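Refit the feed rollers: lay in, clip, cover, lock

TASK

The feed rollers have been gauged and go back into their cassette: lay every roller that is on the bench into a pair of notches, hexagon end to the rear, and push one retaining clip from the rail straight down onto the groove at each roller's front end until it snaps fully home. Then set the cover down on its dowel pins so that it sits flat on the posts, and turn both catches fully over its edges. Leave the marker pen where it lies.

Things in the scene. Friction and masses are not known exactly. Their poses are not given: they have to be found in the camera images.
- cassette: roller cassette, fixed: base 196 x 236 x 10 mm, two upright aluminium plates 6 mm thick across its y axis, mid-planes x = -32 and +32 mm, each with three open-topped notches 22.5 mm wide (36 mm at the flared mouth; floors z = 32, horns up to z = 54 mm). Cover posts 12 mm square at x = +/-58, y = +/-108 mm. Origin on the bench under its middle; x from front (robot side) to rear
- seat0 (a point): where the middle (origin) of a seated roller belongs in the left-hand (+y) pair of notches: on the roller axis, midway between the plates, 42 mm above the bench. Any pair of notches may be used; pairs are 64 mm apart. A seated roller has up to 3 mm play along its axis and 1.2 mm across
- seat1 (a point): the same for the middle pair of notches
- seat2 (a point): the same for the right-hand (-y) pair of notches
- cover: guard cover, 0.3 kg, loose, lying flat on the bench right way up: clear plate with aluminium rim, 140 (x) x 240 (y) x 6 mm, a dowel hole 11 mm wide at x = -58, y = +108 mm and one at +58, -108 mm. Origin in the middle of its underside. Bar handle along y on top: round bar 10 mm thick, centre 36 mm above the underside, free length 60 mm. It fits either way round
- cover_seat (a point): where the cover's origin belongs when it is seated: over the middle of the cassette, 83 mm above the bench, on top of the four posts, its x along the cassette's x (either way round). Two of the posts (front left and rear right) carry dowel pins 8 mm in diameter, 16 mm high, tapered at the tip. Seated, the cover clears the tabs of home clips by 3 mm; a clip not home holds it up
- front_catch (a joint): angle of the catch in front of the cover, rad: 0 = open (bar along the cover's edge), pi/2 = closed (bar over the edge, 1.5 mm above it), stop at 1.6. Closes counterclockwise seen from above, about an upright pivot 86 mm in front of the cassette's middle (x = -86, y = 0). Starts at 0 to 0.15 and stays where left; about 2 N at the stud. Bar 12 mm wide, 6 mm thick, 32 mm long from the pivot
- rear_catch (a joint): the same for the catch behind the cover: pivot at x = +86, y = 0 of the cassette, also closes counterclockwise seen from above. Open, the front catch's bar points to the cassette's -y and the rear one's to its +y. Each pivot stands on a round pillar 14 mm thick
- front_catch_stud (a point): middle of the front catch's upright finger stud: 10 mm in diameter, 22 mm high, 24 mm from the pivot. The stud's foot is 96.5 mm and its top 118.5 mm above the bench, this point 107.5 mm
- rear_catch_stud (a point): middle of the rear catch's upright finger stud: 10 mm in diameter, 22 mm high, 24 mm from the pivot. The stud's foot is 96.5 mm and its top 118.5 mm above the bench, this point 107.5 mm
- roller0: feed roller, about 0.5 kg: black rubber body 34 mm in diameter, 52 mm long, on a 20 mm steel axle, 106 mm over all. Origin mid rubber, on the axis; x along the axis towards the end with a steel hexagon (34 mm across flats, x = 37 to 49 mm). Lies on rubber and hexagon, axis 17 mm above the bench. Two or three rollers are present; an absent one reads None
- roller1: a feed roller, the same as roller0 in every way
- roller2: a feed roller, the same as roller0 in every way
- roller0_groove (a point): middle of the clip groove of roller0, on its axis at x = -44 mm: neck 15 mm in diameter, 11.5 mm wide, between the 20 mm journal and a 20 mm collar at the axle's front end. When the roller is seated it lies just outside the front plate
- roller1_groove (a point): middle of the clip groove of roller1, on its axis at x = -44 mm: neck 15 mm in diameter, 11.5 mm wide, between the 20 mm journal and a 20 mm collar at the axle's front end. When the roller is seated it lies just outside the front plate
- roller2_groove (a point): middle of the clip groove of roller2, on its axis at x = -44 mm: neck 15 mm in diameter, 11.5 mm wide, between the 20 mm journal and a 20 mm collar at the axle's front end. When the roller is seated it lies just outside the front plate
- clip_rail: rack for clips, fixed: base 200 x 56 x 8 mm and a level bar along its x axis, 7 mm wide, top at z = 46 mm, on which the clips sit astride at x = -63, -21, 21 and 63 mm, each between two thin separators (tops at z = 51 mm). End posts reach z = 47 mm. Origin on the bench under its middle. Clips lift straight up off it without force
- clip0: black plastic spring retaining clip, 26 g, 8 mm thick along x: bow with two springy legs (24 mm over all) round a 16 mm bore, open downwards (10 mm mouth, lips reach 13 mm below the origin); thumb tab above, 20 mm wide (y), 8 mm thick, z = 13 to 38 mm. Origin mid bore; x along the bore, z up through the tab. Four alike on the rail; any fits any roller, the rest are spares
- clip1: a clip the same as clip0. On a roller it is home when its origin lies in the middle of the groove (about 2 mm play along the axle); before it snaps it stands about 8 mm or more too high. Snapping takes about 10 N straight down; above some 20 N a seated axle would begin to tip
- clip2: a retaining clip, the same as clip0 in every way
- clip3: a retaining clip, the same as clip0 in every way
- marker_black: marker pen with black cap, 138 mm long, 18 mm thick, in front of the cassette; not part of the job. Origin under its middle

How it is judged:
On the way, in this order (a step that is already met when the one before it is completed fails the run):
1. every roller present lies in a pair of notches, hexagon to the rear, with a clip home on its groove ((distance between roller0 and seat0 below 0.006 m or distance between roller0 and seat1 below 0.006 m or distance between roller0 and seat2 below 0.006 m) and angle between the x axis of each of roller0, roller1, roller2 and the x axis of cassette, either way round below 0.06 rad and x of each of roller0_groove, roller1_groove, roller2_groove in the frame of cassette below 0 m and (distance between roller1 and seat0 below 0.006 m or distance between roller1 and seat1 below 0.006 m or distance between roller1 and seat2 below 0.006 m) and (distance between roller2 and seat0 below 0.006 m or distance between roller2 and seat1 below 0.006 m or distance between roller2 and seat2 below 0.006 m) and distance between any of clip0, clip1, clip2, clip3 and roller0_groove below 0.0035 m and distance between any of clip0, clip1, clip2, clip3 and roller1_groove below 0.0035 m and distance between any of clip0, clip1, clip2, clip3 and roller2_groove below 0.0035 m), for 0.2 s.
2. the cover is seated on its dowel pins (distance between cover and cover_seat below 0.004 m and angle between the x axis of cover and the x axis of cassette, either way round below 0.03 rad), for 0.2 s.
3. both catches are closed over the cover (value of joint each of front_catch, rear_catch above 1.35 rad), for 0.2 s.
At the end, for the whole second after the job is handed in: Each roller: middle within 6 mm of a seat, axis within 0.06 rad of the cassette's, groove to the front, a clip's origin within 3.5 mm of its groove. Cover: origin within 4 mm of its seat, square within 0.03 rad. Both catches above 1.35 rad. All at rest (all of step 1 and all of step 2 and all of step 3 and linear speed of each of roller0, roller1, roller2, cover below 0.02 m/s); the robot touches nothing.
It fails at once if the marker is moved more than 3 cm (distance of marker_black from where it was at the start of the episode above 0.03 m).
Of roller0, roller1, roller2 only 2 to 3 are there at a start; the rules pass over those that are not, and their reading is None.
At some moment in a run one of roller0, roller1, roller2, cover may be knocked a few centimetres aside while the robot is not near it.
It also fails if it takes over 210 s, if anything falls off the work surface, if the arm or the gripper's body presses on something with over 40 N, if the wrist force passes 120 N, or if a joint passes its speed limit or range.

ROBOT

A 7-joint arm with a two-finger parallel gripper is mounted at the origin on a cart in front of the work surface, level with it; the furniture and walls round the work are solid. World frame = base frame: x ahead of the robot, y to its left, z up, the work surface at z = 0. Lengths are in m, angles in rad, forces in N, time in s.
With the tool pointing down it reaches from about 0.425 to 0.825 m from the base axis. Payload 3.6 kg.
Tool frame: the origin (TCP) lies midway between the tips of the shut fingers; the grasp point (between the pads) lies 19 mm behind it; z points along the fingers, x is the direction in which the jaws open and shut, and the axes are right-handed (so a half turn about z gives the same grasp; the last joint's range is limited). The gripper opens to 85 mm and grips with 20 to 120 N. Pads are 22 mm wide; open, the fingers measure 114 mm over their backs; the gripper's body (76 mm by 85 mm) begins 54 mm behind the grasp point. The pads swing forward as they close: fully open they stand 13 mm farther back than shut.
Start: joints at [-1.254, 0.615, -0.013, 1.423, 0.008, 1.103, -0.04], TCP at [0.219, 0.612, 0.231] pointing down, gripper open.
Joint ranges: [-3.12, 3.12], [-0.3, 2.06], [-1.34, 1.32], [0.26, 2.42], [-1.36, 4.5], [0.01, 1.98], [-2.84, 2.84]. Speed limits (rad/s): [2.79, 2.79, 3.14, 3.14, 3.14, 3.14, 3.14].

INTERFACE

Orientations are given as [roll, pitch, yaw] about the fixed x, y, z axes, in that order (R = Rz(yaw) Ry(pitch) Rx(roll)).
In Python, from bench import bot gives the robot as it stands.
- The arm moves only by the shell command python3 -m inch 'ROWS' [FORCE]. ROWS is JSON, a list of rows, each an object with "dp": the shift along the tool's x, y, z in m, a list of three; "turn": the turn, a rotation vector about the tool's x, y, z in degrees, a list of three; "fingers": the closure in counts, from 0 (fully open) to 255 (shut). A call has exactly 8 rows; each row shifts and turns the commanded pose from where the row before left it, along the tool's axes as they then stand; what a row does not reach is not made up. A row lasts 1/12 s, in which the tool goes at most 41.7 mm and 7.16 degrees, less where a joint would pass 70% of its speed; a pose out of reach is approached as far as the arm can. A call with a gripper value outside its range is refused whole. The fingers move at their own pace and stop on an object; FORCE is the grip in N (left out, the last holds). Time passes only in rows, so rows that do not move let the fingers close, or fill a call up. It gives the time, the measured TCP pose, the force and the opening at its end, in the units of the state.
- bot.sense(): the state, without advancing time (a new reading comes with each control period).
- bot.read_camera(name): name is "scene" or "top"; returns a dict with "frame" (420x560x3 uint8, blue, green, red), "depth" (420x560 float32, m along the optical axis (not along the pixel's ray), 0 where there is no reading), "fov_y" (degrees; the focal length in pixels is half the picture's height over the tangent of half this angle, whatever the lens; pixels are square), "cx", "cy" (the principal point, pixels), "eye" and "attitude" of the camera in the world. Camera axes: x right, y up, looking along -z (the intrinsics and any distortion apply to the point x, -y, -z); pixel columns grow to the right and rows downward; lengths in m; the calibration is good to about 2 mm. A picture is of the moment at which its call begins.
- bot.sign_off(): hands the job in, once; it reports no verdict.
Trained networks look in a picture, given as the dict that the camera call returned (one of the last four; its "shot" number tells which), for a name from the list of things; names that differ only in an ending like _2 or _b are one class to them, and where a whole thing is asked for, a point or a joint stands for the part that bears it (a point fixed in the world has none). Each returns a list of dicts, best first, with "conf" (0 to 1); they miss things now and then, are a little off and sometimes report something else, mostly with a low value. They report only what shows in the picture. A call takes as long as a camera call.
- bot.silhouettes(thing, picture): "region" (420x560 bool, what is visible of it) and "at" ([row, column] in pixels, amid what is visible of it).
- bot.mark_of(thing, picture): "at" ([row, column] in pixels: a listed point, or the origin of a listed thing).
The state is a dict: "time_s": time; "joints": joint angles; "dq": joint speeds; "joint_efforts": joint torques, N m; "tool_pos": TCP position; "orientation": TCP orientation; "contact_force": force on the tool from outside, world axes, zero at the start; "wrist_torque": the same for the moment, N m; "opening": finger opening in m.
Only numpy, scipy, OpenCV 4.12 (cv2) and the standard library are available. Lean on these libraries where they do the work, as an engineer would, in place of code of your own. Each camera call takes 0.05 s, during which the arm holds its last target.

## Working session

There is one attempt and no reset: what is moved stays moved. The work goes in short steps, Python scripts to look and compute and a shell command to move; the robot and the scene stay as the last step left them, time stands still between calls to the robot, and variables do not carry over. Pictures are saved under pics/ and viewed, and the job is handed in when it is done.

```bash
ls; mkdir -p pics; cat > h.py <<'E'
import numpy as np, cv2
from scipy.spatial.transform import Rotation as R
from bench import bot
def cam(n):
    p=bot.read_camera(n); return p
def f_of(p): return p["frame"].shape[0]/2/np.tan(np.radians(p["fov_y"])/2)
def Rm(p):
    a=np.array(p["attitude"],float)
    return a if a.shape==(3,3) else (R.from_euler('xyz',a).as_matrix() if a.size==3 else R.from_quat(a).as_matrix())
def ray(p,rc):
    f=f_of(p); v=np.array([(rc[1]-p["cx"])/f,-(rc[0]-p["cy"])/f,-1.0]); return Rm(p)@v
def atz(p,rc,z):
    d=ray(p,rc); e=np.array(p["eye"]); return e+d*(z-e[2])/d[2]
def bydepth(p,rc):
    r,c=int(round(rc[0])),int(round(rc[1])); return np.array(p["eye"])+ray(p,rc)*p["depth"][r,c]
def cloud(p):
    f=f_of(p); h,w=p["depth"].shape; cc,rr=np.meshgrid(np.arange(w),np.arange(h))
    d=p["depth"]; v=np.stack([(cc-p["cx"])/f*d,-(rr-p["cy"])/f*d,-d],-1)
    return v@Rm(p).T+np.array(p["eye"])
def proj(p,X):
    v=Rm(p).T@(np.array(X)-np.array(p["eye"])); f=f_of(p); return (p["cy"]-f*v[1]/-v[2], p["cx"]+f*v[0]/-v[2])
E
python3 - <<'E'
from h import *
for n in("scene","top"):
    p=cam(n); cv2.imwrite(f"pics/{n}0.png",p["frame"])
    print({k:v for k,v in p.items() if k not in("frame","depth")})
print(bot.sense())
E
```

```text
pics
{'fov_y': 44.69320610128753, 'cx': 284.7845711281007, 'cy': 204.4432341653607, 'eye': array([-0.54224965,  0.74841692,  0.734033  ]), 'attitude': array([ 1.11325941,  0.01017539, -2.17624415]), 'shot': 1}
{'fov_y': 49.54272354509083, 'cx': 281.1473458107704, 'cy': 209.9631491484098, 'eye': array([0.38276899, 0.02220223, 1.43312688]), 'attitude': array([ 0.07771987,  0.00852408, -1.57223309]), 'shot': 2}
{'time_s': 0.1, 'joints': array([-1.25348744,  0.61584213, -0.01261603,  1.42475713,  0.00808916,
        1.10342389, -0.04037145]), 'dq': array([-0.00229796, -0.00211099,  0.0002519 , -0.00252911,  0.00038315,
       -0.00047098,  0.00029448]), 'joint_efforts': array([ 1.01589627e-03, -4.70384145e+01,  2.60161757e-01, -1.71572363e+01,
        1.01144181e-02,  5.80270207e-03, -1.69821448e-05]), 'tool_pos': array([0.21884919, 0.61130363, 0.23023514]), 'orientation': array([3.14157110e+00, 2.38056235e-03, 1.22707629e+00]), 'contact_force': array([-0.15647595,  0.0174651 ,  0.02660909]), 'wrist_torque': array([-0.02789811, -0.06188198,  0.0176978 ]), 'opening': 0.08536747205937882}
```

View pics/scene0.png

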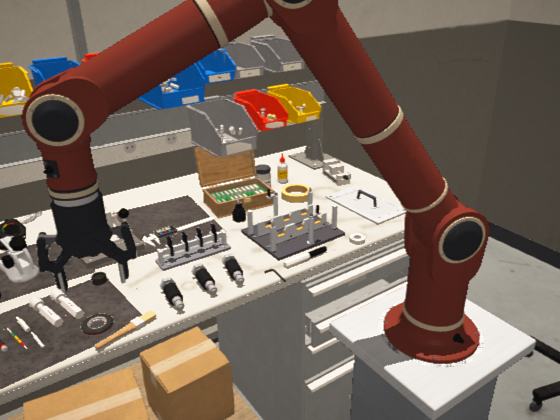

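View pics/top0.png

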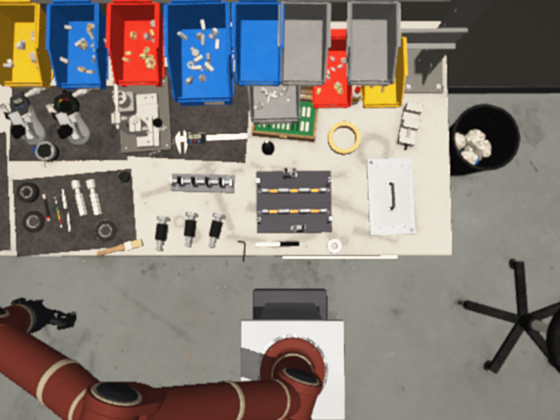

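```bash
cat > look.py <<'E'
from h import *
import sys
hz=dict(seat0=.042,seat1=.042,seat2=.042,cover_seat=.083,roller0=.017,roller0_groove=.017,clip0=.043,cassette=0,cover=0,clip_rail=0,marker_black=0,front_catch_stud=.1075,rear_catch_stud=.1075)
names=sys.argv[1:] or list(hz)
for n in("top","scene"):
    p=cam(n)
    for t in names:
        for d in bot.mark_of(t,p):
            if d["conf"]>.3: print(n,t,round(d["conf"],2),np.round(d["at"],1),np.round(atz(p,d["at"],hz.get(t,0)),4)[:2],'depthpt',np.round(bydepth(p,d["at"]),3))
E
python3 look.py
```

```text
top seat0 0.9 [197.1 317.5] [ 0.5305 -0.0778] depthpt [ 0.534 -0.08   0.009]
top seat0 0.86 [202.2 293.7] [ 0.5149 -0.0047] depthpt [ 0.518 -0.005  0.01 ]
top seat0 0.81 [197.2 273. ] [0.5305 0.0589] depthpt [0.534 0.06  0.011]
top seat1 0.9 [197.1 317.5] [ 0.5305 -0.0778] depthpt [ 0.534 -0.08   0.009]
top seat1 0.86 [202.2 293.7] [ 0.5149 -0.0047] depthpt [ 0.518 -0.005  0.01 ]
top seat1 0.81 [197.2 273. ] [0.5305 0.0589] depthpt [0.534 0.06  0.011]
top seat2 0.9 [197.1 317.5] [ 0.5305 -0.0778] depthpt [ 0.534 -0.08   0.009]
top seat2 0.86 [202.2 293.7] [ 0.5149 -0.0047] depthpt [ 0.518 -0.005  0.01 ]
top seat2 0.81 [197.2 273. ] [0.5305 0.0589] depthpt [0.534 0.06  0.011]
top cover_seat 0.88 [197.7 291.2] [0.5245 0.0035] depthpt [0.532 0.003 0.009]
top roller0 0.89 [229.3 215.2] [0.4331 0.2396] depthpt [0.432 0.236 0.039]
top roller0 0.66 [227.7 193.1] [0.4382 0.3087] depthpt [0.438 0.305 0.034]
top roller0 0.63 [233.5 162.7] [0.4203 0.4033] depthpt [0.42  0.399 0.032]
top roller0_groove 0.8 [243.8 160.9] [0.3883 0.4083] depthpt [0.388 0.408 0.019]
top clip0 0.53 [233.7 163. ] [0.
[... 2508 characters left out ...]
] depthpt [0.573 0.231 0.038]
scene cover 0.71 [202.4 369.9] [ 0.5373 -0.3279] depthpt [ 0.533 -0.323  0.003]
scene cover 0.48 [209.3 319.6] [ 0.594  -0.1639] depthpt [ 0.597 -0.166 -0.002]
scene clip_rail 0.64 [258.2 192.3] [0.5645 0.2939] depthpt [0.556 0.298 0.006]
scene marker_black 0.78 [255.6 301.5] [0.4041 0.0475] depthpt [0.384 0.062 0.015]
scene front_catch_stud 0.72 [244.8 185.1] [0.4676 0.3484] depthpt [0.567 0.309 0.046]
scene front_catch_stud 0.55 [207.2 317.5] [ 0.441  -0.0335] depthpt [ 0.434 -0.028  0.112]
scene rear_catch_stud 0.49 [191.8 272.2] [0.5981 0.0116] depthpt [ 0.712 -0.062  0.045]
scene rear_catch_stud 0.45 [279.9 237.2] [0.2669 0.3199] depthpt [0.379 0.26  0.021]
```

```bash
python3 - <<'E'
from h import *
p=cam("top"); np.savez("top0.npz",depth=p["depth"],frame=p["frame"])
f=p["frame"][140:260,140:340]; cv2.imwrite("pics/topz.png",cv2.resize(f,None,fx=4,fy=4,interpolation=cv2.INTER_CUBIC))
p=cam("scene"); f=p["frame"][170:320,140:420]; cv2.imwrite("pics/scz.png",cv2.resize(f,None,fx=2.8,fy=2.8,interpolation=cv2.INTER_CUBIC))
E
```

```text
(no output)
```

View pics/topz.png

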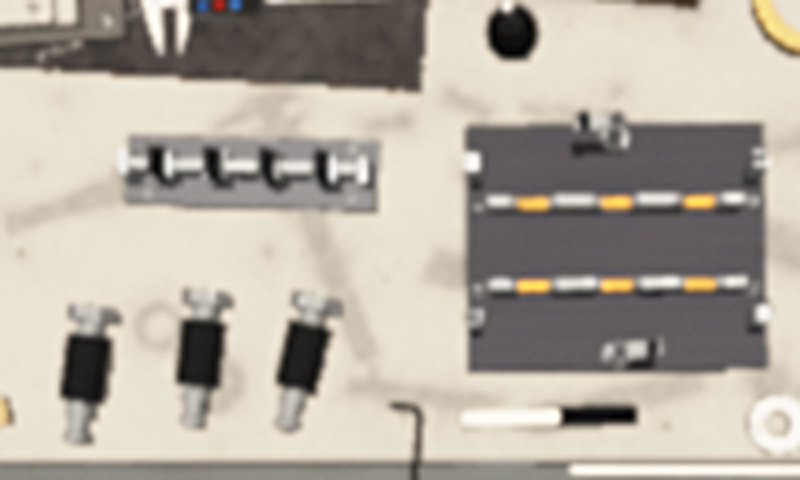

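View pics/scz.png

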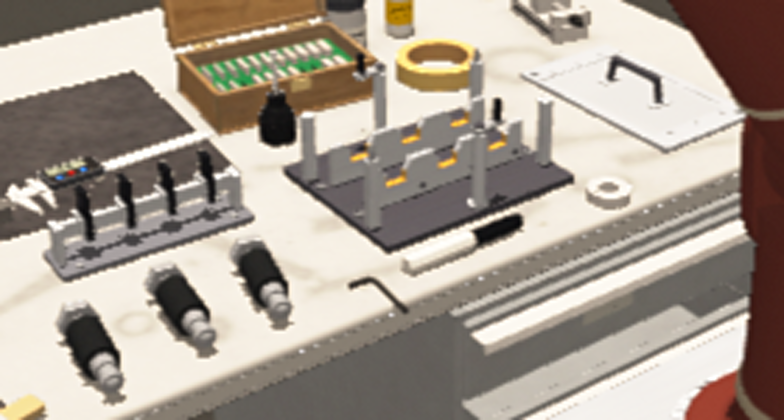

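```bash
python3 - <<'E'
from h import *
p=cam("top"); F=p["frame"].astype(int); C=cloud(p)
# cassette: orange notch floors
b,g,r=F[...,0],F[...,1],F[...,2]
m=((r-b>80)&(r>150)); m[:170]=0;m[230:]=0;m[:,:250]=0;m[:,345:]=0
n,l,s,c=cv2.connectedComponentsWithStats(m.astype(np.uint8))
P=[]
for i in range(1,n):
    if s[i,4]>8:
        w=l==i; cen=[c[i][1],c[i][0]]; X=atz(p,cen,.032); P.append(X); print("floor",s[i,4],np.round(cen,1),np.round(X,4),C[w][:,2].mean())
P=np.array(P);print("mean",P.mean(0))
# base outline
def outline(region,z,name):
    cs,_=cv2.findContours(region.astype(np.uint8),cv2.RETR_EXTERNAL,cv2.CHAIN_APPROX_NONE)
    k=max(cs,key=cv2.contourArea)[:,0,:]
    W=np.array([atz(p,(q[1],q[0]),z)[:2] for q in k])
    rect=cv2.minAreaRect((W*1000).astype(np.float32)); print(name,rect, W.min(0),W.max(0))
for t,z in(("cassette",.01),("cover",.006),("clip_rail",.008)):
    d=bot.silhouettes(t,p)[0]; outline(d["region"],z,t+str(round(d["conf"],2)))
for d in bot.silhouettes("roller0",p):
    w=d["region"]; print("roller",round(d["conf"],2),w.sum(),d["at"])
    if d["conf"]<.3: continue
    pts=C[w]; pts=pts[(pts[:,2]>.008)&(pts[:,2]<.06)]; xy=pts[:,:2]
    mu=xy.mean(0);u=np.linalg.svd(xy-mu)[2][0]; u=u*np.sign(u[0]); t=(xy-mu)@u
    print(mu,"yaw",np.degrees(np.arctan2(u[1],u[0])),t.min(),t.max(),"center",mu+u*(t.min()+t.max())/2, pts[:,2].max())
E
```

```text
floor 28 [190.4 272.7] [0.5528 0.06   0.032 ] 0.028456162435774385
floor 23 [190.  293.7] [ 0.5537 -0.0048  0.032 ] 0.028910092095948837
floor 23 [190.  314.3] [ 0.5538 -0.0689  0.032 ] 0.09013191810761252
floor 28 [210.5 314.5] [ 0.49   -0.0689  0.032 ] 0.028363057990898888
floor 24 [211.  272.8] [0.4886 0.0597 0.032 ] 0.08617634027500955
floor 23 [211.  293.7] [ 0.4885 -0.0046  0.032 ] 0.025767046323986617
mean [ 0.52124684 -0.00460174  0.032     ]
cassette0.75 ((525.4932861328125, -7.85614013671875), (236.429931640625, 202.0384521484375), 89.90335845947266) [ 0.42447205 -0.12618198] [0.62655743 0.11023648]
cover0.78 ((538.1981811523438, -310.5546875), (242.87803649902344, 141.7255859375), 1.5419857501983643) [ 0.41776829 -0.38259001] [ 0.66130609 -0.23746119]
clip_rail0.8 ((582.2854614257812, 284.1075439453125), (203.9055938720703, 55.87389373779297), 88.32142639160156) [0.55408993 0.18284443] [0.61192692 0.3857961 ]
roller 0.64 281 [225.9, 191.0]
[0.44034482 0.31656707] yaw -6.812947778436807 -0.056941543126681336 0.04702886879175624 center [0.43542348 0.31715503] 0.039826554921470914
roller 0.59 315 [232.1, 160.5]
[0.42774295 0.40560507] yaw -7.155712695796367 -0.059379421949971714 0.048444137440062755 center [0.42231789 0.40628615] 0.04029113726988465
roller 0.55 328 [228.8, 213.7]
[0.43633783 0.23692853] yaw -13.088192687435747 -0.05998944078549786 0.048941218553784895 center [0.43095722 0.23817947] 0.042683152498439014
roller 0.24 4708 [202.3, 290.3]
```

```bash
cat > rol.py <<'E'
from h import *
import sys
def rollers(p,z=.017,verbose=1):
    S=8; out=[]
    for d in bot.silhouettes("roller0",p):
        if d["conf"]<.3 or d["region"].sum()>900: continue
        w=cv2.dilate(d["region"].astype(np.uint8),np.ones((3,3)))
        r0,r1=np.where(w.any(1))[0][[0,-1]];c0,c1=np.where(w.any(0))[0][[0,-1]]
        g=p["frame"].max(2)[r0:r1+1,c0:c1+1]
        gi=cv2.resize(g,None,fx=S,fy=S,interpolation=cv2.INTER_LINEAR); wi=cv2.resize(w[r0:r1+1,c0:c1+1],None,fx=S,fy=S,interpolation=cv2.INTER_NEAREST)
        m=((gi<75)&(wi>0)).astype(np.uint8)
        m=cv2.morphologyEx(m,cv2.MORPH_OPEN,np.ones((21,21)))
        n,l,s,c=cv2.connectedComponentsWithStats(m)
        if n<2: continue
        i=1+np.argmax(s[1:,4])
        k=max(cv2.findContours((l==i).astype(np.uint8),cv2.RETR_EXTERNAL,cv2.CHAIN_APPROX_NONE)[0],key=cv2.contourArea)[:,0,:]
        W=np.array([atz(p,(r0+(q[1]+.5)/S-.5,c0+(q[0]+.5)/S-.5),z)[:2] for q in k])
        rect=cv2.minAreaRect((W*1000).astype(np.float32)); cen,sz,a=rect
        box=cv2.boxPoints(rect); e=[box[1]-box[0],box[2]-box[1]]; u=max(e,key=np.linalg.norm); u=u/np.linalg.norm(u)*np.sign(u[0])
        M=cv2.moments(k); q=(M['m01']/M['m00'],M['m10']/M['m00']); mc=atz(p,(r0+(q[0]+.5)/S-.5,c0+(q[1]+.5)/S-.5),z)
        out.append((np.array(cen)/1000,mc,np.degrees(np.arctan2(u[1],u[0]))))
        if verbose: print(round(d["conf"],2),"rect cen",np.round(cen,1),"size",np.round(sz,1),"yaw",round(out[-1][2],1),"moment cen",np.round(mc[:2]*1000,1))
    return out
if __name__=="__main__":
    for n in sys.argv[1:] or("top","scene"): print(n); rollers(cam(n))
E
python3 rol.py
python3 - <<'E'
from h import *
for nme in("top","scene"):
    p=cam(nme); F=p["frame"].astype(int)
    b,g,r=F[...,0],F[...,1],F[...,2]; wt=np.clip(r-b-30,0,None)
    q0=proj(p,(.52,-.005,.03)); 
    for sx in(-.032,.032):
      for sy in(.064,0,-.064):
        q=proj(p,(.5212+sx,-.0046+sy,.032)); rr,cc=np.mgrid[:420,:560]; w=wt*((abs(rr-q[0])<6)&(abs(cc-q[1])<9))
        if w.sum(): cen=((w*rr).sum()/w.sum(),(w*cc).sum()/w.sum()); print(nme,sx,sy,np.round(atz(p,cen,.032)*1000,1)[:2]-1000*np.array([sx,sy]))
E
```

```text
top
0.81 rect cen [435.  239.2] size [29.9 49.5] yaw -12.4 moment cen [435.  239.4]
0.6 rect cen [425.7 408.3] size [32.1 51.1] yaw -6.0 moment cen [425.8 408.2]
0.57 rect cen [437.8 319. ] size [31.2 50.6] yaw -4.2 moment cen [437.9 319.1]
scene
0.95 rect cen [445.  320.6] size [35.  80.9] yaw -5.9 moment cen [447.3 320.5]
0.77 rect cen [433.8 409.4] size [33.6 76.5] yaw -7.7 moment cen [436.4 409.5]
0.47 rect cen [655.1 229.3] size [14.3 59.7] yaw -19.2 moment cen [654.9 229.2]
top -0.032 0.064 [520.7  -4.4]
top -0.032 0 [521.2  -4.9]
top -0.032 -0.064 [521.8  -5.1]
top 0.032 0.064 [520.6  -4.5]
top 0.032 0 [521.4  -5. ]
top 0.032 -0.064 [522.  -5.]
scene -0.032 0.064 [518.9  -7. ]
scene -0.032 0 [519.9  -7.1]
scene -0.032 -0.064 [520.6  -7.8]
scene 0.032 0.064 [519.3  -5. ]
scene 0.032 0 [519.8  -6.4]
scene 0.032 -0.064 [520.4  -6.6]
```

```bash
cat > g.py <<'E'
from h import *
import sys
x,y,z,yaw=map(float,sys.argv[1:5])
s=bot.sense(); Rt=R.from_euler('xyz',s["orientation"])
T=R.from_euler('xyz',[np.pi,0,np.radians(yaw)])
rv=(Rt.inv()*T).as_rotvec(degrees=True)
d=np.array([x,y,z])-s["tool_pos"]
print("t",round(s["time_s"],1),"now",np.round(s["tool_pos"],4),"yaw",np.round(np.degrees(s["orientation"][2]),2),"open",round(s["opening"],4),"F",np.round(s["contact_force"],1))
print("turn deg",np.round(rv,2)," dp now-frame",np.round(Rt.inv().apply(d),4)," dp after-turn frame",np.round(T.inv().apply(d),4))
E
python3 g.py .435 .239 .15 77.6
```

```text
t 2.1 now [0.219  0.6119 0.2313] yaw 70.3 open 0.0853 F [ 0.4  0.5 -0.2]
turn deg [-0.   0.  -7.3]  dp now-frame [-0.2783  0.329   0.0813]  dp after-turn frame [-0.3179  0.291   0.0813]
```

```bash
python3 -m inch '[{"dp":[0,0,0],"turn":[0,0,-7.1],"fingers":90},{"dp":[-0.028,0.026,0.005],"turn":[0,0,0],"fingers":90},{"dp":[-0.028,0.026,0.005],"turn":[0,0,0],"fingers":90},{"dp":[-0.028,0.026,0.005],"turn":[0,0,0],"fingers":90},{"dp":[-0.028,0.026,0.005],"turn":[0,0,0],"fingers":90},{"dp":[-0.028,0.026,0.005],"turn":[0,0,0],"fingers":90},{"dp":[-0.028,0.026,0.005],"turn":[0,0,0],"fingers":90},{"dp":[-0.028,0.026,0.005],"turn":[0,0,0],"fingers":90}]' 60; python3 g.py .435 .239 .08 77.6
```

```text
time_s: 2.82
tool_pos: [0.3547, 0.3795, 0.1964]
orientation: [3.141, -0.001, 1.351]
contact_force: [0.6, -0.2, -0.4]
opening: 0.0552
t 2.8 now [0.3547 0.3795 0.1964] yaw 77.42 open 0.0552 F [ 0.6 -0.2 -0.4]
turn deg [ 0.03 -0.04 -0.18]  dp now-frame [-0.1197  0.1089  0.1164]  dp after-turn frame [-0.1199  0.1086  0.1164]
```

```bash
python3 -m inch '[{"dp":[-0.02,0.018,0.01],"turn":[0,0,0],"fingers":90},{"dp":[-0.02,0.018,0.02],"turn":[0,0,0],"fingers":90},{"dp":[-0.02,0.018,0.02],"turn":[0,0,0],"fingers":90},{"dp":[-0.02,0.018,0.02],"turn":[0,0,0],"fingers":90},{"dp":[-0.02,0.018,0.02],"turn":[0,0,0],"fingers":90},{"dp":[-0.02,0.0185,0.02],"turn":[0,0,0],"fingers":90},{"dp":[0,0,0.006],"turn":[0,0,-0.2],"fingers":90},{"dp":[0,0,0],"turn":[0,0,0],"fingers":90}]' 60; python3 g.py .435 .239 .002 77.6
python3 - <<'E'
from h import *
p=cam("scene"); f=p["frame"][150:330,120:320]; cv2.imwrite("pics/a1.png",cv2.resize(f,None,fx=3,fy=3,interpolation=cv2.INTER_CUBIC))
p=cam("top"); f=p["frame"][180:260,140:260]; cv2.imwrite("pics/a2.png",cv2.resize(f,None,fx=4,fy=4,interpolation=cv2.INTER_CUBIC))
E
```

```text
time_s: 3.48
tool_pos: [0.4337, 0.2378, 0.0788]
orientation: [-3.139, 0.003, 1.35]
contact_force: [0.7, -0.0, 0.2]
opening: 0.0553
t 3.5 now [0.4337 0.2378 0.0788] yaw 77.36 open 0.0553 F [ 0.7 -0.   0.2]
turn deg [-0.12  0.18 -0.24]  dp now-frame [0.0017 0.0011 0.0768]  dp after-turn frame [0.0015 0.001  0.0768]
```

View pics/a1.png

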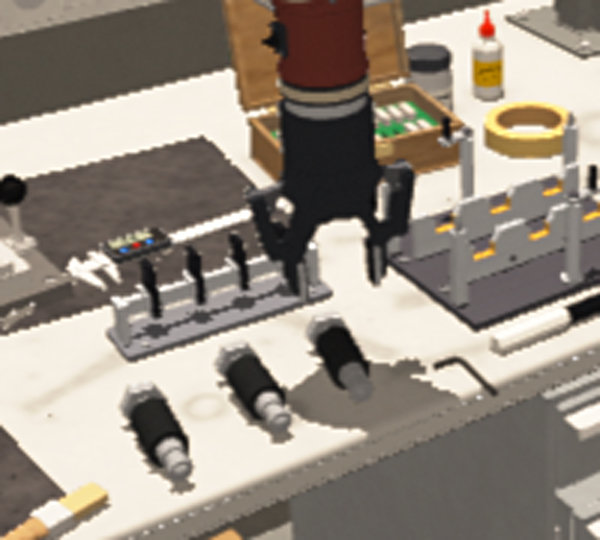

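View pics/a2.png

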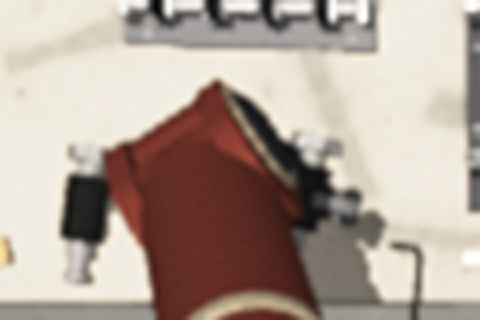

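```bash
python3 -m inch '[{"dp":[0.001,0,0.02],"turn":[0,0,0],"fingers":90},{"dp":[0.0,0,0.02],"turn":[0,0,0],"fingers":90},{"dp":[0,0,0.02],"turn":[0,0,0],"fingers":90},{"dp":[0,0,0.012],"turn":[0,0,0],"fingers":90},{"dp":[0,0,0.004],"turn":[0,0,0],"fingers":90},{"dp":[0,0,0],"turn":[0,0,0],"fingers":90},{"dp":[0,0,0],"turn":[0,0,0],"fingers":220},{"dp":[0,0,0],"turn":[0,0,0],"fingers":220}]' 60; python3 g.py .435 .239 .002 77.6
```

```text
time_s: 4.25
tool_pos: [0.4336, 0.2406, 0.0055]
orientation: [-3.142, 0.001, 1.354]
contact_force: [-4.2, -0.4, 19.2]
opening: 0.0323
t 4.2 now [0.4336 0.2406 0.0055] yaw 77.6 open 0.0323 F [-4.2 -0.4 19.2]
turn deg [-0.    0.07  0.  ]  dp now-frame [-0.0013  0.0017  0.0035]  dp after-turn frame [-0.0013  0.0017  0.0035]
```

```bash
python3 -m inch '[{"dp":[0,0,0],"turn":[0,0,0],"fingers":220},{"dp":[0,0,0],"turn":[0,0,0],"fingers":220},{"dp":[0,0,0],"turn":[0,0,0],"fingers":220},{"dp":[0,0,-0.005],"turn":[0,0,0],"fingers":220},{"dp":[0,0,-0.02],"turn":[0,0,0],"fingers":220},{"dp":[0,0,-0.04],"turn":[0,0,0],"fingers":220},{"dp":[0,0,-0.04],"turn":[0,0,0],"fingers":220},{"dp":[0,0,-0.02],"turn":[0,0,0],"fingers":220}]' 60; python3 g.py .521 -.069 .12 90.5
```

```text
time_s: 4.92
tool_pos: [0.4354, 0.2424, 0.1334]
orientation: [3.137, -0.005, 1.355]
contact_force: [1.6, 0.5, -5.0]
opening: 0.0319
t 4.9 now [0.4354 0.2424 0.1334] yaw 77.62 open 0.0319 F [ 1.6  0.5 -5. ]
turn deg [  0.29  -0.25 -12.88]  dp now-frame [-0.2859  0.1503  0.0127]  dp after-turn frame [-0.3122  0.0829  0.0134]
```

```bash
python3 -m inch '[{"dp":[0,0,0],"turn":[0,0,-6.5],"fingers":220},{"dp":[0,0,0],"turn":[0,0,-6.4],"fingers":220},{"dp":[-0.03,0.01,0],"turn":[0,0,0],"fingers":220},{"dp":[-0.04,0.012,0],"turn":[0,0,0],"fingers":220},{"dp":[-0.04,0.012,0],"turn":[0,0,0],"fingers":220},{"dp":[-0.04,0.012,0],"turn":[0,0,0],"fingers":220},{"dp":[-0.04,0.012,0],"turn":[0,0,0],"fingers":220},{"dp":[-0.04,0.012,0],"turn":[0,0,0],"fingers":220}]' 60; python3 g.py .521 -.069 .12 90.5
```

```text
time_s: 5.58
tool_pos: [0.5056, 0.0105, 0.1294]
orientation: [-3.141, -0.0, 1.58]
contact_force: [0.5, 1.7, -5.1]
opening: 0.032
t 5.6 now [0.5056 0.0105 0.1294] yaw 90.53 open 0.032 F [ 0.5  1.7 -5.1]
turn deg [-0.01 -0.01  0.03]  dp now-frame [-0.0796  0.0147  0.0094]  dp after-turn frame [-0.0796  0.0147  0.0094]
```

```bash
python3 -m inch '[{"dp":[-0.02,0.003,0],"turn":[0,0,0],"fingers":220},{"dp":[-0.02,0.004,0],"turn":[0,0,0],"fingers":220},{"dp":[-0.02,0.004,0],"turn":[0,0,0],"fingers":220},{"dp":[-0.012,0.002,0.005],"turn":[0,0,0],"fingers":220},{"dp":[0,0,0],"turn":[0,0,0],"fingers":220},{"dp":[0,0,0],"turn":[0,0,0],"fingers":220},{"dp":[0,0,0],"turn":[0,0,0],"fingers":220},{"dp":[0,0,0],"turn":[0,0,0],"fingers":220}]' 60; python3 g.py .521 -.069 .12 90.5
python3 - <<'E'
from h import *
p=cam("scene"); f=p["frame"][130:280,220:400]; cv2.imwrite("pics/b1.png",cv2.resize(f,None,fx=4,fy=4,interpolation=cv2.INTER_CUBIC))
p=cam("top"); f=p["frame"][140:260,240:350]; cv2.imwrite("pics/b2.png",cv2.resize(f,None,fx=4,fy=4,interpolation=cv2.INTER_CUBIC))
E
```

```text
time_s: 6.25
tool_pos: [0.5192, -0.0575, 0.1243]
orientation: [-3.141, -0.001, 1.583]
contact_force: [-0.5, -0.1, -4.4]
opening: 0.032
t 6.2 now [ 0.5192 -0.0575  0.1243] yaw 90.68 open 0.032 F [-0.5 -0.1 -4.4]
turn deg [-0.02 -0.07  0.18]  dp now-frame [-0.0115  0.0017  0.0042]  dp after-turn frame [-0.0115  0.0017  0.0043]
```

View pics/b1.png

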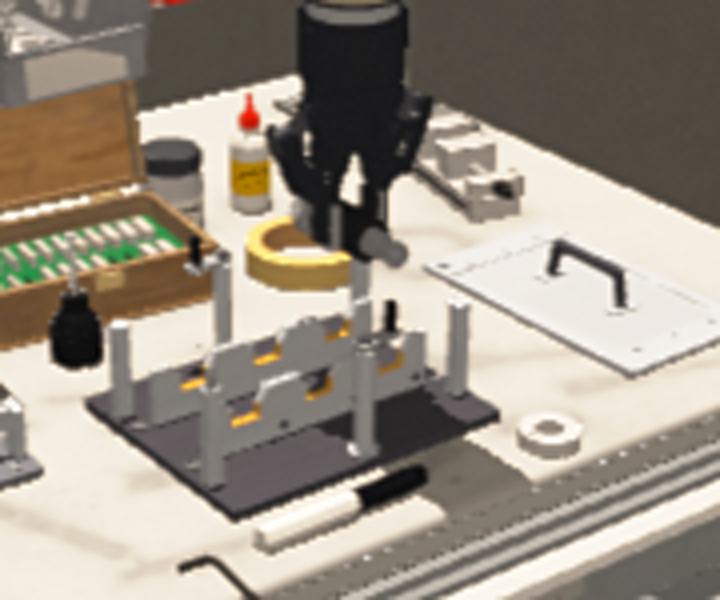

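View pics/b2.png

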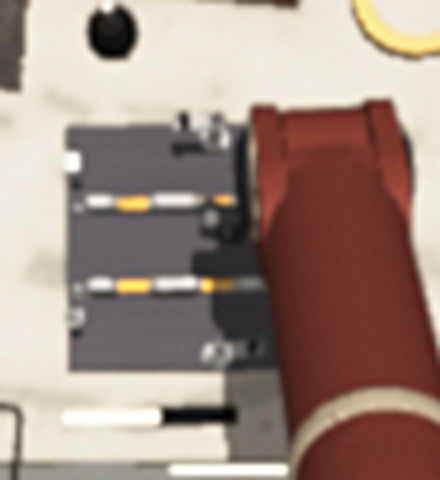

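```bash
cat > held.py <<'E'
from h import *
import sys
off=float(sys.argv[1]); 
p=cam("scene"); s=bot.sense(); t=s["tool_pos"]; yaw=s["orientation"][2]-np.pi/2
u=np.array([np.cos(yaw),np.sin(yaw),0]); A=t+u*off+[0,0,.0115]
im=cv2.resize(p["frame"],None,fx=6,fy=6,interpolation=cv2.INTER_CUBIC)
def pt(X): r,c=proj(p,X); return int((c+.5)*6),int((r+.5)*6)
up=np.array([0,0,1]);sd=np.array([-u[1],u[0],0])
for a,rad,col in((-.053,.01,(0,0,255)),(-.04975,.01,(0,255,0)),(-.026,.017,(255,0,0))):
    pts=np.array([pt(A+u*a+rad*(np.cos(q)*up+np.sin(q)*sd)) for q in np.linspace(0,6.28,40)]); cv2.polylines(im,[pts],True,col,1)
c=pt(A-u*.04); x0,y0=max(c[0]-300,0),max(c[1]-250,0); cv2.imwrite(sys.argv[2],im[y0:y0+500,x0:x0+600])
E
python3 held.py .0017 pics/c1.png
```

```text
(no output)
```

View pics/c1.png

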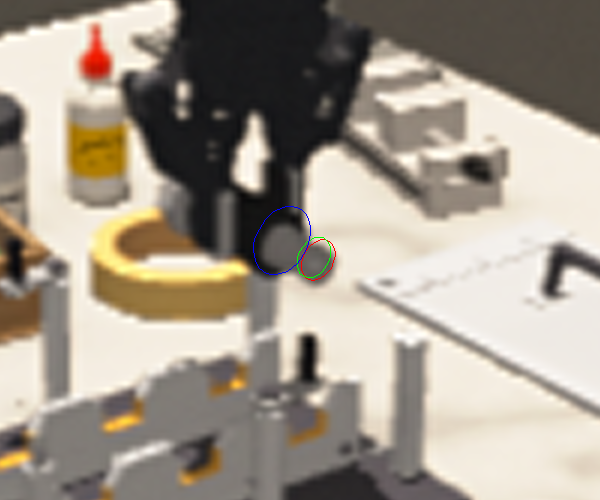

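```bash
python3 -m inch '[{"dp":[-0.006,0.001,0],"turn":[0,0,0],"fingers":220},{"dp":[-0.006,0,0.02],"turn":[0,0,0.1],"fingers":220},{"dp":[0,0,0.02],"turn":[0,0,0],"fingers":220},{"dp":[0,0,0],"turn":[0,0,0],"fingers":220},{"dp":[0,0,0],"turn":[0,0,0],"fingers":220},{"dp":[0,0,0],"turn":[0,0,0],"fingers":220},{"dp":[0,0,0],"turn":[0,0,0],"fingers":220},{"dp":[0,0,0],"turn":[0,0,0],"fingers":220}]' 60; python3 g.py .520 -.0697 .032 90.5; python3 held.py .0017 pics/c2.png
```

```text
time_s: 7.07
tool_pos: [0.5214, -0.0715, 0.0855]
orientation: [3.139, 0.0, 1.578]
contact_force: [0.7, -0.3, -4.8]
opening: 0.0321
t 7.1 now [ 0.5214 -0.0715  0.0855] yaw 90.42 open 0.0321 F [ 0.7 -0.3 -4.8]
turn deg [ 0.14  0.01 -0.08]  dp now-frame [ 0.0018 -0.0016  0.0534]  dp after-turn frame [ 0.0018 -0.0014  0.0535]
```

View pics/c2.png

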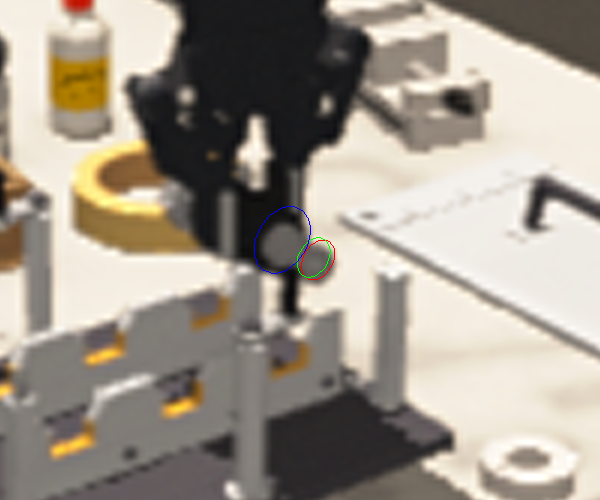

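```bash
python3 -m inch '[{"dp":[0.0016,-0.001,0.01],"turn":[0,0,0],"fingers":220},{"dp":[0,0,0.012],"turn":[0,0,0],"fingers":220},{"dp":[0,0,0.012],"turn":[0,0,0],"fingers":220},{"dp":[0,0,0.01],"turn":[0,0,0],"fingers":220},{"dp":[0,0,0.006],"turn":[0,0,0],"fingers":220},{"dp":[0,0,0.003],"turn":[0,0,0],"fingers":220},{"dp":[0,0,0],"turn":[0,0,0],"fingers":220},{"dp":[0,0,0],"turn":[0,0,0],"fingers":220}]' 60; python3 g.py .520 -.0697 .032 90.5; python3 held.py .0017 pics/c3.png
```

```text
time_s: 7.78
tool_pos: [0.5199, -0.0701, 0.0316]
orientation: [3.141, 0.0, 1.578]
contact_force: [0.2, 0.4, -4.7]
opening: 0.0321
t 7.8 now [ 0.5199 -0.0701  0.0316] yaw 90.4 open 0.0321 F [ 0.2  0.4 -4.7]
turn deg [ 0.04  0.01 -0.1 ]  dp now-frame [ 0.0004  0.0001 -0.0004]  dp after-turn frame [ 0.0004  0.0001 -0.0004]
```

View pics/c3.png

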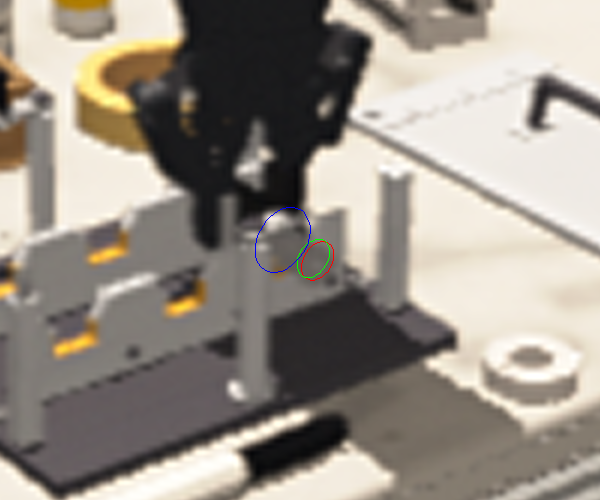

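```bash
python3 -m inch '[{"dp":[0,0,0.001],"turn":[0,0,0],"fingers":220},{"dp":[0,0,0.001],"turn":[0,0,0],"fingers":220},{"dp":[0,0,0],"turn":[0,0,0],"fingers":220},{"dp":[0,0,0],"turn":[0,0,0],"fingers":220},{"dp":[0,0,0],"turn":[0,0,0],"fingers":220},{"dp":[0,0,0],"turn":[0,0,0],"fingers":220},{"dp":[0,0,0],"turn":[0,0,0],"fingers":220},{"dp":[0,0,0],"turn":[0,0,0],"fingers":220}]' 60
```

```text
time_s: 8.5
tool_pos: [0.5202, -0.0701, 0.0304]
orientation: [3.14, 0.0, 1.578]
contact_force: [-1.6, -0.9, 6.1]
opening: 0.0317
```

```bash
python3 -m inch '[{"dp":[0,0,-0.0005],"turn":[0,0,0],"fingers":115},{"dp":[0,0,0],"turn":[0,0,0],"fingers":115},{"dp":[0,0,0],"turn":[0,0,0],"fingers":115},{"dp":[0,0,-0.01],"turn":[0,0,0],"fingers":115},{"dp":[0,0,-0.03],"turn":[0,0,0],"fingers":115},{"dp":[0,0,-0.04],"turn":[0,0,0],"fingers":115},{"dp":[0,0,-0.035],"turn":[0,0,0],"fingers":115},{"dp":[0.01,-0.01,0],"turn":[0,0,0],"fingers":115}]' 60;python3 g.py .4378 .3190 .14 85
```

```text
time_s: 9.17
tool_pos: [0.516, -0.0625, 0.1521]
orientation: [3.124, 0.003, 1.574]
contact_force: [0.0, 0.6, -0.5]
opening: 0.0471
t 9.2 now [ 0.516  -0.0625  0.1521] yaw 90.2 open 0.0471 F [ 0.   0.6 -0.5]
turn deg [1.01 0.12 5.2 ]  dp now-frame [ 0.3818 -0.0771  0.0096]  dp after-turn frame [ 0.3732 -0.1112  0.0121]
```

```bash
python3 -m inch '[{"dp":[0.03,-0.006,0],"turn":[0,0,5.2],"fingers":100},{"dp":[0.038,-0.011,0],"turn":[0,0,0],"fingers":95},{"dp":[0.038,-0.011,0],"turn":[0,0,0],"fingers":90},{"dp":[0.038,-0.011,0],"turn":[0,0,0],"fingers":90},{"dp":[0.038,-0.011,0],"turn":[0,0,0],"fingers":90},{"dp":[0.038,-0.011,0],"turn":[0,0,0],"fingers":90},{"dp":[0.038,-0.011,0],"turn":[0,0,0],"fingers":90},{"dp":[0.03,-0.011,0],"turn":[0,0,0],"fingers":90}]' 60;python3 g.py .4378 .3190 .08 85; python3 rol.py
python3 - <<'E'
from h import *
p=cam("scene"); f=p["frame"][150:300,230:400]; cv2.imwrite("pics/d1.png",cv2.resize(f,None,fx=4,fy=4,interpolation=cv2.INTER_CUBIC))
p=cam("top"); f=p["frame"][140:260,240:350]; cv2.imwrite("pics/d2.png",cv2.resize(f,None,fx=5,fy=5,interpolation=cv2.INTER_CUBIC))
E
```

```text
time_s: 9.83
tool_pos: [0.4473, 0.2371, 0.1456]
orientation: [3.141, -0.002, 1.49]
contact_force: [0.4, 0.1, -0.5]
opening: 0.0555
t 9.8 now [0.4473 0.2371 0.1456] yaw 85.35 open 0.0555 F [ 0.4  0.1 -0.5]
turn deg [ 0.06 -0.13  0.35]  dp now-frame [ 0.0807 -0.0162  0.0658]  dp after-turn frame [ 0.0807 -0.0166  0.0656]
top
0.82 rect cen [525.1 -69.6] size [36.  51.2] yaw -0.4 moment cen [525.5 -69.4]
0.75 rect cen [425.4 409. ] size [31.2 49.9] yaw -3.9 moment cen [424.1 409.7]
scene
0.86 rect cen [433.6 409.5] size [33.6 76.9] yaw -7.7 moment cen [436.3 409.5]
0.82 rect cen [445.  320.5] size [35.1 81. ] yaw -6.3 moment cen [447.3 320.4]
0.71 rect cen [577.3 -98.2] size [35.5 69.7] yaw -37.4 moment cen [578.9 -97.6]
```

View pics/d1.png

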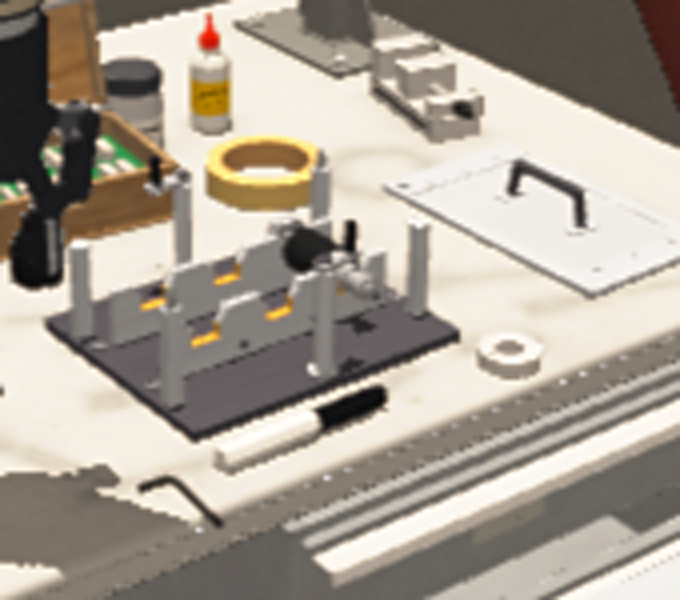

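View pics/d2.png

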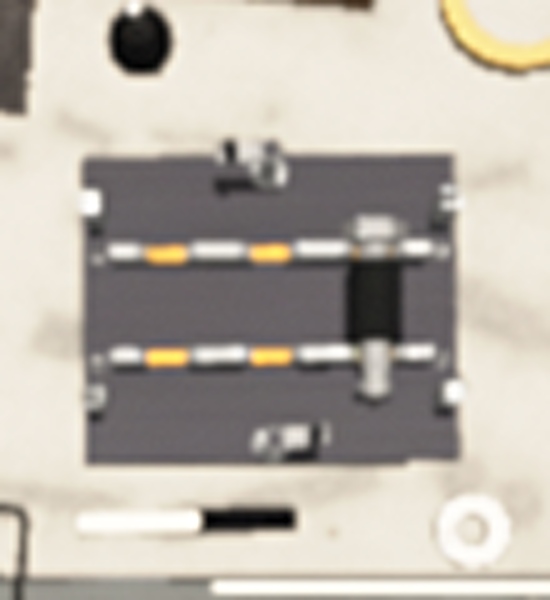

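```bash
python3 -m inch '[{"dp":[0.02,-0.004,0],"turn":[0,0,0.5],"fingers":90},{"dp":[0.02,-0.004,0.01],"turn":[0,0,0],"fingers":90},{"dp":[0.02,-0.004,0.02],"turn":[0,0,0],"fingers":90},{"dp":[0.02,-0.0045,0.03],"turn":[0,0,0],"fingers":90},{"dp":[0,0,0],"turn":[0,0,0],"fingers":90},{"dp":[0,0,0],"turn":[0,0,0],"fingers":90},{"dp":[0,0,0],"turn":[0,0,0],"fingers":90},{"dp":[0,0,0],"turn":[0,0,0],"fingers":90}]' 60;python3 g.py .4378 .3190 .007 84.5
```

```text
time_s: 10.8
tool_pos: [0.4405, 0.3126, 0.0859]
orientation: [3.14, 0.0, 1.475]
contact_force: [0.3, -0.6, 0.4]
opening: 0.0554
t 10.8 now [0.4405 0.3126 0.0859] yaw 84.5 open 0.0554 F [ 0.3 -0.6  0.4]
turn deg [ 0.12  0.   -0.  ]  dp now-frame [ 0.0061 -0.0034  0.0789]  dp after-turn frame [ 0.0061 -0.0033  0.0789]
```

```bash
python3 -m inch '[{"dp":[0.006,-0.0033,0.01],"turn":[0,0,0],"fingers":90},{"dp":[0.0,0,0.02],"turn":[0,0,0],"fingers":90},{"dp":[0,0,0.02],"turn":[0,0,0],"fingers":90},{"dp":[0,0,0.019],"turn":[0,0,0],"fingers":90},{"dp":[0,0,0.01],"turn":[0,0,0],"fingers":90},{"dp":[0,0,0],"turn":[0,0,0],"fingers":90},{"dp":[0,0,0],"turn":[0,0,0],"fingers":220},{"dp":[0,0,0],"turn":[0,0,0],"fingers":220}]' 60; python3 g.py .4378 .319 .007 84.5
```

```text
time_s: 11.47
tool_pos: [0.4364, 0.3201, 0.0068]
orientation: [3.141, 0.001, 1.478]
contact_force: [-3.0, -0.9, 12.1]
opening: 0.0325
t 11.5 now [0.4364 0.3201 0.0068] yaw 84.66 open 0.0325 F [-3.  -0.9 12.1]
turn deg [0.02 0.06 0.16]  dp now-frame [-0.001   0.0015 -0.0002]  dp after-turn frame [-0.001   0.0015 -0.0002]
```

```bash
python3 -m inch '[{"dp":[0,0,0],"turn":[0,0,0],"fingers":220},{"dp":[0,0,0],"turn":[0,0,0],"fingers":220},{"dp":[0,0,0],"turn":[0,0,0],"fingers":220},{"dp":[0,0,-0.005],"turn":[0,0,0],"fingers":220},{"dp":[0,0,-0.02],"turn":[0,0,0],"fingers":220},{"dp":[0,0,-0.04],"turn":[0,0,0],"fingers":220},{"dp":[0,0,-0.04],"turn":[0,0,-3],"fingers":220},{"dp":[0,0,-0.015],"turn":[0,0,-3],"fingers":220}]' 60; python3 g.py .519 -.006 .11 90.5
```

```text
time_s: 12.13
tool_pos: [0.438, 0.3233, 0.1305]
orientation: [3.135, -0.006, 1.586]
contact_force: [1.6, 1.5, -5.1]
opening: 0.0319
t 12.1 now [0.438  0.3233 0.1305] yaw 90.89 open 0.0319 F [ 1.6  1.5 -5.1]
turn deg [ 0.39 -0.34  0.39]  dp now-frame [-0.3307  0.0758  0.019 ]  dp after-turn frame [-0.33    0.0781  0.0205]
```

```bash
python3 -m inch '[{"dp":[-0.03,0.005,0],"turn":[0,0,0.4],"fingers":220},{"dp":[-0.041,0.01,0],"turn":[0,0,0],"fingers":220},{"dp":[-0.041,0.01,0],"turn":[0,0,0],"fingers":220},{"dp":[-0.041,0.01,0],"turn":[0,0,0],"fingers":220},{"dp":[-0.041,0.01,0],"turn":[0,0,0],"fingers":220},{"dp":[-0.041,0.01,0],"turn":[0,0,0],"fingers":220},{"dp":[-0.041,0.01,0],"turn":[0,0,0],"fingers":220},{"dp":[-0.03,0.008,0],"turn":[0,0,0],"fingers":220}]' 60; python3 g.py .519 -.006 .11 90.5
```

```text
time_s: 12.8
tool_pos: [0.5102, 0.014, 0.1254]
orientation: [-3.141, 0.002, 1.573]
contact_force: [0.9, -0.1, -5.5]
opening: 0.0315
t 12.8 now [0.5102 0.014  0.1254] yaw 90.11 open 0.0315 F [ 0.9 -0.1 -5.5]
turn deg [-0.02  0.1  -0.39]  dp now-frame [-0.02    0.0087  0.0155]  dp after-turn frame [-0.02    0.0086  0.0154]
```

```bash
python3 -m inch '[{"dp":[-0.008,0.004,0],"turn":[0,0,-0.4],"fingers":220},{"dp":[-0.007,0.003,0.01],"turn":[0,0,0],"fingers":220},{"dp":[-0.003,0.0015,0.02],"turn":[0,0,0],"fingers":220},{"dp":[0,0,0],"turn":[0,0,0],"fingers":220},{"dp":[0,0,0],"turn":[0,0,0],"fingers":220},{"dp":[0,0,0],"turn":[0,0,0],"fingers":220},{"dp":[0,0,0],"turn":[0,0,0],"fingers":220},{"dp":[0,0,0],"turn":[0,0,0],"fingers":220}]' 60; python3 g.py .519 -.006 .033 90.5;  python3 held.py .0015 pics/e2.png
```

```text
time_s: 13.47
tool_pos: [0.5192, 0.0016, 0.0965]
orientation: [3.14, -0.0, 1.585]
contact_force: [-0.5, 0.3, -5.6]
opening: 0.0316
t 13.5 now [0.5192 0.0016 0.0965] yaw 90.8 open 0.0316 F [-0.5  0.3 -5.6]
turn deg [ 0.09 -0.03  0.3 ]  dp now-frame [-0.0076 -0.0004  0.0635]  dp after-turn frame [-0.0076 -0.0003  0.0635]
```

View pics/e2.png

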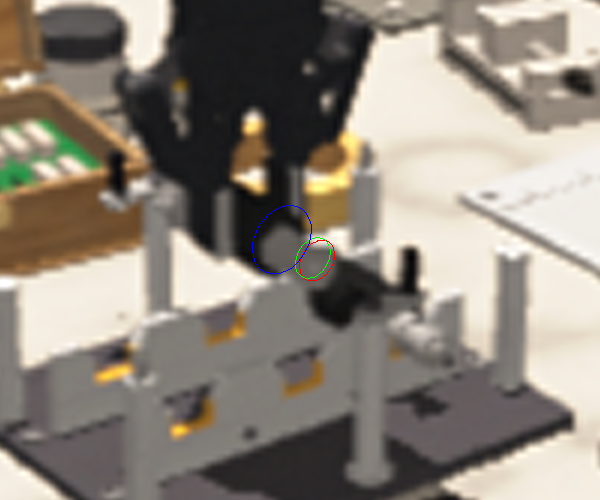

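Matches the model within ~1 mm. Lower into the middle notches.

```bash
python3 -m inch '[{"dp":[-0.0075,0,0.0],"turn":[0,0,0.3],"fingers":220},{"dp":[0,0,0.014],"turn":[0,0,0],"fingers":220},{"dp":[0,0,0.014],"turn":[0,0,0],"fingers":220},{"dp":[0,0,0.014],"turn":[0,0,0],"fingers":220},{"dp":[0,0,0.012],"turn":[0,0,0],"fingers":220},{"dp":[0,0,0.006],"turn":[0,0,0],"fingers":220},{"dp":[0,0,0.003],"turn":[0,0,0],"fingers":220},{"dp":[0,0,0],"turn":[0,0,0],"fingers":220}]' 60; python3 g.py .519 -.006 .033 90.5
```

```text
time_s: 14.18
tool_pos: [0.519, -0.007, 0.0326]
orientation: [-3.141, -0.0, 1.578]
contact_force: [0.6, 1.0, -5.5]
opening: 0.0318
t 14.2 now [ 0.519  -0.007   0.0326] yaw 90.41 open 0.0318 F [ 0.6  1.  -5.5]
turn deg [-0.02 -0.01 -0.09]  dp now-frame [ 0.001   0.     -0.0004]  dp after-turn frame [ 0.001   0.     -0.0004]
```

```bash
python3 -m inch '[{"dp":[0,0,0.001],"turn":[0,0,0],"fingers":220},{"dp":[0,0,0],"turn":[0,0,0],"fingers":220},{"dp":[0,0,0],"turn":[0,0,0],"fingers":220},{"dp":[0,0,0],"turn":[0,0,0],"fingers":220},{"dp":[0,0,0],"turn":[0,0,0],"fingers":220},{"dp":[0,0,0],"turn":[0,0,0],"fingers":220},{"dp":[0,0,0],"turn":[0,0,0],"fingers":220},{"dp":[0,0,0],"turn":[0,0,0],"fingers":220}]' 60
```

```text
time_s: 14.85
tool_pos: [0.5193, -0.007, 0.0321]
orientation: [3.141, -0.0, 1.578]
contact_force: [-0.0, 1.7, -2.5]
opening: 0.0317
```

```bash
python3 -m inch '[{"dp":[0.0005,0,0.001],"turn":[0,0,0],"fingers":220},{"dp":[0,0,0],"turn":[0,0,0],"fingers":220},{"dp":[0,0,0],"turn":[0,0,0],"fingers":115},{"dp":[0,0,0],"turn":[0,0,0],"fingers":115},{"dp":[0,0,0],"turn":[0,0,0],"fingers":115},{"dp":[0,0,-0.02],"turn":[0,0,0],"fingers":115},{"dp":[0,0,-0.04],"turn":[0,0,0],"fingers":115},{"dp":[0,0,-0.04],"turn":[0,0,0],"fingers":115}]' 60;python3 g.py .425 .408 .14 84
```

```text
time_s: 15.52
tool_pos: [0.5177, -0.0067, 0.1307]
orientation: [-3.137, 0.0, 1.578]
contact_force: [0.6, -1.3, 0.9]
opening: 0.047
t 15.5 now [ 0.5177 -0.0067  0.1307] yaw 90.4 open 0.047 F [ 0.6 -1.3  0.9]
turn deg [-0.24  0.02  6.4 ]  dp now-frame [ 0.4153 -0.0898 -0.0089]  dp after-turn frame [ 0.4027 -0.1355 -0.0093]
```

```bash
python3 -m inch '[{"dp":[0.025,-0.006,0],"turn":[0,0,6.4],"fingers":100},{"dp":[0.038,-0.013,0],"turn":[0,0,0],"fingers":95},{"dp":[0.038,-0.013,0],"turn":[0,0,0],"fingers":90},{"dp":[0.038,-0.013,0],"turn":[0,0,0],"fingers":90},{"dp":[0.038,-0.013,0],"turn":[0,0,0],"fingers":90},{"dp":[0.038,-0.013,0],"turn":[0,0,0],"fingers":90},{"dp":[0.038,-0.013,0],"turn":[0,0,0],"fingers":90},{"dp":[0.038,-0.013,0],"turn":[0,0,0],"fingers":90}]' 60;python3 g.py .425 .408 .08 84; python3 rol.py
python3 - <<'E'
from h import *
p=cam("scene"); f=p["frame"][150:330,120:340]; cv2.imwrite("pics/f1.png",cv2.resize(f,None,fx=3,fy=3,interpolation=cv2.INTER_CUBIC))
p=cam("top"); f=p["frame"][140:260,140:350]; cv2.imwrite("pics/f2.png",cv2.resize(f,None,fx=3.5,fy=3.5,interpolation=cv2.INTER_CUBIC))
E
```

```text
time_s: 16.18
tool_pos: [0.4494, 0.2942, 0.1309]
orientation: [3.141, 0.0, 1.466]
contact_force: [0.9, 0.6, 0.1]
opening: 0.0548
t 16.2 now [0.4494 0.2942 0.1309] yaw 83.99 open 0.0548 F [0.9 0.6 0.1]
turn deg [ 0.02  0.01 -0.01]  dp now-frame [ 0.1107 -0.0362  0.0509]  dp after-turn frame [ 0.1107 -0.0361  0.0509]
top
0.66 rect cen [523.3  -4.1] size [34.8 50.2] yaw -0.3 moment cen [523.2  -4.2]
0.65 rect cen [525.3 -69.6] size [36.  50.8] yaw -0.4 moment cen [525.6 -69.4]
scene
0.69 rect cen [573.  -37.2] size [46.8 67.2] yaw -35.8 moment cen [571.8 -33.3]
0.57 rect cen [433.6 409.5] size [33.6 76.9] yaw -7.7 moment cen [436.3 409.5]
0.46 rect cen [577.3 -98.2] size [35.5 69.7] yaw -37.4 moment cen [578.9 -97.6]
```

View pics/f2.png

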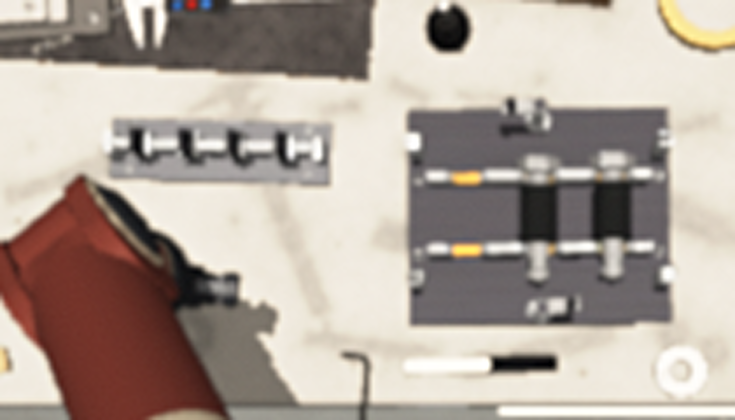

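```bash
python3 -m inch '[{"dp":[0.03,-0.01,0],"turn":[0,0,0.5],"fingers":90},{"dp":[0.03,-0.01,0.01],"turn":[0,0,0],"fingers":90},{"dp":[0.03,-0.01,0.02],"turn":[0,0,0],"fingers":90},{"dp":[0.02,-0.006,0.02],"turn":[0,0,0],"fingers":90},{"dp":[0,0,0],"turn":[0,0,0],"fingers":90},{"dp":[0,0,0],"turn":[0,0,0],"fingers":90},{"dp":[0,0,0],"turn":[0,0,0],"fingers":90},{"dp":[0,0,0],"turn":[0,0,0],"fingers":90}]' 60;python3 g.py .425 .408 .007 83.5
```

```text
time_s: 17.15
tool_pos: [0.4285, 0.4033, 0.0817]
orientation: [3.14, 0.001, 1.453]
contact_force: [-0.3, -0.4, 0.3]
opening: 0.0556
t 17.1 now [0.4285 0.4033 0.0817] yaw 83.26 open 0.0556 F [-0.3 -0.4  0.3]
turn deg [ 0.11  0.04 -0.24]  dp now-frame [ 0.0043 -0.0042  0.0747]  dp after-turn frame [ 0.0043 -0.004   0.0747]
```

```bash
python3 -m inch '[{"dp":[0.0043,-0.004,0.01],"turn":[0,0,0],"fingers":90},{"dp":[0.0,0,0.02],"turn":[0,0,0],"fingers":90},{"dp":[0,0,0.02],"turn":[0,0,0],"fingers":90},{"dp":[0,0,0.016],"turn":[0,0,0],"fingers":90},{"dp":[0,0,0.008],"turn":[0,0,0],"fingers":90},{"dp":[0,0,0],"turn":[0,0,0],"fingers":90},{"dp":[0,0,0],"turn":[0,0,0],"fingers":220},{"dp":[0,0,0],"turn":[0,0,0],"fingers":220}]' 60; python3 g.py .425 .408 .007 83.5
```

```text
time_s: 17.82
tool_pos: [0.4233, 0.4097, 0.0078]
orientation: [3.141, 0.001, 1.457]
contact_force: [-2.3, -2.8, 13.4]
opening: 0.0321
t 17.8 now [0.4233 0.4097 0.0078] yaw 83.46 open 0.0321 F [-2.3 -2.8 13.4]
turn deg [ 0.02  0.07 -0.04]  dp now-frame [-0.0015  0.0019  0.0008]  dp after-turn frame [-0.0015  0.0019  0.0008]
```

```bash
python3 -m inch '[{"dp":[0,0,0],"turn":[0,0,0],"fingers":220},{"dp":[0,0,0],"turn":[0,0,0],"fingers":220},{"dp":[0,0,0],"turn":[0,0,0],"fingers":220},{"dp":[0,0,-0.005],"turn":[0,0,0],"fingers":220},{"dp":[0,0,-0.02],"turn":[0,0,0],"fingers":220},{"dp":[0,0,-0.04],"turn":[0,0,0],"fingers":220},{"dp":[0,0,-0.04],"turn":[0,0,-3.5],"fingers":220},{"dp":[0,0,-0.015],"turn":[0,0,-3.5],"fingers":220}]' 60; python3 g.py .5185 .0585 .11 90.5
```

```text
time_s: 18.48
tool_pos: [0.4246, 0.4134, 0.1317]
orientation: [3.135, -0.007, 1.583]
contact_force: [1.7, 1.0, -4.0]
opening: 0.032
t 18.5 now [0.4246 0.4134 0.1317] yaw 90.72 open 0.032 F [ 1.7  1.  -4. ]
turn deg [ 0.36 -0.41  0.21]  dp now-frame [-0.3562  0.0894  0.0197]  dp after-turn frame [-0.3557  0.0908  0.0217]
```

```bash
python3 -m inch '[{"dp":[-0.034,0.007,0],"turn":[0,0,0.2],"fingers":220},{"dp":[-0.041,0.011,0],"turn":[0,0,0],"fingers":220},{"dp":[-0.041,0.011,0],"turn":[0,0,0],"fingers":220},{"dp":[-0.041,0.011,0],"turn":[0,0,0],"fingers":220},{"dp":[-0.041,0.011,0],"turn":[0,0,0],"fingers":220},{"dp":[-0.041,0.011,0],"turn":[0,0,0],"fingers":220},{"dp":[-0.041,0.011,0],"turn":[0,0,0],"fingers":220},{"dp":[-0.04,0.01,0],"turn":[0,0,0],"fingers":220}]' 60; python3 g.py .5185 .0585 .11 90.5
```

```text
time_s: 19.15
tool_pos: [0.5065, 0.094, 0.1264]
orientation: [-3.142, -0.001, 1.577]
contact_force: [0.7, -0.5, -6.2]
opening: 0.032
t 19.1 now [0.5065 0.094  0.1264] yaw 90.35 open 0.032 F [ 0.7 -0.5 -6.2]
turn deg [-0.   -0.04 -0.15]  dp now-frame [-0.0356  0.0118  0.0164]  dp after-turn frame [-0.0356  0.0117  0.0164]
```

```bash
python3 -m inch '[{"dp":[-0.012,0.004,0],"turn":[0,0,0],"fingers":220},{"dp":[-0.012,0.003,0],"turn":[0,0,0],"fingers":220},{"dp":[-0.009,0.0025,0.01],"turn":[0,0,0],"fingers":220},{"dp":[0,0,0.01],"turn":[0,0,0],"fingers":220},{"dp":[0,0,0],"turn":[0,0,0],"fingers":220},{"dp":[0,0,0],"turn":[0,0,0],"fingers":220},{"dp":[0,0,0],"turn":[0,0,0],"fingers":220},{"dp":[0,0,0],"turn":[0,0,0],"fingers":220}]' 60; python3 g.py .5185 .0585 .034 90.5;  python3 held.py .0018 pics/g2.png
```

```text
time_s: 19.82
tool_pos: [0.5161, 0.0644, 0.1069]
orientation: [3.141, -0.001, 1.579]
contact_force: [0.2, 0.0, -5.2]
opening: 0.0322
t 19.8 now [0.5161 0.0644 0.1069] yaw 90.47 open 0.0322 F [ 0.2  0.  -5.2]
turn deg [ 0.02 -0.05 -0.03]  dp now-frame [-0.0059  0.0023  0.0729]  dp after-turn frame [-0.0059  0.0023  0.0729]
```

View pics/g2.png

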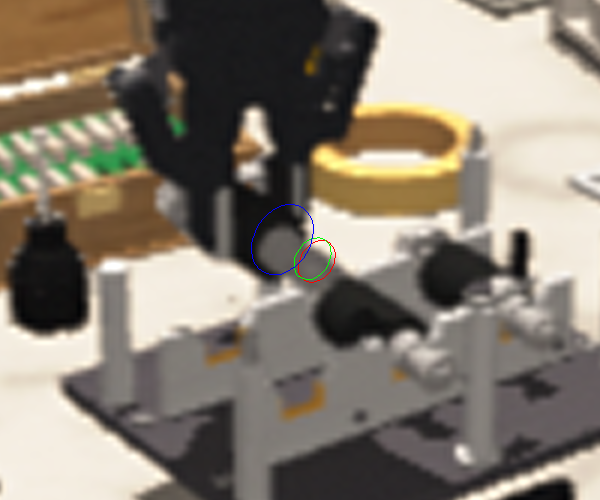

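```bash
python3 -m inch '[{"dp":[-0.006,0.0028,0.0],"turn":[0,0,0],"fingers":220},{"dp":[0,0,0.014],"turn":[0,0,0],"fingers":220},{"dp":[0,0,0.015],"turn":[0,0,0],"fingers":220},{"dp":[0,0,0.015],"turn":[0,0,0],"fingers":220},{"dp":[0,0,0.014],"turn":[0,0,0],"fingers":220},{"dp":[0,0,0.010],"turn":[0,0,0],"fingers":220},{"dp":[0,0,0.004],"turn":[0,0,0],"fingers":220},{"dp":[0,0,0],"turn":[0,0,0],"fingers":220}]' 60; python3 g.py .519 .0585 .033 90.5
```

```text
time_s: 20.53
tool_pos: [0.519, 0.057, 0.0342]
orientation: [-3.141, -0.0, 1.577]
contact_force: [0.7, 0.3, -5.7]
opening: 0.0319
t 20.5 now [0.519  0.057  0.0342] yaw 90.35 open 0.0319 F [ 0.7  0.3 -5.7]
turn deg [-0.05 -0.02 -0.15]  dp now-frame [0.0015 0.     0.0012]  dp after-turn frame [0.0015 0.     0.0012]
```

```bash
python3 -m inch '[{"dp":[0,0,0.001],"turn":[0,0,0],"fingers":220},{"dp":[0,0,0],"turn":[0,0,0],"fingers":220},{"dp":[0,0,0],"turn":[0,0,0],"fingers":220},{"dp":[0,0,0.001],"turn":[0,0,0],"fingers":220},{"dp":[0,0,0],"turn":[0,0,0],"fingers":220},{"dp":[0,0,0],"turn":[0,0,0],"fingers":220},{"dp":[0,0,0],"turn":[0,0,0],"fingers":220},{"dp":[0,0,0],"turn":[0,0,0],"fingers":220}]' 60
```

```text
time_s: 21.2
tool_pos: [0.5195, 0.057, 0.0332]
orientation: [3.14, -0.001, 1.576]
contact_force: [-0.0, 1.4, -2.9]
opening: 0.0318
```

```bash
python3 -m inch '[{"dp":[0.0008,0,0.001],"turn":[0,0,0],"fingers":220},{"dp":[0,0,0],"turn":[0,0,0],"fingers":220},{"dp":[0,0,0],"turn":[0,0,0],"fingers":115},{"dp":[0,0,0],"turn":[0,0,0],"fingers":115},{"dp":[0,0,0],"turn":[0,0,0],"fingers":115},{"dp":[0,0,-0.02],"turn":[0,0,0],"fingers":115},{"dp":[0,0,-0.04],"turn":[0,0,0],"fingers":115},{"dp":[0,0,-0.04],"turn":[0,0,0],"fingers":115}]' 60;python3 g.py .58 .22 .14 88
```

```text
time_s: 21.87
tool_pos: [0.5178, 0.0567, 0.1317]
orientation: [-3.137, 0.001, 1.576]
contact_force: [1.2, -0.6, 0.5]
opening: 0.0471
t 21.9 now [0.5178 0.0567 0.1317] yaw 90.27 open 0.0471 F [ 1.2 -0.6  0.5]
turn deg [-0.24  0.06  2.27]  dp now-frame [ 0.163   0.0629 -0.0087]  dp after-turn frame [ 0.1653  0.0565 -0.0083]
```

```bash
cat > clips.py <<'E'
from h import *
for nme in("top","scene"):
    p=cam(nme); C=cloud(p); 
    m=(C[...,2]>.058)&(C[...,2]<.085)&(C[...,0]>.52)&(C[...,0]<.64)&(C[...,1]>.16)&(C[...,1]<.40)&(p["depth"]>0)
    n,l,s,c=cv2.connectedComponentsWithStats(m.astype(np.uint8))
    for i in range(1,n):
        if s[i,4]>=5:
            X=C[l==i]; print(nme,s[i,4],"mean",np.round(X.mean(0)*1000,1),"min",np.round(X.min(0)*1000),"max",np.round(X.max(0)*1000))
    # dark pixels projecting to z=.077 top
    im=p["frame"]
    r,cc=proj(p,(.58,.28,.06)); cv2.imwrite(f"pics/clips_{nme}.png",cv2.resize(im[int(r)-30:int(r)+30,int(cc)-50:int(cc)+50],None,fx=8,fy=8,interpolation=cv2.INTER_CUBIC)); print(nme,"crop origin",int(r)-30,int(cc)-50)
E
python3 clips.py; python3 rol.py top
```

```text
top 27 mean [583.4 343.1  73.8] min [574. 339.  59.] max [593. 348.  80.]
top 27 mean [582.7 301.3  72.8] min [573. 297.  61.] max [592. 305.  81.]
top 25 mean [580.3 259.1  74.5] min [571. 255.  62.] max [591. 263.  83.]
top 22 mean [579.4 217.5  74.7] min [571. 213.  62.] max [588. 221.  79.]
top crop origin 150 150
scene 41 mean [574.  222.6  68.2] min [565. 218.  58.] max [587. 226.  77.]
scene 41 mean [575.4 264.2  68.4] min [568. 258.  58.] max [588. 269.  77.]
scene 39 mean [576.  306.4  69.7] min [567. 301.  58.] max [589. 311.  79.]
scene 38 mean [577.1 348.3  69.3] min [567. 343.  59.] max [589. 351.  77.]
scene crop origin 204 142
top
0.59 rect cen [525.7 -69.8] size [36.4 50.8] yaw -0.4 moment cen [525.8 -69.7]
0.55 rect cen [517.9 -15.5] size [15.2 27.9] yaw -0.2 moment cen [518.6 -15.9]
```

View pics/clips_top.png

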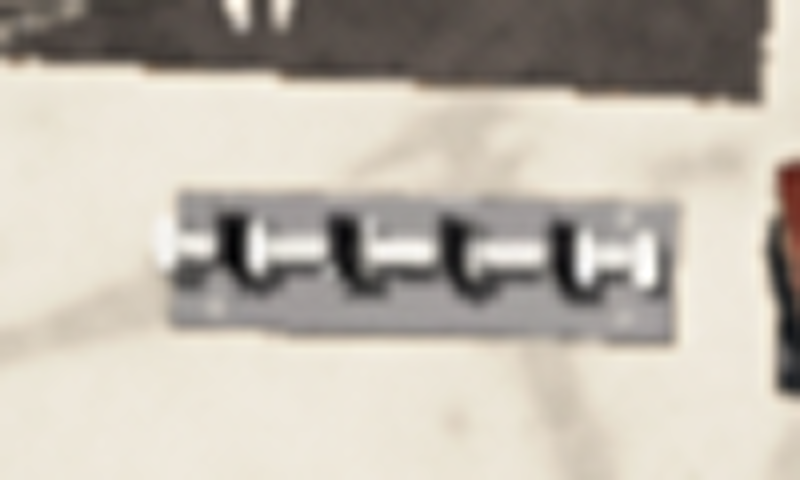

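View pics/clips_scene.png

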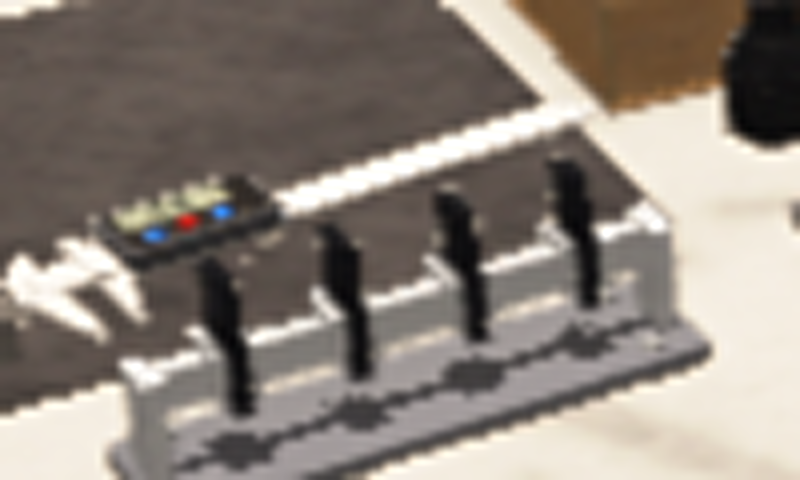

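```bash
python3 g.py .5793 .2195 .12 88.4; python3 -m inch '[{"dp":[0.02,0.007,0],"turn":[0,0,2],"fingers":175},{"dp":[0.03,0.01,0],"turn":[0,0,0],"fingers":175},{"dp":[0.035,0.012,0],"turn":[0,0,0],"fingers":175},{"dp":[0.035,0.012,0],"turn":[0,0,0],"fingers":175},{"dp":[0.03,0.011,0],"turn":[0,0,0],"fingers":175},{"dp":[0.012,0.004,0],"turn":[0,0,0],"fingers":175},{"dp":[0,0,0],"turn":[0,0,0],"fingers":175},{"dp":[0,0,0],"turn":[0,0,0],"fingers":175}]' 60; python3 g.py .5793 .2195 .10 88.4
```

```text
t 22.1 now [0.5197 0.057  0.1329] yaw 90.26 open 0.0468 F [ 0.1 -0.1 -1.4]
turn deg [0.16 0.01 1.86]  dp now-frame [0.1622 0.0603 0.0131]  dp after-turn frame [0.1641 0.055  0.0129]
time_s: 22.73
tool_pos: [0.5778, 0.2169, 0.1298]
orientation: [-3.138, 0.003, 1.542]
contact_force: [0.9, -0.1, -0.2]
opening: 0.0268
t 22.7 now [0.5778 0.2169 0.1298] yaw 88.34 open 0.0268 F [ 0.9 -0.1 -0.2]
turn deg [-0.21  0.16 -0.06]  dp now-frame [0.0027 0.0015 0.0298]  dp after-turn frame [0.0026 0.0014 0.0298]
```

```bash
python3 -m inch '[{"dp":[0.002,0.0005,0.015],"turn":[0,0,0],"fingers":175},{"dp":[0,0,0.015],"turn":[0,0,0],"fingers":175},{"dp":[0,0,0.005],"turn":[0,0,0],"fingers":175},{"dp":[0,0,0],"turn":[0,0,0],"fingers":175},{"dp":[0,0,0],"turn":[0,0,0],"fingers":175},{"dp":[0,0,0],"turn":[0,0,0],"fingers":175},{"dp":[0,0,0],"turn":[0,0,0],"fingers":175},{"dp":[0,0,0],"turn":[0,0,0],"fingers":175}]' 60; python3 g.py .5793 .2195 .053 88.4
python3 - <<'E'
from h import *
p=cam("scene"); f=p["frame"][170:290,150:270]; cv2.imwrite("pics/i1.png",cv2.resize(f,None,fx=5,fy=5,interpolation=cv2.INTER_CUBIC))
p=cam("top"); f=p["frame"][150:250,150:330]; cv2.imwrite("pics/i2.png",cv2.resize(f,None,fx=4,fy=4,interpolation=cv2.INTER_CUBIC))
E
python3 rol.py top
```

```text
time_s: 23.4
tool_pos: [0.5801, 0.2198, 0.0976]
orientation: [3.14, -0.0, 1.541]
contact_force: [0.5, -0.2, 0.1]
opening: 0.0272
t 23.4 now [0.5801 0.2198 0.0976] yaw 88.29 open 0.0272 F [ 0.5 -0.2  0.1]
turn deg [ 0.08 -0.02 -0.11]  dp now-frame [-0.0003 -0.0008  0.0446]  dp after-turn frame [-0.0003 -0.0008  0.0446]
top
0.84 rect cen [525.4  59. ] size [50.2 35.2] yaw 0.1 moment cen [525.1  58.9]
0.81 rect cen [525.3 -69.6] size [36.  50.8] yaw -0.4 moment cen [525.6 -69.5]
0.7 rect cen [522.9  -3.9] size [35.9 49.5] yaw -0.1 moment cen [521.9  -5.2]
```

View pics/i1.png

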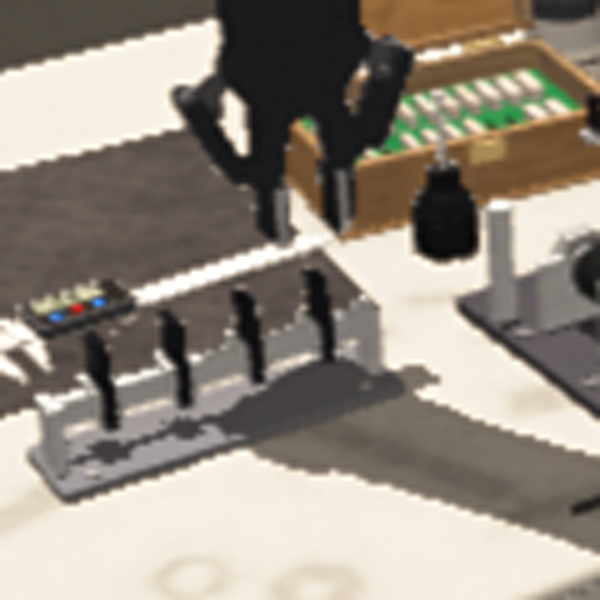

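View pics/i2.png

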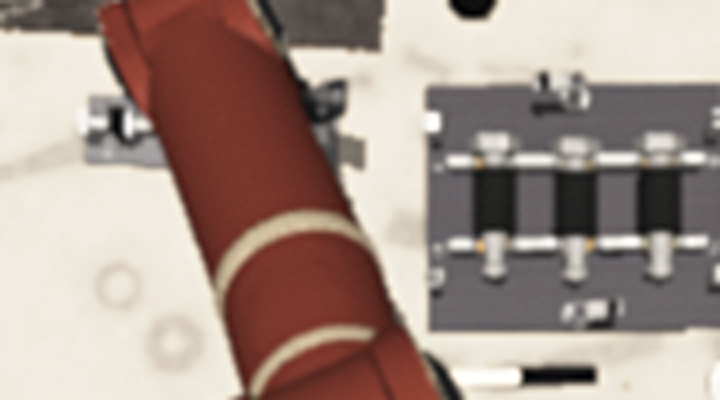

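```bash
python3 -m inch '[{"dp":[0,0,0.02],"turn":[0,0,0],"fingers":175},{"dp":[0,0,0.018],"turn":[0,0,0],"fingers":175},{"dp":[0,0,0.006],"turn":[0,0,0],"fingers":175},{"dp":[0,0,0],"turn":[0,0,0],"fingers":175},{"dp":[0,0,0],"turn":[0,0,0],"fingers":250},{"dp":[0,0,0],"turn":[0,0,0],"fingers":250},{"dp":[0,0,0],"turn":[0,0,0],"fingers":250},{"dp":[0,0,0],"turn":[0,0,0],"fingers":250}]' 60; python3 g.py .5793 .2195 .053 88.4
```

```text
time_s: 24.27
tool_pos: [0.5803, 0.2198, 0.0537]
orientation: [3.14, -0.0, 1.541]
contact_force: [0.4, -0.6, 0.5]
opening: 0.0068
t 24.3 now [0.5803 0.2198 0.0537] yaw 88.29 open 0.0068 F [ 0.4 -0.6  0.5]
turn deg [ 0.1  -0.02 -0.11]  dp now-frame [-0.0004 -0.001   0.0007]  dp after-turn frame [-0.0004 -0.001   0.0007]
```

```bash
python3 -m inch '[{"dp":[0,0,-0.01],"turn":[0,0,0],"fingers":250},{"dp":[0,0,-0.02],"turn":[0,0,0],"fingers":250},{"dp":[0,0,-0.025],"turn":[0,0,0],"fingers":250},{"dp":[0,0,-0.025],"turn":[0,0,0],"fingers":250},{"dp":[0,0,-0.01],"turn":[0,0,7],"fingers":250},{"dp":[0,0,0],"turn":[0,0,7],"fingers":250},{"dp":[0,0,0],"turn":[0,0,7],"fingers":250},{"dp":[0,0,0],"turn":[0,0,7],"fingers":250}]' 60; python3 g.py .48 .058 .14 0.5; python3 -c "
from h import *
print(bot.sense()['joints'])"
```

```text
time_s: 24.93
tool_pos: [0.5799, 0.2204, 0.1446]
orientation: [3.141, -0.002, 1.047]
contact_force: [0.1, 0.1, -0.4]
opening: 0.0067
t 24.9 now [0.5799 0.2204 0.1446] yaw 59.97 open 0.0067 F [ 0.1  0.1 -0.4]
turn deg [-3.000e-02 -1.500e-01  5.947e+01]  dp now-frame [-0.1906 -0.0052  0.0041]  dp after-turn frame [-0.1013  0.1616  0.0046]
[-0.39408695  0.65612937 -0.00667007  1.6189211   0.00428803  0.86414784
  0.64460867]
```

```bash
python3 -m inch '[{"dp":[0,0,0],"turn":[0,0,7.1],"fingers":250},{"dp":[0,0,0],"turn":[0,0,7.1],"fingers":250},{"dp":[0,0,0],"turn":[0,0,7.1],"fingers":250},{"dp":[0,0,0],"turn":[0,0,7.1],"fingers":250},{"dp":[0,0,0],"turn":[0,0,7.1],"fingers":250},{"dp":[0,0,0],"turn":[0,0,7.1],"fingers":250},{"dp":[0,0,0],"turn":[0,0,7.1],"fingers":250},{"dp":[0,0,0],"turn":[0,0,7.1],"fingers":250}]' 60; python3 g.py .477 .058 .13 0.5; 
python3 - <<'E'
from h import *
e=np.array([.3828,.0222])
for q in((525.4,59.),(522.9,-3.9),(525.3,-69.6)):
    print(np.round(e+(np.array(q)/1000-e)*(1.4331-.042)/(1.4331-.017),4))
E
```

```text
time_s: 25.6
tool_pos: [0.5796, 0.2207, 0.144]
orientation: [-3.14, -0.001, 0.056]
contact_force: [0.4, -0.3, -2.1]
opening: 0.0069
t 25.6 now [0.5796 0.2207 0.144 ] yaw 3.2 open 0.0069 F [ 0.4 -0.3 -2.1]
turn deg [-0.1  -0.06  2.7 ]  dp now-frame [-0.1116  0.1568  0.0137]  dp after-turn frame [-0.1041  0.1618  0.014 ]
[0.5229 0.0584]
[ 0.5204 -0.0034]
[ 0.5228 -0.068 ]
```

```bash
python3 -m inch '[{"dp":[0,0,0],"turn":[0,0,2.7],"fingers":250},{"dp":[-0.016,0.025,0],"turn":[0,0,0],"fingers":250},{"dp":[-0.023,0.035,0],"turn":[0,0,0],"fingers":250},{"dp":[-0.023,0.035,0],"turn":[0,0,0],"fingers":250},{"dp":[-0.023,0.035,0],"turn":[0,0,0],"fingers":250},{"dp":[-0.016,0.025,0],"turn":[0,0,0],"fingers":250},{"dp":[-0.003,0.006,0.01],"turn":[0,0,0],"fingers":250},{"dp":[0,0,0.01],"turn":[0,0,0],"fingers":250}]' 60; python3 g.py .478 .058 .10 0.5
```

```text
time_s: 26.27
tool_pos: [0.4776, 0.0552, 0.1245]
orientation: [-3.141, -0.002, 0.009]
contact_force: [-1.0, 1.2, -0.3]
opening: 0.0065
t 26.3 now [0.4776 0.0552 0.1245] yaw 0.52 open 0.0065 F [-1.   1.2 -0.3]
turn deg [-0.02 -0.13  0.02]  dp now-frame [ 0.0003 -0.0027  0.0245]  dp after-turn frame [ 0.0004 -0.0028  0.0245]
```

```bash
python3 -m inch '[{"dp":[0.0003,-0.0027,0.01],"turn":[0,0,0],"fingers":250},{"dp":[0,0,0.01],"turn":[0,0,0],"fingers":250},{"dp":[0,0,0.01],"turn":[0,0,0],"fingers":250},{"dp":[0,0,0],"turn":[0,0,0],"fingers":250},{"dp":[0,0,0],"turn":[0,0,0],"fingers":250},{"dp":[0,0,0],"turn":[0,0,0],"fingers":250},{"dp":[0,0,0],"turn":[0,0,0],"fingers":250},{"dp":[0,0,0],"turn":[0,0,0],"fingers":250}]' 60; python3 g.py .478 .058 .056 0.5
cat > clipv.py <<'E'
from h import *
import sys
seaty=float(sys.argv[1]); gx=float(sys.argv[2]); fn=sys.argv[3]
for nme in("scene","top"):
    p=cam(nme); s=bot.sense(); t=s["tool_pos"]; yaw=s["orientation"][2]
    S=6; im=cv2.resize(p["frame"],None,fx=S,fy=S,interpolation=cv2.INTER_CUBIC)
    u=np.array([np.cos(yaw),np.sin(yaw),0]);v=np.array([-u[1],u[0],0]);w=np.array([0,0,1.])
    def pt(X): r,c=proj(p,X); return int((c+.5)*S),int((r+.5)*S)
    O=t-[0,0,.0142]
    for a in(-.004,.004):
        B=[O+u*a+v*b+w*c for b,c in((-.012,-.013),(.012,-.013),(.012,.010),(.010,.013),(.010,.038),(-.010,.038),(-.010,.013),(-.012,.010))]
        cv2.polylines(im,[np.array([pt(X) for X in B])],True,(0,0,255) if a<0 else (255,0,255),1)
    G=np.array([gx,seaty,.042])
    for a,rad,col in((-.009,.01,(0,255,255)),(-.00575,.0075,(0,255,0)),(.00575,.0075,(255,255,0))):
        cv2.polylines(im,[np.array([pt(G+u*a+rad*(np.cos(q)*w+np.sin(q)*v)) for q in np.linspace(0,6.28,40)])],True,col,1)
    c=pt((G+O)/2); x0,y0=max(c[0]-250,0),max(c[1]-250,0); cv2.imwrite(f"pics/{fn}_{nme}.png",im[y0:y0+500,x0:x0+500])
E
python3 clipv.py .058 .478 j1
```

```text
time_s: 26.93
tool_pos: [0.479, 0.0609, 0.0934]
orientation: [-3.141, -0.001, 0.014]
contact_force: [-0.8, 0.1, 0.0]
opening: 0.0067
t 26.9 now [0.479  0.0609 0.0934] yaw 0.82 open 0.0067 F [-0.8  0.1  0. ]
turn deg [-0.02 -0.07  0.32]  dp now-frame [-0.0011  0.0029  0.0374]  dp after-turn frame [-0.001   0.0029  0.0374]
```

View pics/j1_scene.png

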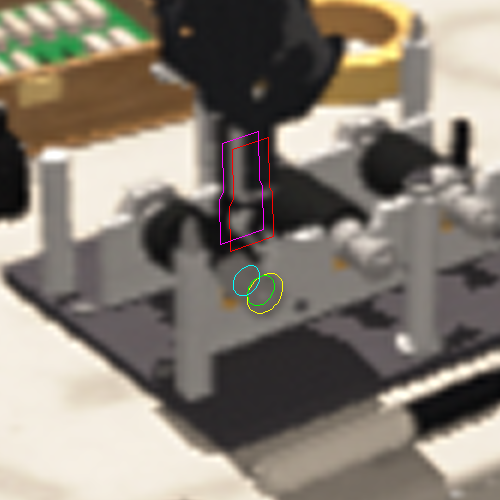

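View pics/j1_top.png

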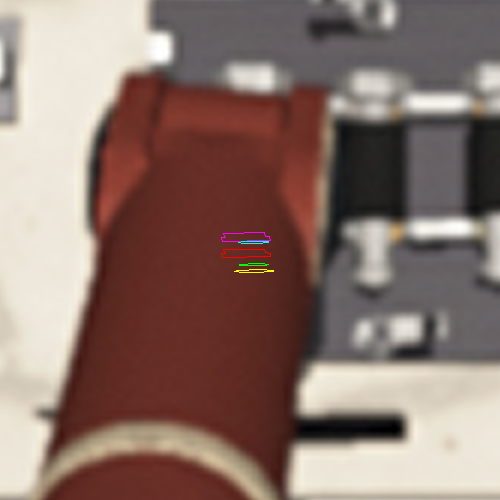

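```bash
cat > z.py <<'E'
from h import *
import sys
x,y,zz=map(float,sys.argv[1:4]); nme=sys.argv[4]; fn=sys.argv[5]; h=int(sys.argv[6]) if len(sys.argv)>6 else 25
p=cam(nme); r,c=proj(p,(x,y,zz)); r,c=int(r),int(c)
f=p["frame"][r-h:r+h,c-h:c+h]; f=cv2.resize(f,None,fx=500/(2*h),fy=500/(2*h),interpolation=cv2.INTER_CUBIC)
f=(255*(f/255.)**0.5).astype(np.uint8); cv2.imwrite("pics/"+fn,f); print(r-h,c-h)
E
python3 z.py .478 .058 .055 scene j2.png
```

```text
203 257
```

View pics/j2.png

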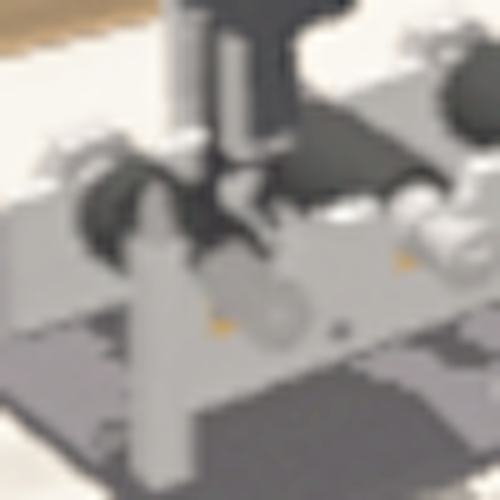

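```bash
python3 - <<'E'
from h import *
p=cam("scene")
for n,X in(("end",(.469,.058,.042)),("groove",(.478,.058,.042)),("end s1",(.4766-.009,-.0057,.042)),("endtop",(.469,.058,.052)),("clip lip L",(.479,.0729,.0662)),("clip lip R",(.479,.0489,.0662)), ("+x1mm",(.470,.058,.042)),("+y1mm",(.469,.059,.042))):
    r,c=proj(p,X); print(n,round((r-203)*10+5),round((c-257)*10+5),"(zoom row,col)")
E
```

```text
end 311 280 (zoom row,col)
groove 297 261 (zoom row,col)
end s1 247 469 (zoom row,col)
endtop 279 280 (zoom row,col)
clip lip L 234 213 (zoom row,col)
clip lip R 210 286 (zoom row,col)
+x1mm 309 278 (zoom row,col)
+y1mm 312 277 (zoom row,col)
```

```bash
python3 -m inch '[{"dp":[-0.001,0.0029,0],"turn":[0,0,0.3],"fingers":250},{"dp":[0,0,0.005],"turn":[0,0,0],"fingers":250},{"dp":[0,0,0.005],"turn":[0,0,0],"fingers":250},{"dp":[0,0,0],"turn":[0,0,0],"fingers":250},{"dp":[0,0,0],"turn":[0,0,0],"fingers":250},{"dp":[0,0,0],"turn":[0,0,0],"fingers":250},{"dp":[0,0,0],"turn":[0,0,0],"fingers":250},{"dp":[0,0,0],"turn":[0,0,0],"fingers":250}]' 60; python3 g.py .478 .058 .056 0.5;python3 z.py .478 .058 .065 scene j3.png 18
python3 - <<'E'
from h import *
p=cam("scene");s=bot.sense();t=s["tool_pos"]
r0,c0=[int(v)-18 for v in proj(p,(.478,.058,.065))]; k=500/36
for n,X in(("end",(.469,.058,.042)),("groove",(.478,.058,.042)),("clip lip L",t+[-.004,.012,-.0272]),("clip lip R",t+[-.004,-.012,-.0272]),("tab TL",t+[-.004,.01,.0238]),("tab TR",t+[-.004,-.01,.0238])):
    r,c=proj(p,X); print(n,round((r-r0+.5)*k),round((c-c0+.5)*k),"(row,col)")
E
```

```text
time_s: 27.8
tool_pos: [0.4776, 0.0578, 0.0829]
orientation: [3.142, -0.0, 0.009]
contact_force: [-0.2, -0.2, 0.1]
opening: 0.0062
t 27.8 now [0.4776 0.0578 0.0829] yaw 0.51 open 0.0062 F [-0.2 -0.2  0.1]
turn deg [ 0.   -0.01  0.01]  dp now-frame [ 0.0003 -0.0002  0.0269]  dp after-turn frame [ 0.0004 -0.0002  0.0269]
206 264
end 390 292 (row,col)
groove 371 266 (row,col)
clip lip L 337 228 (row,col)
clip lip R 302 328 (row,col)
tab TL 103 233 (row,col)
tab TR 76 318 (row,col)
```

View pics/j3.png

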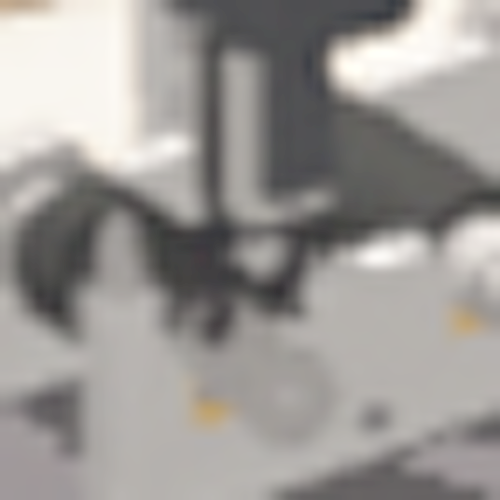

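```bash
python3 -m inch '[{"dp":[0.0003,0.001,0.003],"turn":[0,0,0],"fingers":250},{"dp":[0,0,0.004],"turn":[0,0,0],"fingers":250},{"dp":[0,0,0.004],"turn":[0,0,0],"fingers":250},{"dp":[0,0,0.002],"turn":[0,0,0],"fingers":250},{"dp":[0,0,0.001],"turn":[0,0,0],"fingers":250},{"dp":[0,0,0.0],"turn":[0,0,0],"fingers":250},{"dp":[0,0,0],"turn":[0,0,0],"fingers":250},{"dp":[0,0,0],"turn":[0,0,0],"fingers":250}]' 60;python3 z.py .478 .058 .065 scene j4.png 18
```

```text
time_s: 28.57
tool_pos: [0.4779, 0.0565, 0.0689]
orientation: [3.141, -0.0, 0.009]
contact_force: [-0.2, -2.3, 2.7]
opening: 0.0065
206 264
```

View pics/j4.png

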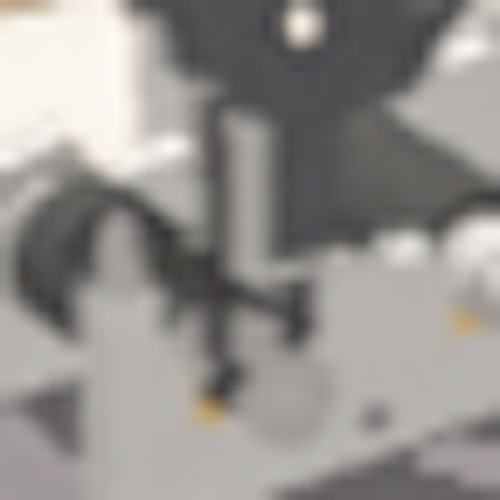

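```bash
python3 -m inch '[{"dp":[0,0.001,0],"turn":[0,0,0],"fingers":250},{"dp":[0,0,0.001],"turn":[0,0,0],"fingers":250},{"dp":[0,0,0.001],"turn":[0,0,0],"fingers":250},{"dp":[0,0,0],"turn":[0,0,0],"fingers":250},{"dp":[0,0,0],"turn":[0,0,0],"fingers":250},{"dp":[0,0,0.0],"turn":[0,0,0],"fingers":250},{"dp":[0,0,0],"turn":[0,0,0],"fingers":250},{"dp":[0,0,0],"turn":[0,0,0],"fingers":250}]' 60
```

```text
time_s: 29.28
tool_pos: [0.4782, 0.0559, 0.0669]
orientation: [-3.142, -0.001, 0.009]
contact_force: [0.5, -0.9, 2.9]
opening: 0.0067
```

```bash
python3 -m inch '[{"dp":[0,0.0003,0.001],"turn":[0,0,0],"fingers":250},{"dp":[0,0,0.001],"turn":[0,0,0],"fingers":250},{"dp":[0,0,0.001],"turn":[0,0,0],"fingers":250},{"dp":[0,0,0],"turn":[0,0,0],"fingers":250},{"dp":[0,0,0],"turn":[0,0,0],"fingers":250},{"dp":[0,0,0.0],"turn":[0,0,0],"fingers":250},{"dp":[0,0,0],"turn":[0,0,0],"fingers":250},{"dp":[0,0,0],"turn":[0,0,0],"fingers":250}]' 60
```

```text
time_s: 29.95
tool_pos: [0.4778, 0.0555, 0.0637]
orientation: [3.142, 0.0, 0.009]
contact_force: [0.7, 0.0, 1.7]
opening: 0.0064
```

```bash
python3 -m inch '[{"dp":[0,0,0.001],"turn":[0,0,0],"fingers":250},{"dp":[0,0,0.001],"turn":[0,0,0],"fingers":250},{"dp":[0,0,0.001],"turn":[0,0,0],"fingers":250},{"dp":[0,0,0],"turn":[0,0,0],"fingers":250},{"dp":[0,0,0],"turn":[0,0,0],"fingers":250},{"dp":[0,0,0.0],"turn":[0,0,0],"fingers":250},{"dp":[0,0,0],"turn":[0,0,0],"fingers":250},{"dp":[0,0,0],"turn":[0,0,0],"fingers":250}]' 60
```

```text
time_s: 30.62
tool_pos: [0.4776, 0.0555, 0.0606]
orientation: [3.141, 0.001, 0.009]
contact_force: [1.1, 1.1, -1.5]
opening: 0.0063
```

```bash
python3 -m inch '[{"dp":[0,0,0.001],"turn":[0,0,0],"fingers":250},{"dp":[0,0,0.001],"turn":[0,0,0],"fingers":250},{"dp":[0,0,0.001],"turn":[0,0,0],"fingers":250},{"dp":[0,0,0],"turn":[0,0,0],"fingers":250},{"dp":[0,0,0],"turn":[0,0,0],"fingers":250},{"dp":[0,0,0.0],"turn":[0,0,0],"fingers":250},{"dp":[0,0,0],"turn":[0,0,0],"fingers":250},{"dp":[0,0,0],"turn":[0,0,0],"fingers":250}]' 60;python3 z.py .478 .058 .065 scene j5.png 18
```

```text
time_s: 31.28
tool_pos: [0.4776, 0.0554, 0.0577]
orientation: [3.141, 0.001, 0.009]
contact_force: [0.0, 0.2, -0.9]
opening: 0.0065
206 264
```

View pics/j5.png

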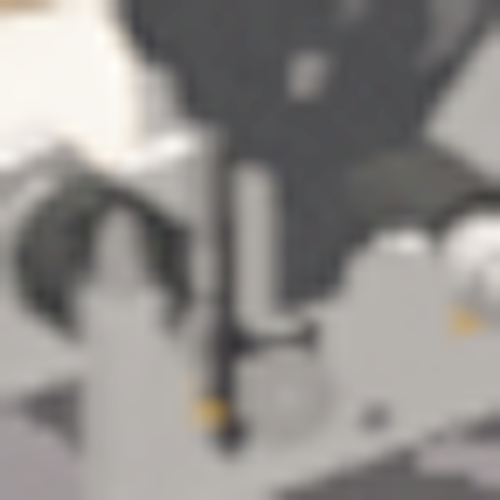

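```bash
python3 -m inch '[{"dp":[0,0,0.0005],"turn":[0,0,0],"fingers":250},{"dp":[0,0,0.0005],"turn":[0,0,0],"fingers":250},{"dp":[0,0,0.0005],"turn":[0,0,0],"fingers":250},{"dp":[0,0,0.0005],"turn":[0,0,0],"fingers":250},{"dp":[0,0,0],"turn":[0,0,0],"fingers":250},{"dp":[0,0,0.0],"turn":[0,0,0],"fingers":250},{"dp":[0,0,0],"turn":[0,0,0],"fingers":250},{"dp":[0,0,0],"turn":[0,0,0],"fingers":250}]' 60
```

```text
time_s: 32.0
tool_pos: [0.4781, 0.0554, 0.0564]
orientation: [-3.141, -0.001, 0.009]
contact_force: [-1.1, -0.3, 5.4]
opening: 0.0069
```

```bash
python3 -m inch '[{"dp":[0,0,0.0008],"turn":[0,0,0],"fingers":250},{"dp":[0,0,0],"turn":[0,0,0],"fingers":250},{"dp":[0,0,0],"turn":[0,0,0],"fingers":250},{"dp":[0,0,-0.001],"turn":[0,0,0],"fingers":250},{"dp":[0,0,0],"turn":[0,0,0],"fingers":250},{"dp":[0,0,0.0],"turn":[0,0,0],"fingers":250},{"dp":[0,0,0],"turn":[0,0,0],"fingers":250},{"dp":[0,0,0],"turn":[0,0,0],"fingers":250}]' 60
```

```text
time_s: 32.67
tool_pos: [0.4781, 0.0554, 0.0564]
orientation: [-3.141, -0.0, 0.009]
contact_force: [-1.9, 0.0, 6.5]
opening: 0.0067
```

Release: open slightly, lift.

```bash
python3 -m inch '[{"dp":[0,0,0],"turn":[0,0,0],"fingers":195},{"dp":[0,0,0],"turn":[0,0,0],"fingers":195},{"dp":[0,0,0],"turn":[0,0,0],"fingers":195},{"dp":[0,0,-0.01],"turn":[0,0,0],"fingers":195},{"dp":[0,0,-0.02],"turn":[0,0,0],"fingers":195},{"dp":[0,0,-0.03],"turn":[0,0,0],"fingers":195},{"dp":[0,0,-0.03],"turn":[0,0,0],"fingers":195},{"dp":[0,0,0],"turn":[0,0,0],"fingers":195}]' 60; python3 g.py .5804 .2615 .14 88.4
```

```text
time_s: 33.33
tool_pos: [0.4815, 0.0555, 0.1513]
orientation: [-3.14, -0.011, 0.008]
contact_force: [0.4, -0.7, 0.7]
opening: 0.02
t 33.3 now [0.4815 0.0555 0.1513] yaw 0.48 open 0.02 F [ 0.4 -0.7  0.7]
turn deg [  0.41  -0.56 -87.92]  dp now-frame [ 0.1006 -0.2052  0.0126]  dp after-turn frame [0.2087 0.0932 0.0113]
```

```bash
python3 -m inch '[{"dp":[0.01,-0.025,0],"turn":[0,0,0],"fingers":175},{"dp":[0.018,-0.036,0],"turn":[0,0,0],"fingers":175},{"dp":[0.018,-0.036,0],"turn":[0,0,0],"fingers":175},{"dp":[0.018,-0.036,0],"turn":[0,0,0],"fingers":175},{"dp":[0.018,-0.036,0],"turn":[0,0,0],"fingers":175},{"dp":[0.016,-0.03,0],"turn":[0,0,0],"fingers":175},{"dp":[0,0,0],"turn":[0,0,-7.1],"fingers":175},{"dp":[0,0,0],"turn":[0,0,-7.1],"fingers":175}]' 60; python3 z.py .478 .058 .055 scene k1.png 30; python3 z.py .478 .0 .05 top k2.png 40
```

```text
time_s: 34.0
tool_pos: [0.5737, 0.259, 0.1453]
orientation: [-3.141, 0.0, 0.268]
contact_force: [-0.7, -1.2, -0.5]
opening: 0.0269
198 252
174 252
```

View pics/k1.png

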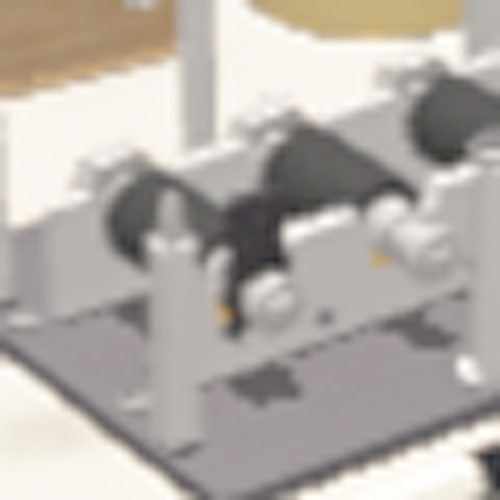

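View pics/k2.png

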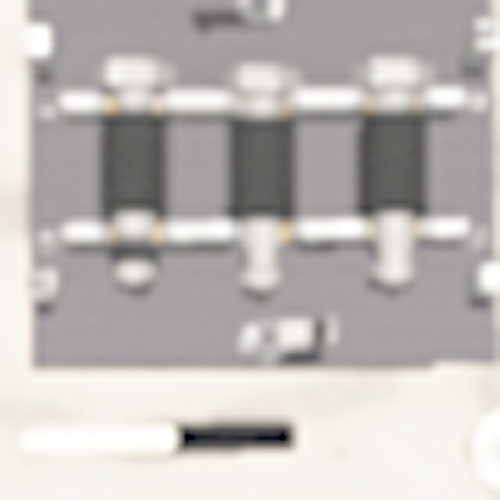

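```bash
python3 -m inch '[{"dp":[0,0,0],"turn":[0,0,-7.1],"fingers":175},{"dp":[0,0,0],"turn":[0,0,-7.1],"fingers":175},{"dp":[0,0,0],"turn":[0,0,-7.1],"fingers":175},{"dp":[0,0,0],"turn":[0,0,-7.1],"fingers":175},{"dp":[0,0,0],"turn":[0,0,-7.1],"fingers":175},{"dp":[0,0,0],"turn":[0,0,-7.1],"fingers":175},{"dp":[0,0,0],"turn":[0,0,-7.1],"fingers":175},{"dp":[0,0,0],"turn":[0,0,-7.1],"fingers":175}]' 60; python3 g.py .579 .2612 .095 88.4
```

```text
time_s: 34.77
tool_pos: [0.5739, 0.2544, 0.1461]
orientation: [-3.142, 0.001, 1.249]
contact_force: [0.3, -0.8, 0.1]
opening: 0.0269
t 34.8 now [0.5739 0.2544 0.1461] yaw 71.58 open 0.0269 F [ 0.3 -0.8  0.1]
turn deg [-1.000e-02  5.000e-02 -1.682e+01]  dp now-frame [0.0081 0.0027 0.0511]  dp after-turn frame [0.007  0.0049 0.0511]
```

```bash
python3 -m inch '[{"dp":[0,0,0],"turn":[0,0,-7],"fingers":175},{"dp":[0,0,0],"turn":[0,0,-7],"fingers":175},{"dp":[0,0,0],"turn":[0,0,-2.8],"fingers":175},{"dp":[0.007,0.0049,0],"turn":[0,0,0],"fingers":175},{"dp":[0,0,0.02],"turn":[0,0,0],"fingers":175},{"dp":[0,0,0.02],"turn":[0,0,0],"fingers":175},{"dp":[0,0,0],"turn":[0,0,0],"fingers":175},{"dp":[0,0,0],"turn":[0,0,0],"fingers":175}]' 60; python3 g.py .579 .2612 .053 88.4
```

```text
time_s: 35.43
tool_pos: [0.5786, 0.2618, 0.1051]
orientation: [-3.139, 0.002, 1.539]
contact_force: [-0.0, -0.4, 0.2]
opening: 0.0271
t 35.4 now [0.5786 0.2618 0.1051] yaw 88.16 open 0.0271 F [-0.  -0.4  0.2]
turn deg [-0.14  0.09 -0.24]  dp now-frame [-0.0005  0.0005  0.0521]  dp after-turn frame [-0.0006  0.0004  0.0521]
```

```bash
python3 -m inch '[{"dp":[0,0,0.02],"turn":[0,0,0],"fingers":175},{"dp":[0,0,0.02],"turn":[0,0,0],"fingers":175},{"dp":[0,0,0.010],"turn":[0,0,0],"fingers":175},{"dp":[0,0,0],"turn":[0,0,0],"fingers":175},{"dp":[0,0,0],"turn":[0,0,0],"fingers":175},{"dp":[0,0,0],"turn":[0,0,0],"fingers":250},{"dp":[0,0,0],"turn":[0,0,0],"fingers":250},{"dp":[0,0,0],"turn":[0,0,0],"fingers":250}]' 60; python3 g.py .579 .2612 .053 88.4
```

```text
time_s: 36.1
tool_pos: [0.5803, 0.262, 0.0575]
orientation: [3.139, -0.0, 1.541]
contact_force: [-0.2, -0.9, 3.1]
opening: 0.0067
t 36.1 now [0.5803 0.262  0.0575] yaw 88.27 open 0.0067 F [-0.2 -0.9  3.1]
turn deg [ 0.14 -0.02 -0.13]  dp now-frame [-0.0008 -0.0013  0.0045]  dp after-turn frame [-0.0008 -0.0013  0.0045]
```

```bash
python3 -m inch '[{"dp":[0,0,0],"turn":[0,0,0],"fingers":250},{"dp":[0,0,-0.02],"turn":[0,0,0],"fingers":250},{"dp":[0,0,-0.025],"turn":[0,0,0],"fingers":250},{"dp":[0,0,-0.025],"turn":[0,0,0],"fingers":250},{"dp":[0,0,-0.02],"turn":[0,0,7.1],"fingers":250},{"dp":[0,0,0],"turn":[0,0,7.1],"fingers":250},{"dp":[0,0,0],"turn":[0,0,7.1],"fingers":250},{"dp":[0,0,0],"turn":[0,0,7.1],"fingers":250}]' 60; python3 -m inch '[{"dp":[0,0,0],"turn":[0,0,7.1],"fingers":250},{"dp":[0,0,0],"turn":[0,0,7.1],"fingers":250},{"dp":[0,0,0],"turn":[0,0,7.1],"fingers":250},{"dp":[0,0,0],"turn":[0,0,7.1],"fingers":250},{"dp":[0,0,0],"turn":[0,0,7.1],"fingers":250},{"dp":[0,0,0],"turn":[0,0,7.1],"fingers":250},{"dp":[0,0,0],"turn":[0,0,7.1],"fingers":250},{"dp":[0,0,0],"turn":[0,0,7.1],"fingers":250}]' 60; python3 g.py .4765 -.006 .13 0.5
```

```text
time_s: 36.77
tool_pos: [0.5792, 0.2627, 0.1469]
orientation: [3.141, -0.002, 1.04]
contact_force: [-0.2, 0.2, -1.5]
opening: 0.0068
time_s: 37.43
tool_pos: [0.5789, 0.2628, 0.1461]
orientation: [-3.141, 0.0, 0.049]
contact_force: [-0.4, -0.3, -0.9]
opening: 0.0065
t 37.4 now [0.5789 0.2628 0.1461] yaw 2.78 open 0.0065 F [-0.4 -0.3 -0.9]
turn deg [-0.06  0.01  2.28]  dp now-frame [-0.1153  0.2636  0.0158]  dp after-turn frame [-0.1048  0.2679  0.0161]
```

```bash
python3 -m inch '[{"dp":[-0.01,0.02,0],"turn":[0,0,2.3],"fingers":250},{"dp":[-0.015,0.038,0],"turn":[0,0,0],"fingers":250},{"dp":[-0.015,0.038,0],"turn":[0,0,0],"fingers":250},{"dp":[-0.015,0.038,0],"turn":[0,0,0],"fingers":250},{"dp":[-0.015,0.038,0],"turn":[0,0,0],"fingers":250},{"dp":[-0.015,0.038,0],"turn":[0,0,0],"fingers":250},{"dp":[-0.012,0.032,0],"turn":[0,0,0],"fingers":250},{"dp":[-0.008,0.02,0],"turn":[0,0,0],"fingers":250}]' 60; python3 g.py .4765 -.006 .09 0.5
```

```text
time_s: 38.1
tool_pos: [0.477, -0.0055, 0.1465]
orientation: [3.14, 0.0, 0.009]
contact_force: [-1.0, 0.6, -1.0]
opening: 0.0068
t 38.1 now [ 0.477  -0.0055  0.1465] yaw 0.53 open 0.0068 F [-1.   0.6 -1. ]
turn deg [0.07 0.01 0.03]  dp now-frame [-0.0005  0.0004  0.0565]  dp after-turn frame [-0.0005  0.0004  0.0565]
```

```bash
python3 -m inch '[{"dp":[-0.0005,0.0005,0.015],"turn":[0,0,0],"fingers":250},{"dp":[0,0,0.02],"turn":[0,0,0],"fingers":250},{"dp":[0,0,0.015],"turn":[0,0,0],"fingers":250},{"dp":[0,0,0.005],"turn":[0,0,0],"fingers":250},{"dp":[0,0,0],"turn":[0,0,0],"fingers":250},{"dp":[0,0,0],"turn":[0,0,0],"fingers":250},{"dp":[0,0,0],"turn":[0,0,0],"fingers":250},{"dp":[0,0,0],"turn":[0,0,0],"fingers":250}]' 60; python3 g.py .4765 -.006 .06 0.5;python3 z.py .4765 -.006 .065 scene l3.png 18
cat > pc.py <<'E'
from h import *
import sys
gx,gy,off=map(float,sys.argv[1:4])
p=cam("scene");s=bot.sense();t=s["tool_pos"]
r0,c0=[int(v)-18 for v in proj(p,(gx,gy,.065))]; k=500/36
for n,X in(("end",(gx-.009,gy,.042)),("clip org",t+[0,0,-off]),("clip lip L",t+[-.004,.012,-off-.013]),("clip lip R",t+[-.004,-.012,-off-.013])):
    r,c=proj(p,X); print(n,"col",round((c-c0+.5)*k),"row",round((r-r0+.5)*k))
E
python3 pc.py .4765 -.006 .0175
```

```text
time_s: 38.77
tool_pos: [0.479, -0.002, 0.0919]
orientation: [-3.142, -0.002, 0.014]
contact_force: [-0.5, -0.4, -0.4]
opening: 0.0061
t 38.8 now [ 0.479  -0.002   0.0919] yaw 0.82 open 0.0061 F [-0.5 -0.4 -0.4]
turn deg [-0.   -0.12  0.32]  dp now-frame [-0.0026  0.004   0.0319]  dp after-turn frame [-0.0025  0.004   0.0319]
200 283
end col 292 row 385
clip org col 244 row 228
clip lip L col 207 row 309
clip lip R col 303 row 277
```

View pics/l3.png

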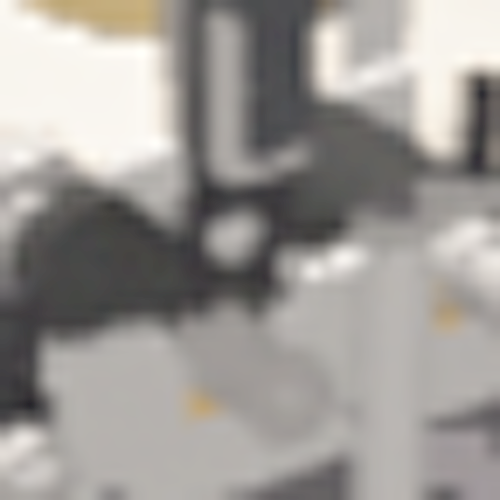

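```bash
python3 -m inch '[{"dp":[-0.0024,0.0045,0],"turn":[0,0,0.3],"fingers":250},{"dp":[0,0,0.005],"turn":[0,0,0],"fingers":250},{"dp":[0,0,0.005],"turn":[0,0,0],"fingers":250},{"dp":[0,0,0.005],"turn":[0,0,0],"fingers":250},{"dp":[0,0,0.002],"turn":[0,0,0],"fingers":250},{"dp":[0,0,0.001],"turn":[0,0,0],"fingers":250},{"dp":[0,0,0],"turn":[0,0,0],"fingers":250},{"dp":[0,0,0],"turn":[0,0,0],"fingers":250}]' 60; python3 g.py .4765 -.0065 .06 0.5;python3 z.py .4765 -.006 .065 scene l4.png 18;python3 pc.py .4765 -.006 .0175
```

```text
time_s: 39.53
tool_pos: [0.4757, -0.0065, 0.0728]
orientation: [-3.141, 0.001, 0.009]
contact_force: [-0.1, 0.3, 0.0]
opening: 0.0064
t 39.5 now [ 0.4757 -0.0065  0.0728] yaw 0.52 open 0.0064 F [-0.1  0.3  0. ]
turn deg [-0.01  0.04  0.02]  dp now-frame [0.0008 0.     0.0128]  dp after-turn frame [0.0008 0.     0.0128]
200 283
end col 292 row 385
clip org col 270 row 310
clip lip L col 234 row 391
clip lip R col 329 row 358
```

View pics/l4.png

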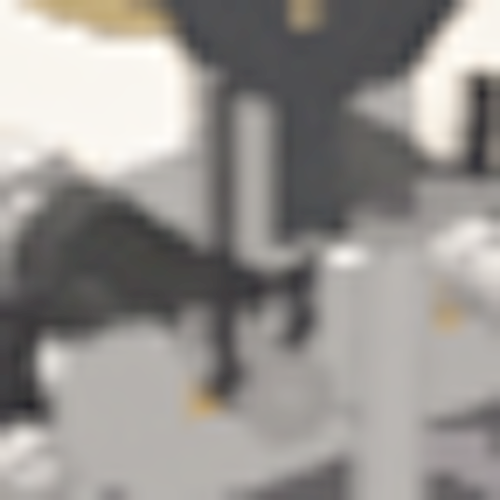

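```bash
python3 -m inch '[{"dp":[0.0008,0,0.001],"turn":[0,0,0],"fingers":250},{"dp":[0,0,0.001],"turn":[0,0,0],"fingers":250},{"dp":[0,0,0.001],"turn":[0,0,0],"fingers":250},{"dp":[0,0,0],"turn":[0,0,0],"fingers":250},{"dp":[0,0,0],"turn":[0,0,0],"fingers":250},{"dp":[0,0,0],"turn":[0,0,0],"fingers":250},{"dp":[0,0,0],"turn":[0,0,0],"fingers":250},{"dp":[0,0,0],"turn":[0,0,0],"fingers":250}]' 60
```

```text
time_s: 40.3
tool_pos: [0.4767, -0.0066, 0.0701]
orientation: [-3.142, -0.0, 0.009]
contact_force: [-0.9, 0.6, 4.1]
opening: 0.0064
```

```bash
python3 -m inch '[{"dp":[0,0,0.001],"turn":[0,0,0],"fingers":250},{"dp":[0,0,0.001],"turn":[0,0,0],"fingers":250},{"dp":[0,0,0.001],"turn":[0,0,0],"fingers":250},{"dp":[0,0,0],"turn":[0,0,0],"fingers":250},{"dp":[0,0,0],"turn":[0,0,0],"fingers":250},{"dp":[0,0,0],"turn":[0,0,0],"fingers":250},{"dp":[0,0,0],"turn":[0,0,0],"fingers":250},{"dp":[0,0,0],"turn":[0,0,0],"fingers":250}]' 60
```

```text
time_s: 40.97
tool_pos: [0.4767, -0.0066, 0.0669]
orientation: [3.142, 0.0, 0.009]
contact_force: [-0.5, 0.0, 1.5]
opening: 0.0067
```

```bash
python3 -m inch '[{"dp":[0,0,0.001],"turn":[0,0,0],"fingers":250},{"dp":[0,0,0.001],"turn":[0,0,0],"fingers":250},{"dp":[0,0,0.001],"turn":[0,0,0],"fingers":250},{"dp":[0,0,0],"turn":[0,0,0],"fingers":250},{"dp":[0,0,0],"turn":[0,0,0],"fingers":250},{"dp":[0,0,0],"turn":[0,0,0],"fingers":250},{"dp":[0,0,0],"turn":[0,0,0],"fingers":250},{"dp":[0,0,0],"turn":[0,0,0],"fingers":250}]' 60
```

```text
time_s: 41.63
tool_pos: [0.4766, -0.0069, 0.0638]
orientation: [3.141, 0.0, 0.009]
contact_force: [-1.5, 0.1, -0.9]
opening: 0.0065
```

```bash
python3 -m inch '[{"dp":[0,0,0.001],"turn":[0,0,0],"fingers":250},{"dp":[0,0,0.001],"turn":[0,0,0],"fingers":250},{"dp":[0,0,0.001],"turn":[0,0,0],"fingers":250},{"dp":[0,0,0.0005],"turn":[0,0,0],"fingers":250},{"dp":[0,0,0],"turn":[0,0,0],"fingers":250},{"dp":[0,0,0],"turn":[0,0,0],"fingers":250},{"dp":[0,0,0],"turn":[0,0,0],"fingers":250},{"dp":[0,0,0],"turn":[0,0,0],"fingers":250}]' 60
```

```text
time_s: 42.3
tool_pos: [0.4765, -0.0068, 0.0606]
orientation: [3.141, 0.0, 0.009]
contact_force: [-0.9, 0.4, 2.5]
opening: 0.0065
```

```bash
python3 -m inch '[{"dp":[0,0,0.0005],"turn":[0,0,0],"fingers":250},{"dp":[0,0,0.0005],"turn":[0,0,0],"fingers":250},{"dp":[0,0,0],"turn":[0,0,0],"fingers":250},{"dp":[0,0,0],"turn":[0,0,0],"fingers":250},{"dp":[0,0,0],"turn":[0,0,0],"fingers":250},{"dp":[0,0,0],"turn":[0,0,0],"fingers":250},{"dp":[0,0,0],"turn":[0,0,0],"fingers":250},{"dp":[0,0,0],"turn":[0,0,0],"fingers":250}]' 60
```

```text
time_s: 42.97
tool_pos: [0.4765, -0.0068, 0.0602]
orientation: [-3.141, 0.0, 0.009]
contact_force: [-2.8, -0.4, 9.3]
opening: 0.0063
```

```bash
python3 -m inch '[{"dp":[0,0,-0.0005],"turn":[0,0,0],"fingers":195},{"dp":[0,0,0],"turn":[0,0,0],"fingers":195},{"dp":[0,0,0],"turn":[0,0,0],"fingers":195},{"dp":[0,0,-0.01],"turn":[0,0,0],"fingers":195},{"dp":[0,0,-0.02],"turn":[0,0,0],"fingers":195},{"dp":[0,0,-0.03],"turn":[0,0,0],"fingers":195},{"dp":[0,0,-0.03],"turn":[0,0,0],"fingers":195},{"dp":[0,0,0],"turn":[0,0,0],"fingers":195}]' 60; python3 g.py .580 .3035 .14 88.4
```

```text
time_s: 43.63
tool_pos: [0.4805, -0.007, 0.1545]
orientation: [3.142, -0.011, 0.009]
contact_force: [1.5, -0.2, 0.3]
opening: 0.0202
t 43.6 now [ 0.4805 -0.007   0.1545] yaw 0.5 open 0.0202 F [ 1.5 -0.2  0.3]
turn deg [  0.48  -0.5  -87.9 ]  dp now-frame [ 0.102  -0.3096  0.0156]  dp after-turn frame [0.3132 0.0908 0.0145]
```

```bash
python3 -m inch '[{"dp":[0.008,-0.03,0],"turn":[0,0,0],"fingers":175},{"dp":[0.013,-0.039,0],"turn":[0,0,0],"fingers":175},{"dp":[0.013,-0.039,0],"turn":[0,0,0],"fingers":175},{"dp":[0.013,-0.039,0],"turn":[0,0,0],"fingers":175},{"dp":[0.013,-0.039,0],"turn":[0,0,0],"fingers":175},{"dp":[0.013,-0.039,0],"turn":[0,0,0],"fingers":175},{"dp":[0.013,-0.039,0],"turn":[0,0,0],"fingers":175},{"dp":[0.013,-0.039,0],"turn":[0,0,0],"fingers":175}]' 60
python3 -m inch '[{"dp":[0,0,0],"turn":[0,0,-7.1],"fingers":175},{"dp":[0,0,0],"turn":[0,0,-7.1],"fingers":175},{"dp":[0,0,0],"turn":[0,0,-7.1],"fingers":175},{"dp":[0,0,0],"turn":[0,0,-7.1],"fingers":175},{"dp":[0,0,0],"turn":[0,0,-7.1],"fingers":175},{"dp":[0,0,0],"turn":[0,0,-7.1],"fingers":175},{"dp":[0,0,0],"turn":[0,0,-7.1],"fingers":175},{"dp":[0,0,0],"turn":[0,0,-7.1],"fingers":175}]' 60
python3 g.py .580 .3035 .10 88.4; python3 z.py .4765 -.006 .055 scene m1.png 30;python3 rol.py top
```

```text
time_s: 44.3
tool_pos: [0.5731, 0.2995, 0.1492]
orientation: [3.141, 0.0, 0.009]
contact_force: [0.5, 0.9, -0.5]
opening: 0.0269
time_s: 44.97
tool_pos: [0.5729, 0.2973, 0.1491]
orientation: [-3.141, 0.0, 1.006]
contact_force: [0.4, 0.3, -0.1]
opening: 0.0265
t 45.0 now [0.5729 0.2973 0.1491] yaw 57.66 open 0.0265 F [ 0.4  0.3 -0.1]
turn deg [-4.000e-02  2.000e-02 -3.074e+01]  dp now-frame [0.0091 0.0027 0.0491]  dp after-turn frame [0.0064 0.007  0.0491]
191 271
top
0.8 rect cen [523.5  -4.3] size [35.1 49.9] yaw -0.1 moment cen [523.5  -4.6]
0.71 rect cen [525.4  59.8] size [34.5 49.5] yaw -0.1 moment cen [525.7  59.8]
0.7 rect cen [525.7 -69.4] size [35.6 50. ] yaw -0.4 moment cen [525.7 -69.4]
```

View pics/m1.png

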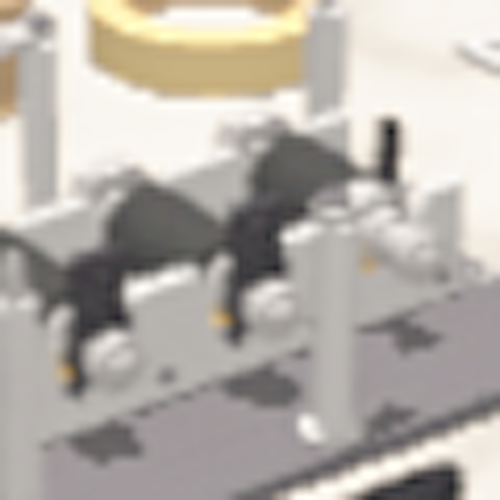

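```bash
python3 -m inch '[{"dp":[0,0,0],"turn":[0,0,-7],"fingers":175},{"dp":[0,0,0],"turn":[0,0,-7],"fingers":175},{"dp":[0,0,0],"turn":[0,0,-7],"fingers":175},{"dp":[0,0,0],"turn":[0,0,-7],"fingers":175},{"dp":[0,0,0],"turn":[0,0,-2.7],"fingers":175},{"dp":[0.0064,0.007,0.02],"turn":[0,0,0],"fingers":175},{"dp":[0,0,0.02],"turn":[0,0,0],"fingers":175},{"dp":[0,0,0],"turn":[0,0,0],"fingers":175}]' 60; python3 g.py .580 .3035 .053 88.4
```

```text
time_s: 45.78
tool_pos: [0.5777, 0.3021, 0.1055]
orientation: [-3.134, 0.004, 1.534]
contact_force: [-0.7, -0.2, -1.5]
opening: 0.0267
t 45.8 now [0.5777 0.3021 0.1055] yaw 87.87 open 0.0267 F [-0.7 -0.2 -1.5]
turn deg [-0.42  0.25 -0.53]  dp now-frame [0.0017 0.0027 0.0525]  dp after-turn frame [0.0015 0.0023 0.0525]
```

```bash
python3 -m inch '[{"dp":[0,0,0.02],"turn":[0,0,0],"fingers":175},{"dp":[0,0,0.015],"turn":[0,0,0],"fingers":175},{"dp":[0,0,0.01],"turn":[0,0,0],"fingers":175},{"dp":[0,0,0],"turn":[0,0,0],"fingers":175},{"dp":[0,0,0],"turn":[0,0,0],"fingers":175},{"dp":[0,0,0],"turn":[0,0,0],"fingers":175},{"dp":[0,0,0],"turn":[0,0,0],"fingers":175},{"dp":[0,0,0],"turn":[0,0,0],"fingers":175}]' 60; python3 g.py .580 .3035 .054 88.4
```

```text
time_s: 46.45
tool_pos: [0.5809, 0.3037, 0.0662]
orientation: [3.14, -0.001, 1.536]
contact_force: [0.6, -0.2, 0.4]
opening: 0.027
t 46.5 now [0.5809 0.3037 0.0662] yaw 87.99 open 0.027 F [ 0.6 -0.2  0.4]
turn deg [ 0.1  -0.06 -0.41]  dp now-frame [-0.0002 -0.0009  0.0122]  dp after-turn frame [-0.0002 -0.0009  0.0122]
```

```bash
python3 -m inch '[{"dp":[0,-0.0009,0.008],"turn":[0,0,-0.4],"fingers":175},{"dp":[0,0,0.004],"turn":[0,0,0],"fingers":175},{"dp":[0,0,0],"turn":[0,0,0],"fingers":175},{"dp":[0,0,0],"turn":[0,0,0],"fingers":250},{"dp":[0,0,0],"turn":[0,0,0],"fingers":250},{"dp":[0,0,0],"turn":[0,0,0],"fingers":250},{"dp":[0,0,0],"turn":[0,0,0],"fingers":250},{"dp":[0,0,0],"turn":[0,0,0],"fingers":250}]' 60; python3 g.py .580 .3035 .054 88.4
```

```text
time_s: 47.12
tool_pos: [0.5794, 0.3034, 0.0531]
orientation: [3.142, -0.0, 1.543]
contact_force: [0.4, 0.1, -0.8]
opening: 0.0067
t 47.1 now [0.5794 0.3034 0.0531] yaw 88.4 open 0.0067 F [ 0.4  0.1 -0.8]
turn deg [ 0.01 -0.   -0.  ]  dp now-frame [ 0.0001  0.0006 -0.0009]  dp after-turn frame [ 0.0001  0.0006 -0.0009]
```

```bash
python3 -m inch '[{"dp":[0,0,-0.01],"turn":[0,0,0],"fingers":250},{"dp":[0,0,-0.02],"turn":[0,0,0],"fingers":250},{"dp":[0,0,-0.025],"turn":[0,0,0],"fingers":250},{"dp":[0,0,-0.025],"turn":[0,0,0],"fingers":250},{"dp":[0,0,-0.01],"turn":[0,0,7.1],"fingers":250},{"dp":[0,0,0],"turn":[0,0,7.1],"fingers":250},{"dp":[0,0,0],"turn":[0,0,7.1],"fingers":250},{"dp":[0,0,0],"turn":[0,0,7.1],"fingers":250}]' 60; python3 -m inch '[{"dp":[0,0,0],"turn":[0,0,7.1],"fingers":250},{"dp":[0,0,0],"turn":[0,0,7.1],"fingers":250},{"dp":[0,0,0],"turn":[0,0,7.1],"fingers":250},{"dp":[0,0,0],"turn":[0,0,7.1],"fingers":250},{"dp":[0,0,0],"turn":[0,0,7.1],"fingers":250},{"dp":[0,0,0],"turn":[0,0,7.1],"fingers":250},{"dp":[0,0,0],"turn":[0,0,7.1],"fingers":250},{"dp":[0,0,0],"turn":[0,0,7.1],"fingers":250}]' 60; python3 g.py .478 -.071 .14 0.5
```

```text
time_s: 47.78
tool_pos: [0.5795, 0.3036, 0.1445]
orientation: [3.141, -0.002, 1.041]
contact_force: [-0.9, 0.3, -0.9]
opening: 0.0066
time_s: 48.45
tool_pos: [0.5793, 0.3038, 0.1439]
orientation: [-3.14, -0.0, 0.05]
contact_force: [-0.3, -0.5, 0.1]
opening: 0.0068
t 48.5 now [0.5793 0.3038 0.1439] yaw 2.88 open 0.0068 F [-0.3 -0.5  0.1]
turn deg [-0.06 -0.02  2.38]  dp now-frame [-0.12    0.3692  0.0035]  dp after-turn frame [-0.1045  0.3739  0.0039]
```

```bash
python3 -m inch '[{"dp":[-0.01,0.03,0],"turn":[0,0,2.4],"fingers":250},{"dp":[-0.0105,0.039,0],"turn":[0,0,0],"fingers":250},{"dp":[-0.0105,0.039,0],"turn":[0,0,0],"fingers":250},{"dp":[-0.0105,0.039,0],"turn":[0,0,0],"fingers":250},{"dp":[-0.0105,0.039,0],"turn":[0,0,0],"fingers":250},{"dp":[-0.0105,0.039,0],"turn":[0,0,0],"fingers":250},{"dp":[-0.0105,0.039,0],"turn":[0,0,0],"fingers":250},{"dp":[-0.0105,0.039,0],"turn":[0,0,0],"fingers":250}]' 60; python3 g.py .478 -.071 .09 0.5
```

```text
time_s: 49.12
tool_pos: [0.5011, -0.0025, 0.144]
orientation: [-3.141, -0.002, 0.015]
contact_force: [0.2, -0.5, -0.4]
opening: 0.0066
t 49.1 now [ 0.5011 -0.0025  0.144 ] yaw 0.85 open 0.0066 F [ 0.2 -0.5 -0.4]
turn deg [-0.04 -0.1   0.35]  dp now-frame [-0.0242  0.0682  0.054 ]  dp after-turn frame [-0.0237  0.0683  0.054 ]
```

```bash
python3 -m inch '[{"dp":[-0.008,0.023,0],"turn":[0,0,0.3],"fingers":250},{"dp":[-0.008,0.023,0],"turn":[0,0,0],"fingers":250},{"dp":[-0.006,0.016,0],"turn":[0,0,0],"fingers":250},{"dp":[0,0,0],"turn":[0,0,0],"fingers":250},{"dp":[0,0,0.015],"turn":[0,0,0],"fingers":250},{"dp":[0,0,0.02],"turn":[0,0,0],"fingers":250},{"dp":[0,0,0.01],"turn":[0,0,0],"fingers":250},{"dp":[0,0,0],"turn":[0,0,0],"fingers":250}]' 60; python3 g.py .478 -.071 .09 0.5
```

```text
time_s: 49.78
tool_pos: [0.4793, -0.0619, 0.0968]
orientation: [-3.14, 0.003, 0.01]
contact_force: [-0.2, 0.4, -0.4]
opening: 0.0066
t 49.8 now [ 0.4793 -0.0619  0.0968] yaw 0.6 open 0.0066 F [-0.2  0.4 -0.4]
turn deg [-0.09  0.18  0.1 ]  dp now-frame [-0.0013  0.0091  0.0067]  dp after-turn frame [-0.0013  0.0091  0.0068]
```

```bash
python3 -m inch '[{"dp":[-0.001,0.008,0],"turn":[0,0,0],"fingers":250},{"dp":[0,0,0.005],"turn":[0,0,0],"fingers":250},{"dp":[0,0,0],"turn":[0,0,0],"fingers":250},{"dp":[0,0,0],"turn":[0,0,0],"fingers":250},{"dp":[0,0,0],"turn":[0,0,0],"fingers":250},{"dp":[0,0,0],"turn":[0,0,0],"fingers":250},{"dp":[0,0,0],"turn":[0,0,0],"fingers":250},{"dp":[0,0,0],"turn":[0,0,0],"fingers":250}]' 60; python3 g.py .478 -.0705 .0735 0.5;python3 z.py .478 -.07 .065 scene n3.png 18;python3 pc.py .478 -.07 .0143
```

```text
time_s: 50.45
tool_pos: [0.4792, -0.0713, 0.0932]
orientation: [3.142, -0.0, 0.009]
contact_force: [-0.1, -0.1, -0.6]
opening: 0.0066
t 50.5 now [ 0.4792 -0.0713  0.0932] yaw 0.51 open 0.0066 F [-0.1 -0.1 -0.6]
turn deg [ 0.   -0.02  0.01]  dp now-frame [-0.0012 -0.0008  0.0197]  dp after-turn frame [-0.0012 -0.0008  0.0197]
194 301
end col 286 row 378
clip org col 264 row 200
clip lip L col 229 row 279
clip lip R col 321 row 248
```

View pics/n3.png

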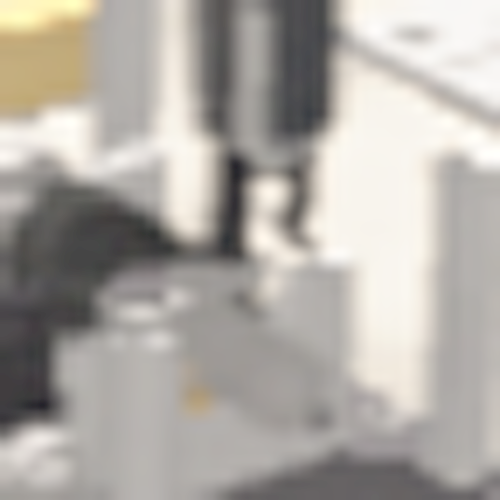

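```bash
python3 - <<'E'
from h import *
p=cam("scene"); r,c=[int(v) for v in proj(p,(.478,-.07,.055))]
f=p["frame"][r-30:r+30,c-35:c+35]; cv2.imwrite("pics/n4.png",cv2.resize(f,None,fx=11,fy=10,interpolation=cv2.INTER_LANCZOS4))
E
```

```text
(no output)
```

View pics/n4.png

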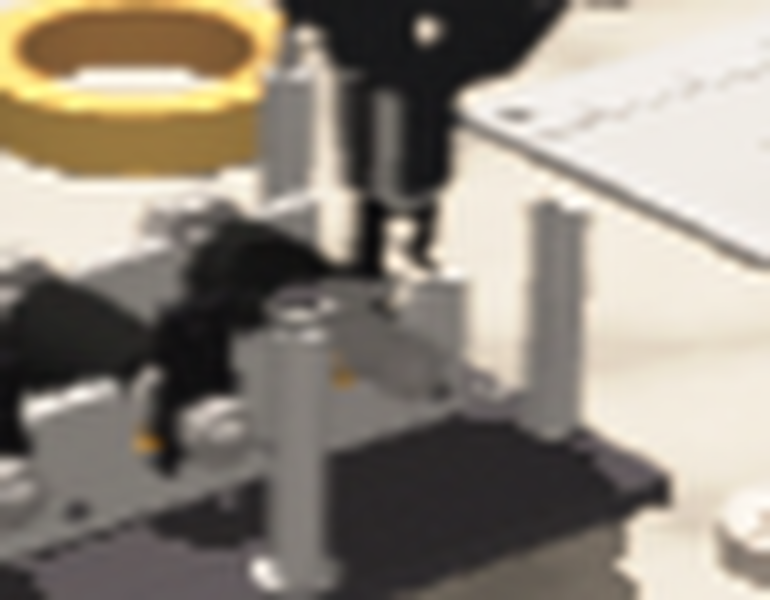

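```bash
python3 -m inch '[{"dp":[-0.0011,-0.0002,0.005],"turn":[0,0,0],"fingers":250},{"dp":[0,0,0.006],"turn":[0,0,0],"fingers":250},{"dp":[0,0,0.006],"turn":[0,0,0],"fingers":250},{"dp":[0,0,0.004],"turn":[0,0,0],"fingers":250},{"dp":[0,0,0.002],"turn":[0,0,0],"fingers":250},{"dp":[0,0,0],"turn":[0,0,0],"fingers":250},{"dp":[0,0,0],"turn":[0,0,0],"fingers":250},{"dp":[0,0,0],"turn":[0,0,0],"fingers":250}]' 60; python3 z.py .478 -.07 .065 scene n5.png 18
```

```text
time_s: 51.27
tool_pos: [0.4777, -0.071, 0.07]
orientation: [-3.141, 0.001, 0.009]
contact_force: [-2.1, 1.5, 0.6]
opening: 0.0069
194 301
```

View pics/n5.png

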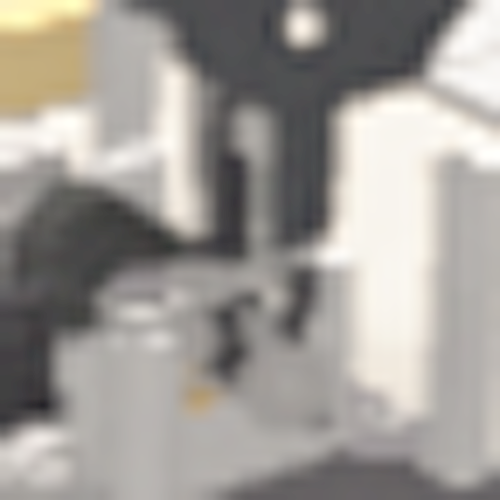

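```bash
python3 -m inch '[{"dp":[0,-0.0005,0.001],"turn":[0,0,0],"fingers":250},{"dp":[0,0,0.001],"turn":[0,0,0],"fingers":250},{"dp":[0,0,0.001],"turn":[0,0,0],"fingers":250},{"dp":[0,0,0],"turn":[0,0,0],"fingers":250},{"dp":[0,0,0],"turn":[0,0,0],"fingers":250},{"dp":[0,0,0],"turn":[0,0,0],"fingers":250},{"dp":[0,0,0],"turn":[0,0,0],"fingers":250},{"dp":[0,0,0],"turn":[0,0,0],"fingers":250}]' 60
```

```text
time_s: 51.98
tool_pos: [0.4785, -0.0706, 0.0671]
orientation: [3.142, -0.001, 0.009]
contact_force: [0.3, 1.7, 2.5]
opening: 0.0066
```

```bash
python3 -m inch '[{"dp":[0,0,0.001],"turn":[0,0,0],"fingers":250},{"dp":[0,0,0.001],"turn":[0,0,0],"fingers":250},{"dp":[0,0,0.001],"turn":[0,0,0],"fingers":250},{"dp":[0,0,0],"turn":[0,0,0],"fingers":250},{"dp":[0,0,0],"turn":[0,0,0],"fingers":250},{"dp":[0,0,0],"turn":[0,0,0],"fingers":250},{"dp":[0,0,0],"turn":[0,0,0],"fingers":250},{"dp":[0,0,0],"turn":[0,0,0],"fingers":250}]' 60
```

```text
time_s: 52.65
tool_pos: [0.478, -0.0707, 0.0639]
orientation: [3.142, 0.0, 0.009]
contact_force: [1.6, 2.7, 1.7]
opening: 0.0066
```

```bash
python3 -m inch '[{"dp":[0,-0.0007,0.001],"turn":[0,0,0],"fingers":250},{"dp":[0,0,0.001],"turn":[0,0,0],"fingers":250},{"dp":[0,0,0.001],"turn":[0,0,0],"fingers":250},{"dp":[0,0,0],"turn":[0,0,0],"fingers":250},{"dp":[0,0,0],"turn":[0,0,0],"fingers":250},{"dp":[0,0,0],"turn":[0,0,0],"fingers":250},{"dp":[0,0,0],"turn":[0,0,0],"fingers":250},{"dp":[0,0,0],"turn":[0,0,0],"fingers":250}]' 60
```

```text
time_s: 53.32
tool_pos: [0.4778, -0.0701, 0.0608]
orientation: [3.141, 0.0, 0.009]
contact_force: [0.5, 1.4, -0.5]
opening: 0.007
```

```bash
python3 -m inch '[{"dp":[0,0,0.001],"turn":[0,0,0],"fingers":250},{"dp":[0,0,0.001],"turn":[0,0,0],"fingers":250},{"dp":[0,0,0.001],"turn":[0,0,0],"fingers":250},{"dp":[0,0,0.001],"turn":[0,0,0],"fingers":250},{"dp":[0,0,0],"turn":[0,0,0],"fingers":250},{"dp":[0,0,0],"turn":[0,0,0],"fingers":250},{"dp":[0,0,0],"turn":[0,0,0],"fingers":250},{"dp":[0,0,0],"turn":[0,0,0],"fingers":250}]' 60
```

```text
time_s: 53.98
tool_pos: [0.4776, -0.0702, 0.0568]
orientation: [3.141, 0.001, 0.009]
contact_force: [0.7, 1.6, -0.9]
opening: 0.0067
```

```bash
python3 -m inch '[{"dp":[0,0,0.0005],"turn":[0,0,0],"fingers":250},{"dp":[0,0,0.0005],"turn":[0,0,0],"fingers":250},{"dp":[0,0,0],"turn":[0,0,0],"fingers":250},{"dp":[0,0,0],"turn":[0,0,0],"fingers":250},{"dp":[0,0,0],"turn":[0,0,0],"fingers":250},{"dp":[0,0,0],"turn":[0,0,0],"fingers":250},{"dp":[0,0,0],"turn":[0,0,0],"fingers":250},{"dp":[0,0,0],"turn":[0,0,0],"fingers":250}]' 60
```

```text
time_s: 54.65
tool_pos: [0.4781, -0.0701, 0.0561]
orientation: [3.141, -0.0, 0.009]
contact_force: [0.3, 0.5, -0.8]
opening: 0.0069
```

```bash
python3 -m inch '[{"dp":[0,0,0.0005],"turn":[0,0,0],"fingers":250},{"dp":[0,0,0.0005],"turn":[0,0,0],"fingers":250},{"dp":[0,0,0.0003],"turn":[0,0,0],"fingers":250},{"dp":[0,0,0],"turn":[0,0,0],"fingers":250},{"dp":[0,0,0],"turn":[0,0,0],"fingers":250},{"dp":[0,0,0],"turn":[0,0,0],"fingers":250},{"dp":[0,0,0],"turn":[0,0,0],"fingers":250},{"dp":[0,0,0],"turn":[0,0,0],"fingers":250}]' 60
```

```text
time_s: 55.32
tool_pos: [0.4781, -0.0701, 0.0555]
orientation: [-3.141, -0.001, 0.009]
contact_force: [-0.8, -0.2, 7.2]
opening: 0.0071
```

```bash
python3 -m inch '[{"dp":[0,0,-0.0005],"turn":[0,0,0],"fingers":195},{"dp":[0,0,0],"turn":[0,0,0],"fingers":195},{"dp":[0,0,0],"turn":[0,0,0],"fingers":195},{"dp":[0,0,-0.01],"turn":[0,0,0],"fingers":195},{"dp":[0,0,-0.02],"turn":[0,0,0],"fingers":195},{"dp":[0,0,-0.03],"turn":[0,0,0],"fingers":195},{"dp":[0,0,-0.03],"turn":[0,0,0],"fingers":195},{"dp":[0,0,-0.01],"turn":[0,0,0],"fingers":195}]' 60
python3 -m inch '[{"dp":[0,0.04,0],"turn":[0,0,0],"fingers":150},{"dp":[0,0.04,0],"turn":[0,0,0],"fingers":150},{"dp":[0,0,0],"turn":[0,0,-7.1],"fingers":150},{"dp":[0,0,0],"turn":[0,0,-7.1],"fingers":150},{"dp":[0,0,0],"turn":[0,0,-7.1],"fingers":150},{"dp":[0,0,0],"turn":[0,0,-7.1],"fingers":150},{"dp":[0,0,0],"turn":[0,0,-7.1],"fingers":150},{"dp":[0,0,0],"turn":[0,0,-7.1],"fingers":150}]' 60
cat > chk.py <<'E'
from h import *
import sys
for nme in("top","scene"):
    p=cam(nme); C=cloud(p)
    for g in((.478,.0575),(.4766,-.006),(.478,-.070)):
        m=(abs(C[...,0]-g[0])<.012)&(abs(C[...,1]-g[1])<.016)&(C[...,2]>.058)&(C[...,2]<.11)&(p["depth"]>0)
        if m.sum(): X=C[m]; print(nme,g,m.sum(),np.round(X.mean(0),4),"zmax",np.round(np.sort(X[:,2])[-4:],4))
    f=p["frame"]; r,c=[int(v) for v in proj(p,(.52,-.1,.05))]; k=(60,110)
    cv2.imwrite(f"pics/{sys.argv[1]}_{nme}.png",cv2.resize(f[r-65:r+65,max(c-90,0):c+130],None,fx=3.6,fy=3.6,interpolation=cv2.INTER_CUBIC))
E
python3 chk.py o; python3 g.py .531 -.307 .12 90
```

```text
time_s: 55.98
tool_pos: [0.48, -0.0706, 0.1594]
orientation: [3.141, -0.007, 0.008]
contact_force: [0.6, 0.2, -0.4]
opening: 0.0203
time_s: 56.65
tool_pos: [0.4785, -0.1502, 0.1558]
orientation: [3.141, 0.0, 0.758]
contact_force: [-0.1, 0.3, 0.3]
opening: 0.0349
top (0.478, 0.0575) 26 [0.4805 0.058  0.0768] zmax [0.0815 0.0821 0.0825 0.0825]
top (0.4766, -0.006) 27 [ 0.4784 -0.0046  0.0758] zmax [0.0816 0.0831 0.0833 0.0835]
top (0.478, -0.07) 22 [ 0.4794 -0.0702  0.0762] zmax [0.0823 0.0827 0.0827 0.0838]
scene (0.478, 0.0575) 56 [0.4752 0.062  0.0691] zmax [0.0782 0.0785 0.0788 0.0797]
scene (0.4766, -0.006) 54 [ 0.4729 -0.0009  0.0697] zmax [0.0789 0.0799 0.08   0.0811]
scene (0.478, -0.07) 29 [ 0.4739 -0.0708  0.0697] zmax [0.0788 0.0793 0.0798 0.0823]
t 56.8 now [ 0.4785 -0.1503  0.1557] yaw 43.07 open 0.035 F [ 0.4 -0.2  0.5]
turn deg [ 1.000e-02 -1.000e-02 -4.693e+01]  dp now-frame [-0.0687  0.1504  0.0357]  dp after-turn frame [-0.1567  0.0525  0.0357]
```

View pics/o_top.png

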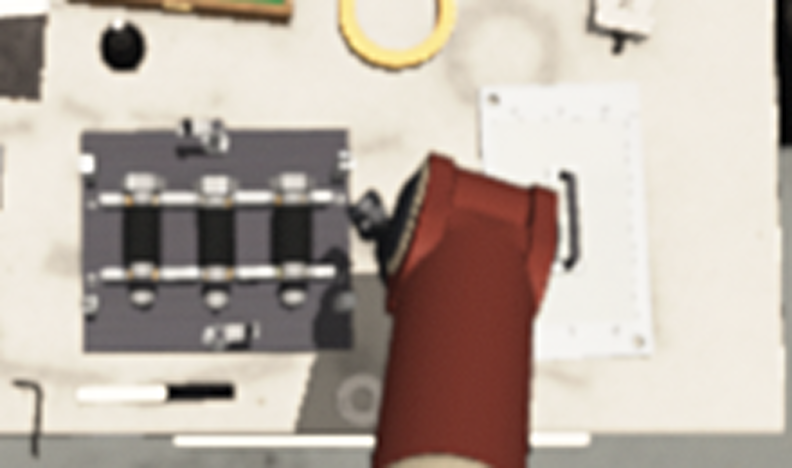

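View pics/o_scene.png

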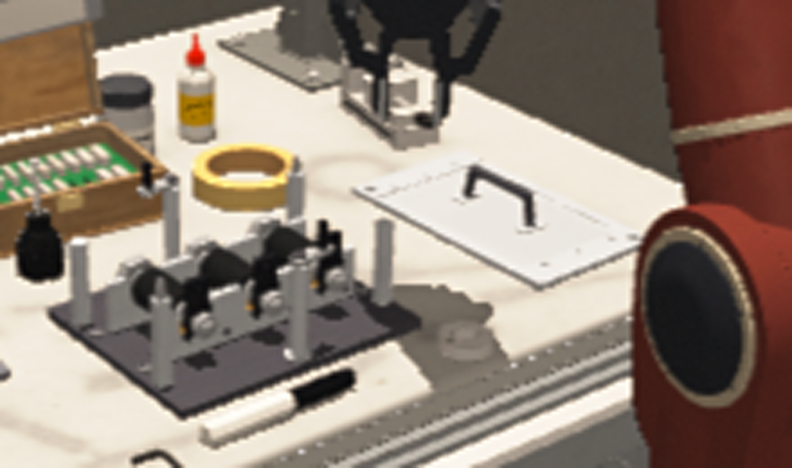

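```bash
cat > hand.py <<'E'
from h import *
for nme in("top","scene"):
    p=cam(nme); C=cloud(p); g=p["frame"].max(2)
    ds=bot.silhouettes("cover",p)
    print([ (round(d["conf"],2),np.round(d["at"]),d["region"].sum()) for d in ds])
    m=(C[...,2]>.028)&(C[...,2]<.055)&(C[...,1]<-.23)&(C[...,1]>-.40)&(C[...,0]>.45)&(C[...,0]<.64)&(p["depth"]>0)&(g<110)
    n,l,s,c=cv2.connectedComponentsWithStats(m.astype(np.uint8))
    i=1+np.argmax(s[1:,4]); X=C[l==i]; mu=X.mean(0); u=np.linalg.svd(X[:,:2]-mu[:2])[2][0]; u*=np.sign(u[0]); t=(X[:,:2]-mu[:2])@u
    cen=mu[:2]+u*(t.min()+t.max())/2
    print(nme,"handle depth-based",s[i,4],np.round(mu,4),"mid",np.round(cen,4),"len",np.round(t.max()-t.min(),4),"yaw",round(np.degrees(np.arctan2(u[1],u[0])),2))
    rr,cc=np.where(l==i); W=np.array([atz(p,(a,b),.038)[:2] for a,b in zip(rr,cc)]); mu=W.mean(0); u=np.linalg.svd(W-mu)[2][0];u*=np.sign(u[0]);t=(W-mu)@u
    print("  plane-based mid",np.round(mu+u*(t.min()+t.max())/2,4),"mean",np.round(mu,4),"yaw",round(np.degrees(np.arctan2(u[1],u[0])),2))
E
python3 hand.py; python3 z.py .53 -.31 .02 top p1.png 45
```

```text
[(0.59, array([186., 396.]), np.int64(2616))]
top handle depth-based 35 [ 0.5386 -0.3081  0.0399] mid [ 0.5376 -0.3081] len 0.0753 yaw 2.08
  plane-based mid [ 0.5371 -0.3086] mean [ 0.5388 -0.3085] yaw 2.22
[(0.82, array([200., 367.]), np.int64(1402))]
scene handle depth-based 49 [ 0.5316 -0.3051  0.0365] mid [ 0.5321 -0.3051] len 0.0764 yaw 1.24
  plane-based mid [ 0.5273 -0.3028] mean [ 0.5293 -0.3028] yaw -0.44
152 346
```

View pics/p1.png

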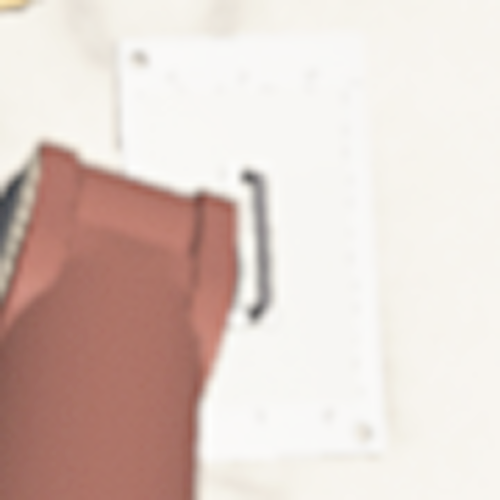

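```bash
python3 - <<'E'
from h import *
p=cam("top"); a=atz(p,(161.8,370.3),.006);b=atz(p,(229.3,410.7),.006); print(a,b,(a+b)/2,np.hypot(*(a-b)[:2]),"exp",np.hypot(.216,.116),"yaw",np.degrees(np.arctan2(*(a-b)[1::-1])-np.arctan2(.116,.216)))
E
```

```text
[ 0.64630288 -0.24831487  0.006     ] [ 0.43241732 -0.37091382  0.006     ] [ 0.5393601  -0.30961435  0.006     ] 0.24653099829615926 exp 0.24517748673155126 yaw 1.5838380677215835
```

```bash
python3 -m inch '[{"dp":[0,0,0],"turn":[0,0,-7.1],"fingers":150},{"dp":[0,0,0],"turn":[0,0,-7.1],"fingers":150},{"dp":[0,0,0],"turn":[0,0,-7.1],"fingers":150},{"dp":[0,0,0],"turn":[0,0,-7.1],"fingers":150},{"dp":[0,0,0],"turn":[0,0,-7.1],"fingers":150},{"dp":[0,0,0],"turn":[0,0,-7.1],"fingers":150},{"dp":[0,0,0],"turn":[0,0,-6],"fingers":150},{"dp":[0,0,0],"turn":[0,0,0],"fingers":150}]' 60; python3 g.py .537 -.309 .10 91.7
```

```text
time_s: 57.72
tool_pos: [0.4786, -0.1502, 0.1551]
orientation: [-3.141, -0.0, 1.601]
contact_force: [-0.5, 0.4, 1.5]
opening: 0.0354
t 57.7 now [ 0.4786 -0.1502  0.1551] yaw 91.75 open 0.0354 F [-0.5  0.4  1.5]
turn deg [-0.02 -0.01  0.05]  dp now-frame [-0.1606  0.0536  0.0551]  dp after-turn frame [-0.1605  0.0537  0.0551]
```

```bash
python3 -m inch '[{"dp":[-0.02,0.007,0],"turn":[0,0,0],"fingers":150},{"dp":[-0.035,0.012,0],"turn":[0,0,0],"fingers":150},{"dp":[-0.035,0.012,0.01],"turn":[0,0,0],"fingers":150},{"dp":[-0.035,0.012,0.02],"turn":[0,0,0],"fingers":150},{"dp":[-0.025,0.008,0.02],"turn":[0,0,0],"fingers":150},{"dp":[-0.01,0.003,0],"turn":[0,0,0],"fingers":150},{"dp":[0,0,0],"turn":[0,0,0],"fingers":150},{"dp":[0,0,0],"turn":[0,0,0],"fingers":150}]' 60; python3 g.py .537 -.309 .018 91.7; python3 z.py .537 -.309 .05 scene q1.png 30
```

```text
time_s: 58.38
tool_pos: [0.5375, -0.307, 0.1056]
orientation: [-3.142, -0.001, 1.599]
contact_force: [0.5, 0.6, 0.9]
opening: 0.0354
t 58.4 now [ 0.5375 -0.307   0.1056] yaw 91.63 open 0.0354 F [0.5 0.6 0.9]
turn deg [-0.   -0.06 -0.07]  dp now-frame [-0.0021 -0.0005  0.0876]  dp after-turn frame [-0.002  -0.0005  0.0876]
159 336
```

View pics/q1.png

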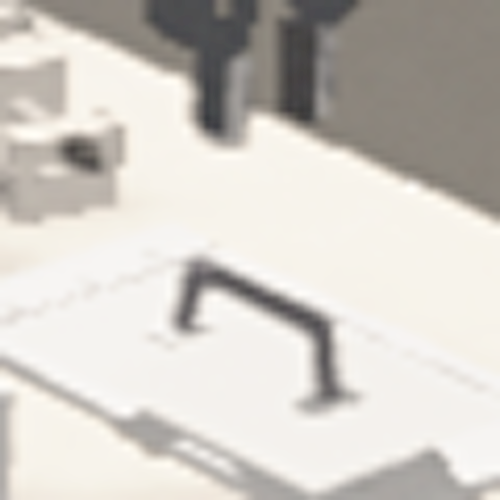

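```bash
python3 -m inch '[{"dp":[-0.0015,0,0.02],"turn":[0,0,0],"fingers":150},{"dp":[0,0,0.025],"turn":[0,0,0],"fingers":150},{"dp":[0,0,0.02],"turn":[0,0,0],"fingers":150},{"dp":[0,0,0.015],"turn":[0,0,0],"fingers":150},{"dp":[0,0,0.007],"turn":[0,0,0],"fingers":150},{"dp":[0,0,0],"turn":[0,0,0],"fingers":150},{"dp":[0,0,0],"turn":[0,0,0],"fingers":150},{"dp":[0,0,0],"turn":[0,0,0],"fingers":150}]' 60; python3 g.py .537 -.309 .018 91.7; python3 z.py .537 -.309 .03 scene q2.png 30
```

```text
time_s: 59.1
tool_pos: [0.5386, -0.3092, 0.0202]
orientation: [3.139, 0.001, 1.601]
contact_force: [0.4, 0.3, 0.1]
opening: 0.0352
t 59.1 now [ 0.5386 -0.3092  0.0202] yaw 91.75 open 0.0352 F [0.4 0.3 0.1]
turn deg [0.16 0.07 0.05]  dp now-frame [ 0.0003 -0.0016  0.0022]  dp after-turn frame [ 0.0003 -0.0016  0.0022]
165 336
```

View pics/q2.png

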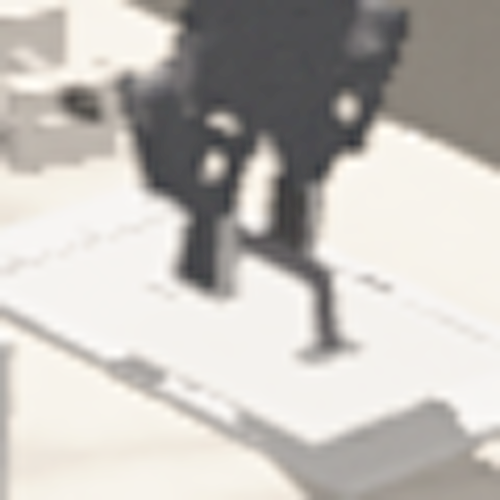

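Fingers straddle the bar at mid-length. Close and lift.

```bash
python3 -m inch '[{"dp":[0,-0.001,0.001],"turn":[0,0,0],"fingers":250},{"dp":[0,0,0],"turn":[0,0,0],"fingers":250},{"dp":[0,0,0],"turn":[0,0,0],"fingers":250},{"dp":[0,0,0],"turn":[0,0,0],"fingers":250},{"dp":[0,0,0],"turn":[0,0,0],"fingers":250},{"dp":[0,0,-0.005],"turn":[0,0,0],"fingers":250},{"dp":[0,0,-0.015],"turn":[0,0,0],"fingers":250},{"dp":[0,0,-0.02],"turn":[0,0,0],"fingers":250}]' 100; python3 -m inch '[{"dp":[0,0,-0.02],"turn":[0,0,0],"fingers":250},{"dp":[0,0,-0.025],"turn":[0,0,0],"fingers":250},{"dp":[0,0,-0.025],"turn":[0,0,0],"fingers":250},{"dp":[0,0,-0.025],"turn":[0,0,0],"fingers":250},{"dp":[0,0,-0.02],"turn":[0,0,0],"fingers":250},{"dp":[0,0,-0.015],"turn":[0,0,0],"fingers":250},{"dp":[0,0,0],"turn":[0,0,0],"fingers":250},{"dp":[0,0,0],"turn":[0,0,0],"fingers":250}]' 100; python3 z.py .537 -.309 .18 scene q3.png 50
```

```text
time_s: 59.82
tool_pos: [0.5342, -0.3083, 0.0553]
orientation: [-3.136, -0.003, 1.601]
contact_force: [0.4, 0.3, -3.0]
opening: 0.0065
time_s: 60.48
tool_pos: [0.5361, -0.3093, 0.1872]
orientation: [-3.141, -0.0, 1.601]
contact_force: [-0.7, -0.1, -3.6]
opening: 0.0069
101 319
```

View pics/q3.png

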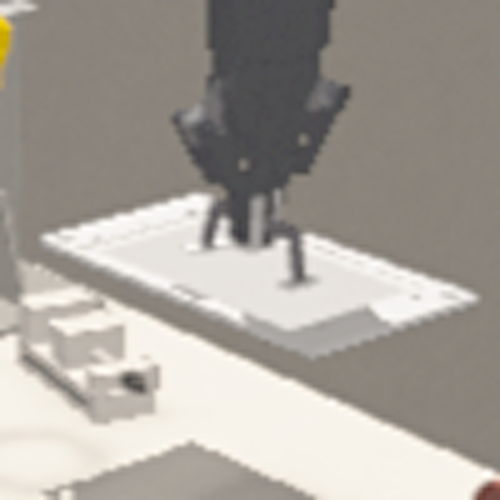

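```bash
python3 -m inch '[{"dp":[0,0,0],"turn":[0,0,5],"fingers":250},{"dp":[0,0,0],"turn":[0,0,6.5],"fingers":250},{"dp":[0,0,0],"turn":[0,0,6.5],"fingers":250},{"dp":[0,0,0],"turn":[0,0,6.5],"fingers":250},{"dp":[0,0,0],"turn":[0,0,6.5],"fingers":250},{"dp":[0,0,0],"turn":[0,0,6.5],"fingers":250},{"dp":[0,0,0],"turn":[0,0,6.5],"fingers":250},{"dp":[0,0,0],"turn":[0,0,6.5],"fingers":250}]' 100; python3 -m inch '[{"dp":[0,0,0],"turn":[0,0,6.5],"fingers":250},{"dp":[0,0,0],"turn":[0,0,6.5],"fingers":250},{"dp":[0,0,0],"turn":[0,0,6.5],"fingers":250},{"dp":[0,0,0],"turn":[0,0,6.5],"fingers":250},{"dp":[0,0,0],"turn":[0,0,6.5],"fingers":250},{"dp":[0,0,0],"turn":[0,0,5],"fingers":250},{"dp":[0,0,0],"turn":[0,0,3],"fingers":250},{"dp":[0,0,0],"turn":[0,0,0.7],"fingers":250}]' 100; python3 g.py .5207 -.0055 .16 0.5
```

```text
time_s: 61.2
tool_pos: [0.535, -0.3087, 0.1848]
orientation: [-3.137, 0.002, 0.714]
contact_force: [0.1, -0.0, -3.5]
opening: 0.0066
time_s: 61.87
tool_pos: [0.5353, -0.3085, 0.1849]
orientation: [-3.14, 0.005, -0.001]
contact_force: [-0.7, -0.1, -2.6]
opening: 0.0066
t 61.9 now [ 0.5353 -0.3085  0.1849] yaw -0.05 open 0.0066 F [-0.7 -0.1 -2.6]
turn deg [-0.12  0.26 -0.55]  dp now-frame [-0.0148 -0.3029  0.0256]  dp after-turn frame [-0.0119 -0.3031  0.0249]
```

```bash
python3 -m inch '[{"dp":[0,-0.015,0],"turn":[0,0,-0.5],"fingers":250},{"dp":[-0.002,-0.03,0],"turn":[0,0,0],"fingers":250},{"dp":[-0.002,-0.035,0],"turn":[0,0,0],"fingers":250},{"dp":[-0.002,-0.035,0],"turn":[0,0,0],"fingers":250},{"dp":[-0.002,-0.035,0],"turn":[0,0,0],"fingers":250},{"dp":[-0.002,-0.035,0],"turn":[0,0,0],"fingers":250},{"dp":[-0.002,-0.035,0],"turn":[0,0,0],"fingers":250},{"dp":[-0.002,-0.03,0],"turn":[0,0,0],"fingers":250}]' 100; python3 -m inch '[{"dp":[0,-0.025,0],"turn":[0,0,0],"fingers":250},{"dp":[0,-0.015,0],"turn":[0,0,0],"fingers":250},{"dp":[0,-0.008,0],"turn":[0,0,0],"fingers":250},{"dp":[0,0,0],"turn":[0,0,0],"fingers":250},{"dp":[0,0,0],"turn":[0,0,0],"fingers":250},{"dp":[0,0,0],"turn":[0,0,0],"fingers":250},{"dp":[0,0,0],"turn":[0,0,0],"fingers":250},{"dp":[0,0,0],"turn":[0,0,0],"fingers":250}]' 100;python3 g.py .5207 -.0055 .14 0.5
```

```text
time_s: 62.53
tool_pos: [0.519, -0.0552, 0.1867]
orientation: [-3.139, 0.002, 0.013]
contact_force: [0.1, 0.6, -2.9]
opening: 0.0065
time_s: 63.2
tool_pos: [0.5198, -0.0133, 0.1874]
orientation: [3.141, -0.0, 0.006]
contact_force: [0.1, -0.4, -3.3]
opening: 0.0066
t 63.2 now [ 0.5198 -0.0133  0.1874] yaw 0.36 open 0.0066 F [ 0.1 -0.4 -3.3]
turn deg [ 0.04 -0.   -0.14]  dp now-frame [ 0.0009 -0.0078  0.0474]  dp after-turn frame [ 0.0009 -0.0078  0.0474]
```

```bash
python3 -m inch '[{"dp":[0.0008,-0.0078,0.01],"turn":[0,0,-0.1],"fingers":250},{"dp":[0,0,0.015],"turn":[0,0,0],"fingers":250},{"dp":[0,0,0.01],"turn":[0,0,0],"fingers":250},{"dp":[0,0,0.005],"turn":[0,0,0],"fingers":250},{"dp":[0,0,0],"turn":[0,0,0],"fingers":250},{"dp":[0,0,0],"turn":[0,0,0],"fingers":250},{"dp":[0,0,0],"turn":[0,0,0],"fingers":250},{"dp":[0,0,0],"turn":[0,0,0],"fingers":250}]' 100;python3 g.py .5207 -.0055 .12 0.5
python3 - <<'E'
from h import *
p=cam("scene"); f=p["frame"][150:280,220:370]; cv2.imwrite("pics/r1.png",cv2.resize(f,None,fx=5,fy=4.5,interpolation=cv2.INTER_CUBIC))
p=cam("top"); f=p["frame"][140:260,230:360]; cv2.imwrite("pics/r2.png",cv2.resize(f,None,fx=5,fy=5,interpolation=cv2.INTER_CUBIC))
E
```

```text
time_s: 63.87
tool_pos: [0.5211, -0.004, 0.148]
orientation: [3.141, -0.001, 0.01]
contact_force: [0.4, 0.1, -2.5]
opening: 0.0068
t 63.9 now [ 0.5211 -0.004   0.148 ] yaw 0.59 open 0.0068 F [ 0.4  0.1 -2.5]
turn deg [ 0.01 -0.08  0.09]  dp now-frame [-0.0005  0.0015  0.028 ]  dp after-turn frame [-0.0005  0.0015  0.028 ]
```

View pics/r1.png

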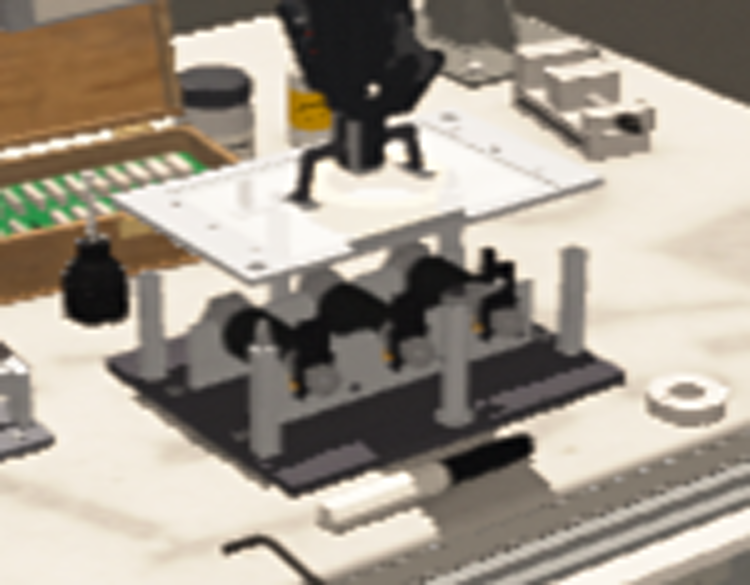

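View pics/r2.png

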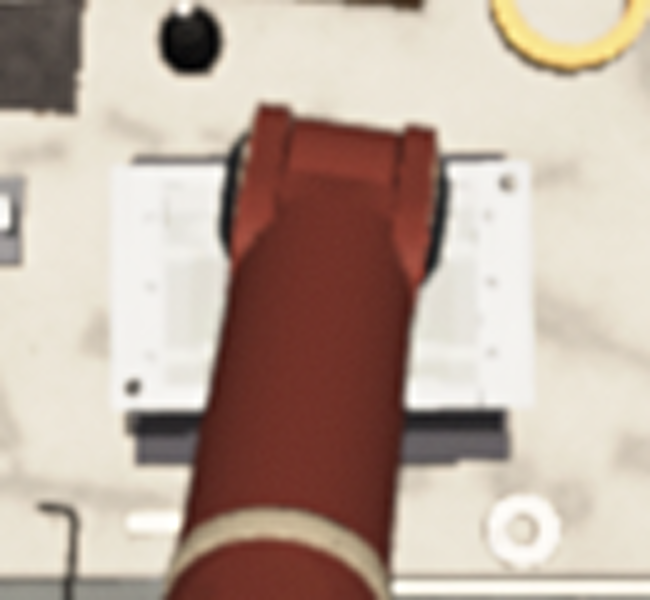

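```bash
cat > holes.py <<'E'
from h import *
import sys
u=float(sys.argv[1])   # TCP->underside
s=bot.sense(); z=s["tool_pos"][2]-u+.006
def dark(p,X,k=5):
    r,c=proj(p,X); r,c=int(round(r)),int(round(c)); g=p["frame"].min(2).astype(float)[r-k:r+k+1,c-k:c+k+1]
    w=np.clip(np.percentile(g,60)-25-g,0,None); rr,cc=np.mgrid[r-k:r+k+1,c-k:c+k+1]
    if w.sum()==0: return None
    q=np.unravel_index(w.argmax(),w.shape); w=w*(np.hypot(rr-rr[q],cc-cc[q])<2.6)
    return (w*rr).sum()/w.sum(),(w*cc).sum()/w.sum()
t=s["tool_pos"]; yaw=s["orientation"][2]; c,sn=np.cos(yaw),np.sin(yaw)
for nme in("top","scene"):
    p=cam(nme); H=[]
    for hx,hy in((-.058,.108),(.058,-.108)):
        X=np.array([t[0]+c*hx-sn*hy,t[1]+sn*hx+c*hy,z]); q=dark(p,X)
        if q is None: print(nme,"none"); continue
        P=atz(p,q,z); H.append(P); print(nme,np.round(q,2),"hole",np.round(P[:2],4),"minus TCP-model",np.round((P-X)[:2]*1000,1))
    if len(H)==2:
        d=H[0]-H[1]; print(nme,"mid",np.round((H[0]+H[1])[:2]/2,4),"len",round(np.hypot(*d[:2]),4),"yaw",round(np.degrees(np.arctan2(d[1],d[0])-np.arctan2(.216,-.116)),2))
E
python3 holes.py .019
```

```text
top [222.6  261.03] hole [0.4478 0.0906] minus TCP-model [-14.1 -12.8]
top [171.26 327.81] hole [ 0.5953 -0.1013] minus TCP-model [15.2 10. ]
top mid [ 0.5216 -0.0054] len 0.2421 yaw 9.3
scene [211.71 275.21] hole [0.4413 0.1051] minus TCP-model [-20.6   1.7]
scene [175.86 309.48] hole [ 0.5775 -0.1091] minus TCP-model [-2.6  2.2]
scene mid [ 0.5094 -0.002 ] len 0.2539 yaw 4.22
```

```bash
cat > holes2.py <<'E'
from h import *
import sys
u=float(sys.argv[1]); s=bot.sense(); t=s["tool_pos"]; z=t[2]-u+.006; yaw=s["orientation"][2]; c,sn=np.cos(yaw),np.sin(yaw)
def dark(p,X,k=2):
    r,cc0=proj(p,X); r,cc0=int(round(r)),int(round(cc0)); g=p["frame"].min(2).astype(float)[r-k:r+k+1,cc0-k:cc0+k+1]
    w=np.clip(np.median(g)-15-g,0,None); rr,cc=np.mgrid[r-k:r+k+1,cc0-k:cc0+k+1]
    return ((w*rr).sum()/w.sum(),(w*cc).sum()/w.sum()) if w.sum()>0 else None
for nme in("top","scene"):
    p=cam(nme);H=[]
    for hx,hy in((-.058,.108),(.058,-.108)):
        X=np.array([t[0]+c*hx-sn*hy,t[1]+sn*hx+c*hy,z]); q0=proj(p,X); q=dark(p,X)
        print(nme,"pred px",np.round(q0,1),"dark",None if q is None else np.round(q,1),None if q is None else np.round((atz(p,q,z)-X)[:2]*1000,1))
E
python3 holes2.py .019
python3 - <<'E'
from h import *
s=bot.sense();z=s["tool_pos"][2]-.013
for n,a,b in(("top",(216.7,256.1),(175.9,330.9)),("scene",(208.6,271.1),(175.7,309.5))):
    p=cam(n); A=atz(p,a,z);B=atz(p,b,z);d=A-B; print(n,A[:2],B[:2],(A+B)[:2]/2,np.hypot(*d[:2]),np.degrees(np.arctan2(d[1],d[0])-np.arctan2(.216,-.116)))
E
```

```text
top pred px [217.8 256.5] dark [217.1 256. ] [2.  1.5]
top pred px [176.6 331.3] dark [176.3 330.7] [0.7 1.7]
scene pred px [208.7 271.4] dark [209.5 271.5] [-3.9  2.2]
scene pred px [175.5 309.6] dark [175.9 309.5] [-2.1  2. ]
top [0.46473499 0.10479472] [ 0.58187828 -0.11011722] [ 0.52330664 -0.00266125] 0.24476456629406643 0.35628465854353253
scene [0.46297518 0.10357294] [ 0.57909372 -0.11035671] [ 0.52103445 -0.00339188] 0.24341201771497734 0.2551528287616369
```

```bash
python3 -m inch '[{"dp":[-0.0013,0.002,0.005],"turn":[0,0,-0.2],"fingers":250},{"dp":[0,0,0.008],"turn":[0,0,0],"fingers":250},{"dp":[0,0,0.006],"turn":[0,0,0],"fingers":250},{"dp":[0,0,0.003],"turn":[0,0,0],"fingers":250},{"dp":[0,0,0],"turn":[0,0,0],"fingers":250},{"dp":[0,0,0],"turn":[0,0,0],"fingers":250},{"dp":[0,0,0],"turn":[0,0,0],"fingers":250},{"dp":[0,0,0],"turn":[0,0,0],"fingers":250}]' 100;python3 g.py .5198 -.006 .102 0.7
python3 - <<'E'
from h import *
p=cam("scene"); r,c=[int(v) for v in proj(p,(.462,.103,.1))]
f=p["frame"][r-20:r+20,c-20:c+20]; a=cv2.resize(f,None,fx=10,fy=10,interpolation=cv2.INTER_CUBIC)
p=cam("top"); 
def cr(X):
    r,c=[int(v) for v in proj(p,X)]; return cv2.resize(p["frame"][r-10:r+10,c-10:c+10],None,fx=20,fy=20,interpolation=cv2.INTER_CUBIC)
b=cr((.462,.103,.1));d=cr((.579,-.113,.1)); cv2.imwrite("pics/s1.png",np.hstack([a,b])[:, :800]); cv2.imwrite("pics/s2.png",d)
E
```

```text
time_s: 64.93
tool_pos: [0.5196, -0.0059, 0.1256]
orientation: [3.142, -0.001, 0.014]
contact_force: [-0.4, -0.3, -1.9]
opening: 0.0065
t 64.9 now [ 0.5196 -0.0059  0.1256] yaw 0.81 open 0.0065 F [-0.4 -0.3 -1.9]
turn deg [ 0.   -0.04  0.11]  dp now-frame [0.0002 0.0001 0.0236]  dp after-turn frame [0.0002 0.0001 0.0236]
```

View pics/s1.png

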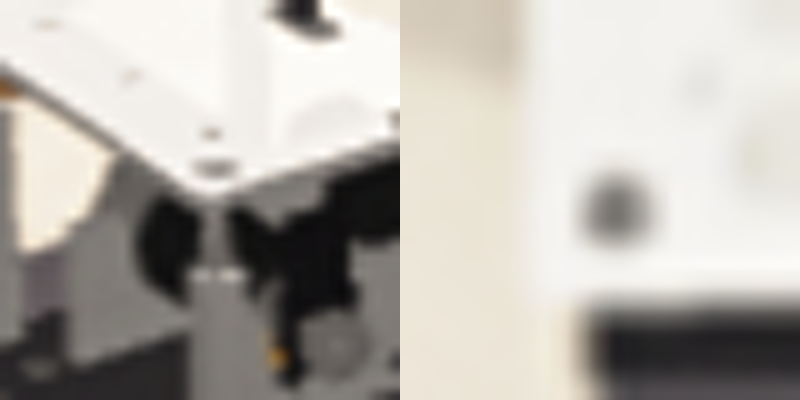

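View pics/s2.png

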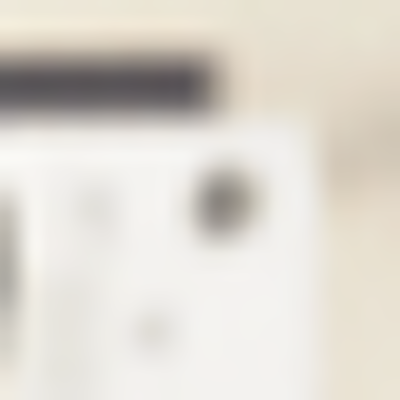

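```bash
python3 -m inch '[{"dp":[0,0,0.002],"turn":[0,0,0.1],"fingers":250},{"dp":[0,0,0.002],"turn":[0,0,0],"fingers":250},{"dp":[0,0,0.002],"turn":[0,0,0],"fingers":250},{"dp":[0,0,0.002],"turn":[0,0,0],"fingers":250},{"dp":[0,0,0.002],"turn":[0,0,0],"fingers":250},{"dp":[0,0,0],"turn":[0,0,0],"fingers":250},{"dp":[0,0,0],"turn":[0,0,0],"fingers":250},{"dp":[0,0,0],"turn":[0,0,0],"fingers":250}]' 100
python3 z.py .462 .103 .095 scene s3.png 20; python3 z.py .462 .103 .1 top s4.png 10;python3 z.py .579 -.113 .1 top s5.png 10; cd pics; python3 -c "
import cv2,numpy as np
a=[cv2.resize(cv2.imread(f),(266,266)) for f in('s3.png','s4.png','s5.png')];cv2.imwrite('s6.png',np.hstack(a))"
```

```text
time_s: 65.7
tool_pos: [0.5194, -0.0059, 0.1154]
orientation: [3.142, -0.0, 0.012]
contact_force: [0.4, -1.0, -3.4]
opening: 0.007
202 251
208 247
168 320
```

View pics/s6.png

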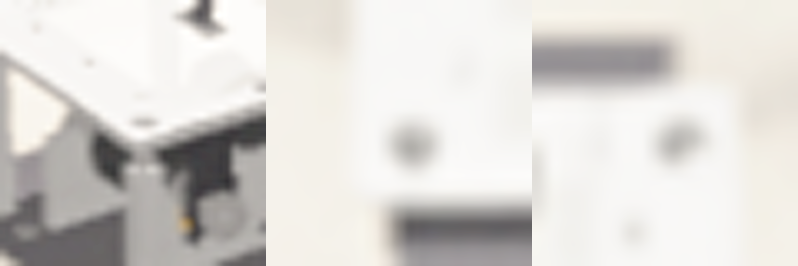

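```bash
python3 -m inch '[{"dp":[0,0,0.001],"turn":[0,0,0],"fingers":250},{"dp":[0,0,0.001],"turn":[0,0,0],"fingers":250},{"dp":[0,0,0.001],"turn":[0,0,0],"fingers":250},{"dp":[0,0,0.001],"turn":[0,0,0],"fingers":250},{"dp":[0,0,0],"turn":[0,0,0],"fingers":250},{"dp":[0,0,0],"turn":[0,0,0],"fingers":250},{"dp":[0,0,0],"turn":[0,0,0],"fingers":250},{"dp":[0,0,0],"turn":[0,0,0],"fingers":250}]' 100
```

```text
time_s: 66.52
tool_pos: [0.5194, -0.0059, 0.1114]
orientation: [3.142, -0.0, 0.012]
contact_force: [0.4, -0.6, -3.1]
opening: 0.0064
```

```bash
python3 -m inch '[{"dp":[0,0,0.001],"turn":[0,0,0],"fingers":250},{"dp":[0,0,0.001],"turn":[0,0,0],"fingers":250},{"dp":[0,0,0.001],"turn":[0,0,0],"fingers":250},{"dp":[0,0,0.001],"turn":[0,0,0],"fingers":250},{"dp":[0,0,0],"turn":[0,0,0],"fingers":250},{"dp":[0,0,0],"turn":[0,0,0],"fingers":250},{"dp":[0,0,0],"turn":[0,0,0],"fingers":250},{"dp":[0,0,0],"turn":[0,0,0],"fingers":250}]' 100
```

```text
time_s: 67.18
tool_pos: [0.5194, -0.0059, 0.1074]
orientation: [3.142, -0.0, 0.012]
contact_force: [0.3, 0.2, -3.5]
opening: 0.0065
```

```bash
python3 -m inch '[{"dp":[0,0,0.001],"turn":[0,0,0],"fingers":250},{"dp":[0,0,0.001],"turn":[0,0,0],"fingers":250},{"dp":[0,0,0.001],"turn":[0,0,0],"fingers":250},{"dp":[0,0,0.0005],"turn":[0,0,0],"fingers":250},{"dp":[0,0,0],"turn":[0,0,0],"fingers":250},{"dp":[0,0,0],"turn":[0,0,0],"fingers":250},{"dp":[0,0,0],"turn":[0,0,0],"fingers":250},{"dp":[0,0,0],"turn":[0,0,0],"fingers":250}]' 100
```

```text
time_s: 67.85
tool_pos: [0.5194, -0.0059, 0.1039]
orientation: [3.142, -0.0, 0.012]
contact_force: [0.6, -0.1, -2.6]
opening: 0.0068
```

```bash
python3 -m inch '[{"dp":[0,0,0.001],"turn":[0,0,0],"fingers":250},{"dp":[0,0,0],"turn":[0,0,0],"fingers":250},{"dp":[0,0,0],"turn":[0,0,0],"fingers":250},{"dp":[0,0,0],"turn":[0,0,0],"fingers":250},{"dp":[0,0,0],"turn":[0,0,0],"fingers":250},{"dp":[0,0,0],"turn":[0,0,0],"fingers":250},{"dp":[0,0,0],"turn":[0,0,0],"fingers":250},{"dp":[0,0,0],"turn":[0,0,0],"fingers":250}]' 100
```

```text
time_s: 68.52
tool_pos: [0.5193, -0.0059, 0.1029]
orientation: [3.142, 0.0, 0.012]
contact_force: [0.7, 0.6, -2.5]
opening: 0.0066
```

```bash
python3 -m inch '[{"dp":[0,0,0.0007],"turn":[0,0,0],"fingers":250},{"dp":[0,0,0.0007],"turn":[0,0,0],"fingers":250},{"dp":[0,0,0],"turn":[0,0,0],"fingers":250},{"dp":[0,0,0],"turn":[0,0,0],"fingers":250},{"dp":[0,0,0],"turn":[0,0,0],"fingers":250},{"dp":[0,0,0],"turn":[0,0,0],"fingers":250},{"dp":[0,0,0],"turn":[0,0,0],"fingers":250},{"dp":[0,0,0],"turn":[0,0,0],"fingers":250}]' 100
```

```text
time_s: 69.18
tool_pos: [0.5193, -0.0059, 0.1015]
orientation: [3.142, 0.0, 0.012]
contact_force: [-1.0, -0.3, -2.4]
opening: 0.0066
```

```bash
python3 -m inch '[{"dp":[0,0,0.0007],"turn":[0,0,0],"fingers":250},{"dp":[0,0,0.0007],"turn":[0,0,0],"fingers":250},{"dp":[0,0,0],"turn":[0,0,0],"fingers":250},{"dp":[0,0,0],"turn":[0,0,0],"fingers":250},{"dp":[0,0,0],"turn":[0,0,0],"fingers":250},{"dp":[0,0,0],"turn":[0,0,0],"fingers":250},{"dp":[0,0,0],"turn":[0,0,0],"fingers":250},{"dp":[0,0,0],"turn":[0,0,0],"fingers":250}]' 100
```

```text
time_s: 69.85
tool_pos: [0.5194, -0.0059, 0.1013]
orientation: [-3.141, -0.0, 0.012]
contact_force: [-2.6, 0.7, 5.8]
opening: 0.0069
```

```bash
python3 -m inch '[{"dp":[0,0,0],"turn":[0,0,0],"fingers":150},{"dp":[0,0,0],"turn":[0,0,0],"fingers":150},{"dp":[0,0,0],"turn":[0,0,0],"fingers":150},{"dp":[0,0,0],"turn":[0,0,0],"fingers":150},{"dp":[0,0,-0.015],"turn":[0,0,0],"fingers":150},{"dp":[0,0,-0.025],"turn":[0,0,0],"fingers":150},{"dp":[0,0,-0.03],"turn":[0,0,0],"fingers":150},{"dp":[0,0,-0.03],"turn":[0,0,0],"fingers":150}]' 60;python3 -m inch '[{"dp":[0,0,-0.02],"turn":[0,0,0],"fingers":200},{"dp":[-0.03,0.03,0],"turn":[0,0,0],"fingers":200},{"dp":[-0.03,0.03,0],"turn":[0,0,0],"fingers":200},{"dp":[-0.03,0.03,0],"turn":[0,0,0],"fingers":200},{"dp":[0,0.03,0],"turn":[0,0,0],"fingers":200},{"dp":[0,0.03,0],"turn":[0,0,0],"fingers":200},{"dp":[0,0,0],"turn":[0,0,0],"fingers":200},{"dp":[0,0,0],"turn":[0,0,0],"fingers":200}]' 60
cat > cov.py <<'E'
from h import *
import sys
for nme in("top","scene"):
    p=cam(nme); C=cloud(p)
    m=(abs(C[...,0]-.52)<.062)&(abs(C[...,1]+.005)<.11)&(C[...,2]>.07)&(C[...,2]<.102)&(p["depth"]>0)
    X=C[m]; A=np.c_[X[:,:2]-[.52,-.005],np.ones(len(X))]; co=np.linalg.lstsq(A,X[:,2],rcond=None)[0]; print(nme,m.sum(),"median z",np.median(X[:,2]),"tilt deg",np.degrees(co[:2]))
    r,c=[int(v) for v in proj(p,(.52,-.005,.08))]
    cv2.imwrite(f"pics/{sys.argv[1]}_{nme}.png",cv2.resize(p["frame"][r-55:r+55,c-70:c+70],None,fx=5,fy=5,interpolation=cv2.INTER_CUBIC)); print(r-55,c-70)
E
python3 cov.py u; python3 g.py .52 -.005 .2 0.5
```

```text
time_s: 70.52
tool_pos: [0.5188, -0.006, 0.2007]
orientation: [3.141, 0.002, 0.012]
contact_force: [0.8, 0.2, -1.4]
opening: 0.035
time_s: 71.18
tool_pos: [0.4324, -0.1572, 0.2202]
orientation: [3.141, -0.0, 0.008]
contact_force: [0.1, 0.1, -0.6]
opening: 0.0186
top 2933 median z 0.08891583748673626 tilt deg [-0.06812157  0.09206818]
144 224
scene 1379 median z 0.08748012968587282 tilt deg [0.23066174 0.04932362]
153 222
t 71.3 now [ 0.4329 -0.1544  0.2199] yaw 0.77 open 0.0183 F [ 0.3 -0.1 -0.4]
turn deg [-0.05  0.03  0.27]  dp now-frame [ 0.0891 -0.1482  0.02  ]  dp after-turn frame [ 0.0884 -0.1486  0.0199]
```

View pics/u_top.png

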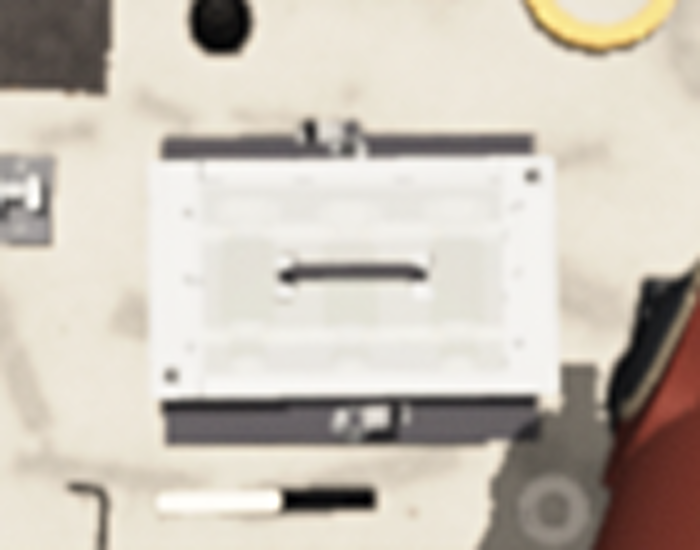

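View pics/u_scene.png

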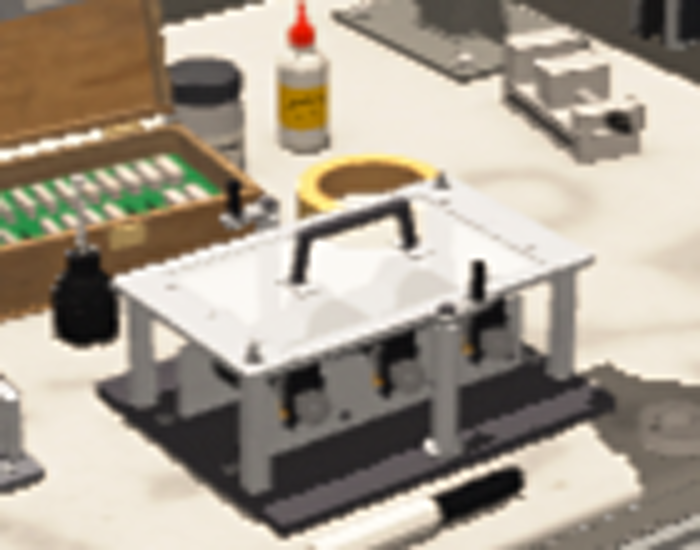

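```bash
python3 -m inch '[{"dp":[0,-0.02,0.01],"turn":[0,0,0.2],"fingers":178},{"dp":[0,-0.03,0.02],"turn":[0,0,0],"fingers":178},{"dp":[0,-0.03,0.02],"turn":[0,0,0],"fingers":178},{"dp":[0,-0.03,0.02],"turn":[0,0,0],"fingers":178},{"dp":[0,-0.012,0.01],"turn":[0,0,0],"fingers":178},{"dp":[0,0,0],"turn":[0,0,0],"fingers":178},{"dp":[0,0,0],"turn":[0,0,0],"fingers":178},{"dp":[0,0,0],"turn":[0,0,0],"fingers":178}]' 30; python3 g.py .4345 -.031 .101 0.5; python3 z.py .434 -.031 .115 scene v1.png 22;python3 look.py front_catch_stud rear_catch_stud
```

```text
time_s: 71.95
tool_pos: [0.4322, -0.0338, 0.1407]
orientation: [3.141, -0.001, 0.009]
contact_force: [0.1, 0.0, 0.8]
opening: 0.0257
t 72.0 now [ 0.4322 -0.0338  0.1407] yaw 0.51 open 0.0257 F [0.1 0.  0.8]
turn deg [ 0.04 -0.08  0.01]  dp now-frame [ 0.0022 -0.0028  0.0397]  dp after-turn frame [ 0.0023 -0.0028  0.0397]
183 296
top rear_catch_stud 0.61 [169.8 285.6] [0.6045 0.0201] depthpt [0.603 0.02  0.116]
top rear_catch_stud 0.54 [180.9 176.7] [0.5724 0.3406] depthpt [0.577 0.348 0.078]
scene front_catch_stud 0.55 [206.  318.7] [ 0.4449 -0.0408] depthpt [ 0.476 -0.066  0.088]
scene rear_catch_stud 0.62 [191.5 271.7] [0.6007 0.0117] depthpt [ 0.714 -0.061  0.046]
```

View pics/v1.png

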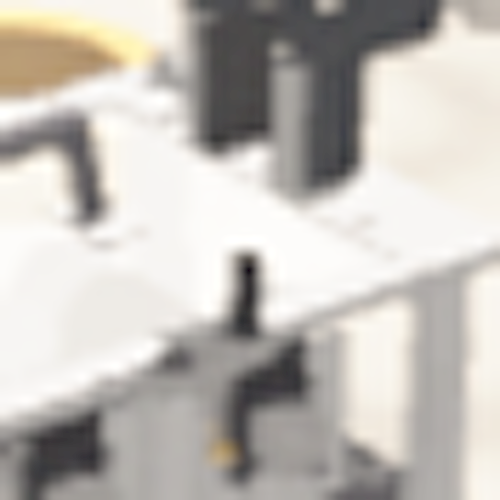

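```bash
python3 - <<'E'
from h import *
p=cam("scene");t=bot.sense()["tool_pos"];k=500/44
def zz(X): r,c=proj(p,X); return round((c-296+.5)*k),round((r-183+.5)*k)
print("tcp",zz(t),"stud top",zz((.434,-.031,.1185)),"foot",zz((.434,-.031,.0965)),"a=.1 top",zz((.4362,-.0307,.1185)))
for X in((.4385,-.031,.1185),(.434,-.027,.1185)): print(zz(X))
# fingers at tcp +-(.0128 .. .0273) in x
for a in(-.0273,-.0128,.0128,.0273): print(a,zz(t+[a,.011,.004]),zz(t+[a,-.011,.004]))
E
```

```text
tcp (277, 171) stud top (261, 253) foot (259, 335) a=.1 top (254, 250)
(249, 246)
(247, 257)
-0.0273 (313, 208) (387, 184)
-0.0128 (275, 186) (348, 163)
0.0128 (208, 148) (281, 125)
0.0273 (171, 128) (244, 105)
```

```bash
python3 -m inch '[{"dp":[0.0026,-0.0048,0.005],"turn":[0,0,0],"fingers":178},{"dp":[0,0,0.01],"turn":[0,0,0],"fingers":178},{"dp":[0,0,0.01],"turn":[0,0,0],"fingers":178},{"dp":[0,0,0.008],"turn":[0,0,0],"fingers":178},{"dp":[0,0,0.005],"turn":[0,0,0],"fingers":178},{"dp":[0,0,0],"turn":[0,0,0],"fingers":178},{"dp":[0,0,0],"turn":[0,0,0],"fingers":178},{"dp":[0,0,0],"turn":[0,0,0],"fingers":178}]' 30; python3 g.py .435 -.029 .101 0.5; python3 z.py .434 -.031 .115 scene v2.png 22
```

```text
time_s: 73.02
tool_pos: [0.4344, -0.0286, 0.1023]
orientation: [3.142, -0.0, 0.009]
contact_force: [0.7, -0.5, 0.0]
opening: 0.0256
t 73.0 now [ 0.4344 -0.0286  0.1023] yaw 0.5 open 0.0256 F [ 0.7 -0.5  0. ]
turn deg [ 0.01 -0.03 -0.  ]  dp now-frame [0.0006 0.0004 0.0013]  dp after-turn frame [0.0006 0.0004 0.0013]
183 296
```

View pics/v2.png

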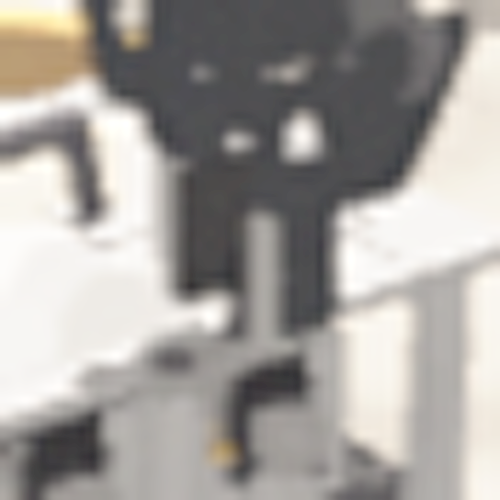

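Stud sits between the fingers. Close gently, then swing the arc.

```bash
python3 -m inch '[{"dp":[0,0,0],"turn":[0,0,0],"fingers":250},{"dp":[0,0,0],"turn":[0,0,0],"fingers":250},{"dp":[0,0,0],"turn":[0,0,0],"fingers":250},{"dp":[0,0,0],"turn":[0,0,0],"fingers":250},{"dp":[0,0,0],"turn":[0,0,0],"fingers":250},{"dp":[0,0,0],"turn":[0,0,0],"fingers":250},{"dp":[0,0,0],"turn":[0,0,0],"fingers":250},{"dp":[0,0,0],"turn":[0,0,0],"fingers":250}]' 25
```

```text
time_s: 73.73
tool_pos: [0.4352, -0.0289, 0.1025]
orientation: [3.141, -0.002, 0.009]
contact_force: [2.3, -0.8, 5.4]
opening: 0.0085
```

```bash
python3 -m inch '[{"dp":[0,0,-0.0015],"turn":[0,0,0],"fingers":250},{"dp":[0.005,-0.0008,0],"turn":[0,0,0],"fingers":250},{"dp":[0.0055,-0.0024,0],"turn":[0,0,0],"fingers":250},{"dp":[0.005,-0.0038,0],"turn":[0,0,0],"fingers":250},{"dp":[0,0,0],"turn":[0,0,0],"fingers":250},{"dp":[0,0,0],"turn":[0,0,0],"fingers":250},{"dp":[0,0,0],"turn":[0,0,0],"fingers":250},{"dp":[0,0,0],"turn":[0,0,0],"fingers":250}]' 25
```

```text
time_s: 74.4
tool_pos: [0.4469, -0.0228, 0.1027]
orientation: [3.14, 0.006, 0.008]
contact_force: [0.2, -5.1, -2.1]
opening: 0.0088
```

```bash
python3 -m inch '[{"dp":[0.005,-0.002,0],"turn":[0,0,0],"fingers":250},{"dp":[0.0038,-0.0045,0],"turn":[0,0,0],"fingers":250},{"dp":[0.0026,-0.0055,0],"turn":[0,0,0],"fingers":250},{"dp":[0,0,0],"turn":[0,0,0],"fingers":250},{"dp":[0,0,0],"turn":[0,0,0],"fingers":250},{"dp":[0,0,0],"turn":[0,0,0],"fingers":250},{"dp":[0,0,0],"turn":[0,0,0],"fingers":250},{"dp":[0,0,0],"turn":[0,0,0],"fingers":250}]' 25;  python3 g.py .457 -.007 .101 0.5; python3 z.py .44 -.02 .105 scene v3.png 25;python3 z.py .44 -.02 .1 top v4.png 25
```

```text
time_s: 75.07
tool_pos: [0.4564, -0.0092, 0.1026]
orientation: [-3.141, 0.01, 0.009]
contact_force: [-4.9, -3.3, -0.2]
opening: 0.0085
t 75.1 now [ 0.4564 -0.0092  0.1026] yaw 0.52 open 0.0085 F [-4.9 -3.3 -0.2]
turn deg [-0.04  0.58  0.02]  dp now-frame [ 0.0006 -0.0022  0.0015]  dp after-turn frame [ 0.0006 -0.0022  0.0016]
184 288
200 274
```

View pics/v3.png

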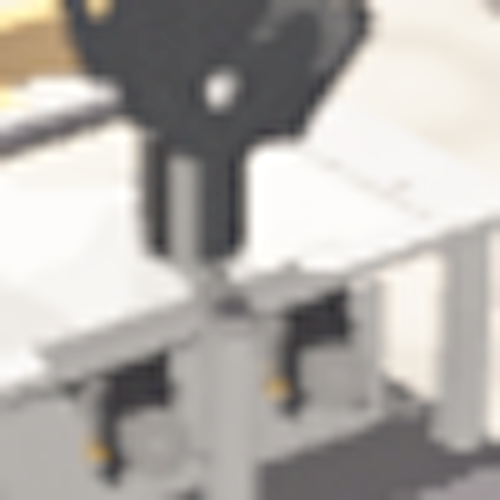

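```bash
python3 -m inch '[{"dp":[0,-0.003,0],"turn":[0,0,0],"fingers":250},{"dp":[-0.0003,-0.003,0],"turn":[0,0,0],"fingers":250},{"dp":[-0.0003,-0.002,0],"turn":[0,0,0],"fingers":250},{"dp":[0,0,0],"turn":[0,0,0],"fingers":250},{"dp":[0,0,0],"turn":[0,0,0],"fingers":250},{"dp":[0,0,0],"turn":[0,0,0],"fingers":250},{"dp":[0,0,0],"turn":[0,0,0],"fingers":250},{"dp":[0,0,0],"turn":[0,0,0],"fingers":250}]' 25
```

```text
time_s: 75.83
tool_pos: [0.458, -0.0016, 0.1028]
orientation: [3.141, 0.005, 0.009]
contact_force: [-3.3, -4.4, -6.9]
opening: 0.0085
```

```bash
python3 -m inch '[{"dp":[-0.0003,-0.0015,0],"turn":[0,0,0],"fingers":250},{"dp":[-0.0003,-0.0015,0],"turn":[0,0,0],"fingers":250},{"dp":[0,0,0],"turn":[0,0,0],"fingers":250},{"dp":[0,0,0],"turn":[0,0,0],"fingers":250},{"dp":[0,0,0],"turn":[0,0,0],"fingers":250},{"dp":[0,0,0],"turn":[0,0,0],"fingers":250},{"dp":[0,0,0],"turn":[0,0,0],"fingers":250},{"dp":[0,0,0],"turn":[0,0,0],"fingers":250}]' 25;python3 z.py .44 -.02 .105 scene v5.png 25
```

```text
time_s: 76.5
tool_pos: [0.4582, 0.0012, 0.1028]
orientation: [3.141, 0.003, 0.009]
contact_force: [-2.3, -5.2, -8.8]
opening: 0.0085
184 288
```

View pics/v5.png

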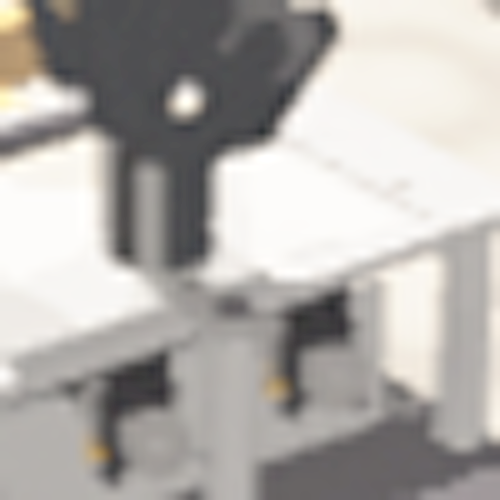

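```bash
python3 -m inch '[{"dp":[0,0,0.001],"turn":[0,0,0],"fingers":178},{"dp":[0,0,0],"turn":[0,0,0],"fingers":178},{"dp":[0,0,0],"turn":[0,0,0],"fingers":178},{"dp":[0,0,0],"turn":[0,0,0],"fingers":178},{"dp":[0,0,-0.015],"turn":[0,0,0],"fingers":178},{"dp":[0,0,-0.03],"turn":[0,0,0],"fingers":178},{"dp":[0,0,-0.03],"turn":[0,0,0],"fingers":178},{"dp":[0,0,-0.02],"turn":[0,0,0],"fingers":178}]' 25; python3 -m inch '[{"dp":[0,0.03,0],"turn":[0,0,0],"fingers":178},{"dp":[0,0.04,0],"turn":[0,0,0],"fingers":178},{"dp":[0,0.04,0],"turn":[0,0,0],"fingers":178},{"dp":[0,0.04,0],"turn":[0,0,0],"fingers":178},{"dp":[0,0.03,0],"turn":[0,0,0],"fingers":178},{"dp":[0,0,0],"turn":[0,0,0],"fingers":178},{"dp":[0,0,0],"turn":[0,0,0],"fingers":178},{"dp":[0,0,0],"turn":[0,0,0],"fingers":178}]' 25; python3 cov.py w
```

```text
time_s: 77.22
tool_pos: [0.4611, 0.0021, 0.2004]
orientation: [-3.141, -0.005, 0.009]
contact_force: [0.5, -0.7, 0.1]
opening: 0.0259
time_s: 77.88
tool_pos: [0.4616, -0.1773, 0.1977]
orientation: [-3.14, -0.001, 0.01]
contact_force: [-0.4, -0.1, -0.3]
opening: 0.0261
top 2927 median z 0.08866745879758975 tilt deg [-0.09261375 -0.02632108]
144 224
scene 1364 median z 0.08753622792029869 tilt deg [0.05895956 0.02995333]
153 222
```

View pics/w_top.png

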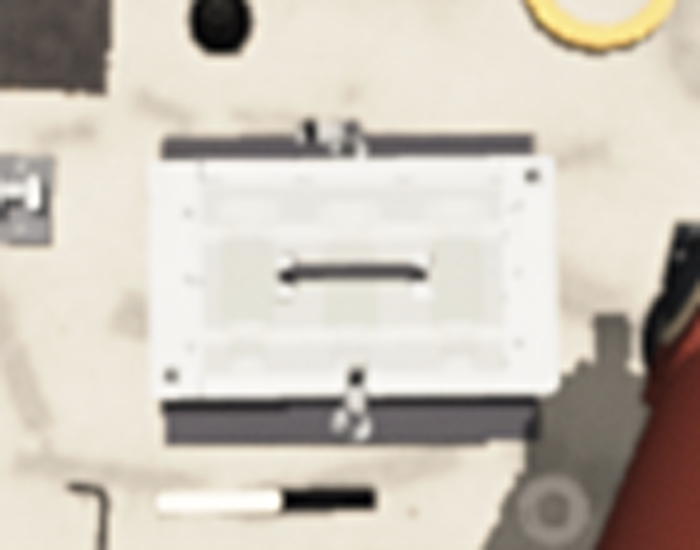

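View pics/w_scene.png

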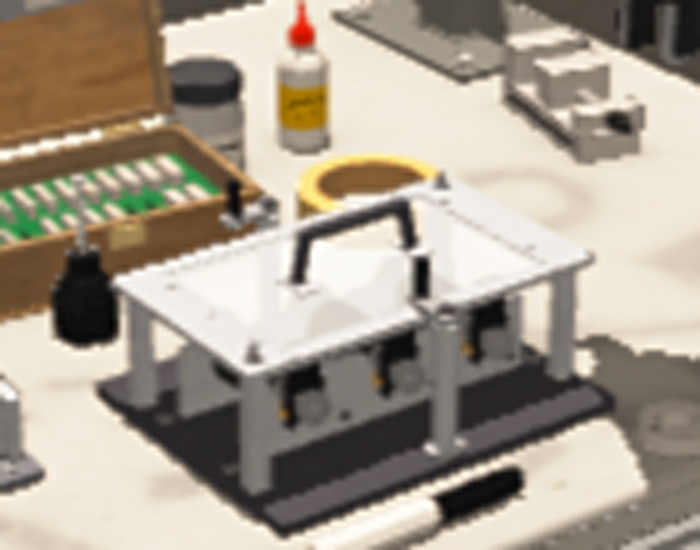

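```bash
cat > stud.py <<'E'
from h import *
C0=np.array([.5213,-.0047]); a=np.radians(.55); Rz=np.array([[np.cos(a),-np.sin(a)],[np.sin(a),np.cos(a)]])
for nme,C0 in(("top",np.array([.5213,-.0047])),("scene",np.array([.5199,-.0060]))):
    p=cam(nme); g=p["frame"].max(2).astype(float); C=cloud(p)
    for n,s in(("front",-1),("rear",1)):
        m=(C[...,2]>.101)&(C[...,2]<.13)&(p["depth"]>0)&(g<90)
        pv=C0+Rz@np.array([s*.086,0]); m&=np.hypot(C[...,0]-pv[0],C[...,1]-pv[1])<.036
        if m.sum()<2: print(nme,n,"none");continue
        X=C[m].mean(0); rr,cc=np.where(m); P=atz(p,(rr.mean(),cc.mean()),.11)
        d=Rz.T@(X[:2]-pv); d2=Rz.T@(P[:2]-pv); base=-np.pi/2 if s<0 else np.pi/2
        w=lambda d:(np.arctan2(d[1],d[0])-base+np.pi)%(2*np.pi)-np.pi
        print(nme,n,m.sum(),"depth pos",np.round(X,4),"r",round(np.hypot(*d),4),"angle",round(w(d),3)," plane pos",np.round(P[:2],4),"angle",round(w(d2),3))
E
python3 stud.py
```

```text
top front 3 depth pos [ 0.458  -0.0058  0.1168] r 0.0227 angle 1.547  plane pos [ 0.4584 -0.006 ] angle 1.541
top rear 4 depth pos [0.6035 0.0204 0.1186] r 0.0246 angle 0.144  plane pos [0.605  0.0204] angle 0.086
scene front 17 depth pos [ 0.4547 -0.0044  0.11  ] r 0.0209 angle 1.68  plane pos [ 0.4548 -0.0044] angle 1.676
scene rear 16 depth pos [0.602  0.0234 0.1108] r 0.0289 angle 0.126  plane pos [0.6035 0.0225] angle 0.077
```

```bash
python3 -m inch '[{"dp":[0.015,-0.02,0],"turn":[0,0,0],"fingers":178},{"dp":[0.022,-0.03,0],"turn":[0,0,0],"fingers":178},{"dp":[0.022,-0.03,0],"turn":[0,0,0],"fingers":178},{"dp":[0.022,-0.03,0],"turn":[0,0,0],"fingers":178},{"dp":[0.022,-0.03,0],"turn":[0,0,0],"fingers":178},{"dp":[0.022,-0.03,0],"turn":[0,0,0],"fingers":178},{"dp":[0.014,-0.02,0],"turn":[0,0,0],"fingers":178},{"dp":[0.004,-0.006,0],"turn":[0,0,0],"fingers":178}]' 25; python3 g.py .6025 .020 .14 0.5
```

```text
time_s: 78.75
tool_pos: [0.6044, 0.027, 0.1969]
orientation: [-3.138, -0.001, 0.019]
contact_force: [0.3, 0.5, -0.4]
opening: 0.0259
t 78.8 now [0.6044 0.027  0.1969] yaw 1.09 open 0.0259 F [ 0.3  0.5 -0.4]
turn deg [-0.23 -0.06  0.59]  dp now-frame [-0.0021  0.0072  0.0569]  dp after-turn frame [-0.0019  0.007   0.0569]
```

```bash
python3 -m inch '[{"dp":[-0.001,0.006,0.01],"turn":[0,0,0],"fingers":178},{"dp":[0,0,0.02],"turn":[0,0,0],"fingers":178},{"dp":[0,0,0.015],"turn":[0,0,0],"fingers":178},{"dp":[0,0,0.01],"turn":[0,0,0],"fingers":178},{"dp":[0,0,0],"turn":[0,0,0],"fingers":178},{"dp":[0,0,0],"turn":[0,0,0],"fingers":178},{"dp":[0,0,0],"turn":[0,0,0],"fingers":178},{"dp":[0,0,0],"turn":[0,0,0],"fingers":178}]' 25; python3 g.py .6025 .020 .1035 0.5;python3 z.py .603 .02 .115 scene x1.png 22
python3 - <<'E'
from h import *
p=cam("scene");t=bot.sense()["tool_pos"];k=500/44; r0,c0=[int(v)-22 for v in proj(p,(.603,.02,.115))]
def zz(X): r,c=proj(p,X); return round((c-c0+.5)*k),round((r-r0+.5)*k)
print("tcp",zz(t),"stud top at .6034,.0187",zz((.6034,.0187,.1185)),"foot",zz((.6034,.0187,.0965)))
E
```

```text
time_s: 79.42
tool_pos: [0.6021, 0.0124, 0.1437]
orientation: [3.141, -0.002, 0.008]
contact_force: [0.3, 0.7, 0.0]
opening: 0.0259
t 79.4 now [0.6021 0.0124 0.1437] yaw 0.47 open 0.0259 F [0.3 0.7 0. ]
turn deg [ 0.01 -0.12 -0.03]  dp now-frame [ 0.0003 -0.0076  0.0402]  dp after-turn frame [ 0.0004 -0.0076  0.0402]
167 246
tcp (288, 155) stud top at .6034,.0187 (268, 248) foot (270, 326)
```

View pics/x1.png

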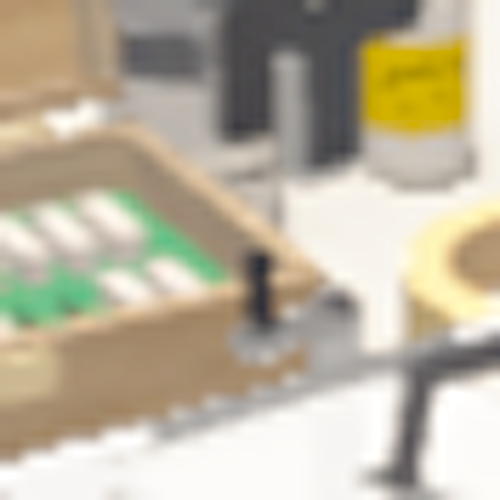

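```bash
python3 -m inch '[{"dp":[0.001,-0.0081,0.002],"turn":[0,0,0],"fingers":178},{"dp":[0,0,0.01],"turn":[0,0,0],"fingers":178},{"dp":[0,0,0.01],"turn":[0,0,0],"fingers":178},{"dp":[0,0,0.01],"turn":[0,0,0],"fingers":178},{"dp":[0,0,0.008],"turn":[0,0,0],"fingers":178},{"dp":[0,0,0],"turn":[0,0,0],"fingers":178},{"dp":[0,0,0],"turn":[0,0,0],"fingers":178},{"dp":[0,0,0],"turn":[0,0,0],"fingers":178}]' 25; python3 g.py .603 .0205 .1035 0.5;python3 z.py .603 .02 .115 scene x2.png 22
```

```text
time_s: 80.18
tool_pos: [0.6027, 0.0208, 0.1026]
orientation: [3.141, -0.0, 0.008]
contact_force: [-0.5, -1.0, -0.1]
opening: 0.0259
t 80.2 now [0.6027 0.0208 0.1026] yaw 0.49 open 0.0259 F [-0.5 -1.  -0.1]
turn deg [ 0.01 -0.01 -0.01]  dp now-frame [ 0.0003  0.0003 -0.0009]  dp after-turn frame [ 0.0003  0.0003 -0.0009]
167 246
```

View pics/x2.png

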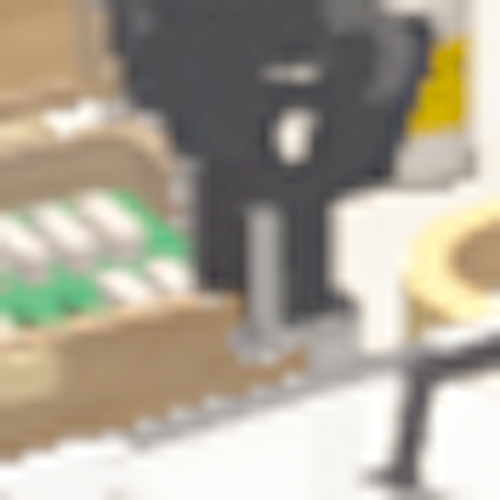

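```bash
python3 -m inch '[{"dp":[0,0,-0.002],"turn":[0,0,0],"fingers":250},{"dp":[0,0,0],"turn":[0,0,0],"fingers":250},{"dp":[0,0,0],"turn":[0,0,0],"fingers":250},{"dp":[0,0,0],"turn":[0,0,0],"fingers":250},{"dp":[0,0,0],"turn":[0,0,0],"fingers":250},{"dp":[-0.0055,0.0013,0],"turn":[0,0,0],"fingers":250},{"dp":[-0.0055,0.0028,0],"turn":[0,0,0],"fingers":250},{"dp":[0,0,0],"turn":[0,0,0],"fingers":250}]' 25
```

```text
time_s: 80.9
tool_pos: [0.5943, 0.0195, 0.1054]
orientation: [-3.139, -0.008, 0.011]
contact_force: [5.4, 3.4, -0.9]
opening: 0.0088
```

```bash
python3 -m inch '[{"dp":[-0.0046,0.0035,0],"turn":[0,0,0],"fingers":250},{"dp":[-0.0034,0.005,0],"turn":[0,0,0],"fingers":250},{"dp":[-0.002,0.0055,0],"turn":[0,0,0],"fingers":250},{"dp":[0,0,0],"turn":[0,0,0],"fingers":250},{"dp":[0,0,0],"turn":[0,0,0],"fingers":250},{"dp":[0,0,0],"turn":[0,0,0],"fingers":250},{"dp":[0,0,0],"turn":[0,0,0],"fingers":250},{"dp":[0,0,0],"turn":[0,0,0],"fingers":250}]' 25
```

```text
time_s: 81.57
tool_pos: [0.5831, 0.0041, 0.1053]
orientation: [-3.14, -0.003, 0.01]
contact_force: [4.6, 4.1, 3.6]
opening: 0.0083
```

```bash
python3 -m inch '[{"dp":[-0.0008,0.004,0],"turn":[0,0,0],"fingers":250},{"dp":[-0.0002,0.004,0],"turn":[0,0,0],"fingers":250},{"dp":[0.0002,0.003,0],"turn":[0,0,0],"fingers":250},{"dp":[0.0003,0.003,0],"turn":[0,0,0],"fingers":250},{"dp":[0,0,0],"turn":[0,0,0],"fingers":250},{"dp":[0,0,0],"turn":[0,0,0],"fingers":250},{"dp":[0,0,0],"turn":[0,0,0],"fingers":250},{"dp":[0,0,0],"turn":[0,0,0],"fingers":250}]' 25
```

```text
time_s: 82.23
tool_pos: [0.5822, -0.0056, 0.1052]
orientation: [-3.135, -0.002, 0.012]
contact_force: [2.2, 9.4, 4.8]
opening: 0.0082
```

```bash
python3 -m inch '[{"dp":[0,0.001,0],"turn":[0,0,0],"fingers":250},{"dp":[0,0,0],"turn":[0,0,0],"fingers":250},{"dp":[0,-0.002,0],"turn":[0,0,0],"fingers":178},{"dp":[0,0,0],"turn":[0,0,0],"fingers":178},{"dp":[0,0,0],"turn":[0,0,0],"fingers":178},{"dp":[0,0,-0.015],"turn":[0,0,0],"fingers":178},{"dp":[0,0,-0.03],"turn":[0,0,0],"fingers":178},{"dp":[0,0,-0.03],"turn":[0,0,0],"fingers":178}]' 25; python3 -m inch '[{"dp":[0,0.02,-0.03],"turn":[0,0,0],"fingers":178},{"dp":[-0.01,0.04,0],"turn":[0,0,0],"fingers":178},{"dp":[-0.01,0.04,0],"turn":[0,0,0],"fingers":178},{"dp":[-0.01,0.04,0],"turn":[0,0,0],"fingers":178},{"dp":[-0.01,0.04,0],"turn":[0,0,0],"fingers":178},{"dp":[0,0.02,0],"turn":[0,0,0],"fingers":178},{"dp":[0,0,0],"turn":[0,0,0],"fingers":178},{"dp":[0,0,0],"turn":[0,0,0],"fingers":178}]' 25; python3 cov.py y; python3 stud.py; python3 rol.py top
```

```text
time_s: 82.9
tool_pos: [0.5788, -0.012, 0.1785]
orientation: [3.14, 0.007, 0.006]
contact_force: [0.9, 0.9, -0.5]
opening: 0.0259
time_s: 83.57
tool_pos: [0.5408, -0.2133, 0.2089]
orientation: [3.141, 0.003, 0.003]
contact_force: [0.7, 0.5, -0.2]
opening: 0.026
top 2931 median z 0.08889554574890202 tilt deg [0.14451338 0.04071766]
144 224
scene 1367 median z 0.08752422018415384 tilt deg [0.31853536 0.08334862]
153 222
top front 3 depth pos [ 0.4579 -0.0058  0.1181] r 0.0226 angle 1.549  plane pos [ 0.4584 -0.006 ] angle 1.541
top rear 5 depth pos [ 0.5817 -0.0044  0.1165] r 0.0256 angle 1.58  plane pos [ 0.5827 -0.0045] angle 1.586
scene front 18 depth pos [ 0.4543 -0.0041  0.1098] r 0.0206 angle 1.695  plane pos [ 0.454  -0.0039] angle 1.706
scene rear 13 depth pos [ 0.5783 -0.002   0.1096] r 0.0278 angle 1.446  plane pos [ 0.5776 -0.0015] angle 1.432
top
```

View pics/y_top.png

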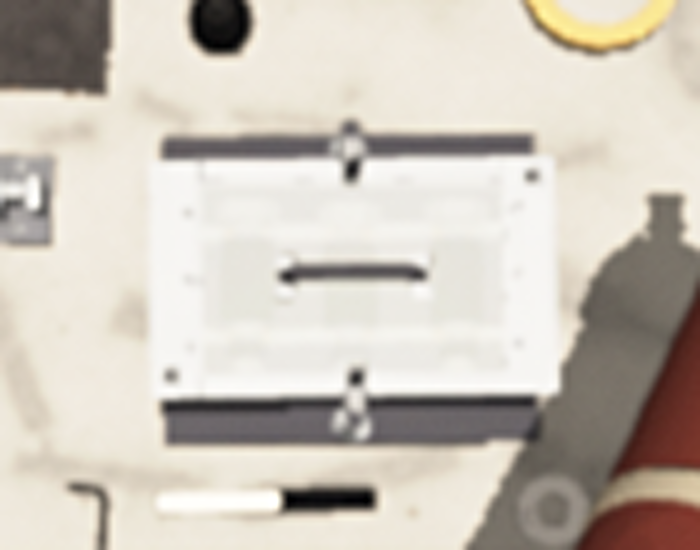

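View pics/y_scene.png

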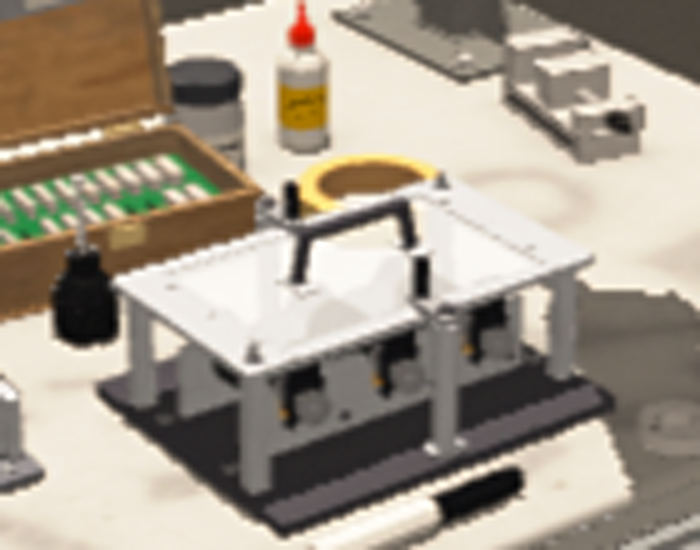

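```bash
python3 -c "
from h import *
print(bot.sign_off())"
```

```text
the job is handed in; nothing more can be done
None
```

I handed the job in at about 84 s with all steps done as far as my checks show; the hand-in gave no verdict. There were three rollers on the bench, and all three are in the notches with the hexagons to the rear.

- **Clips:** One clip is on each groove. Each was pushed down until it bottomed, with end-of-move readings of about 7 to 9 N. The tab tops measured 0.080 to 0.083 m, where an unsnapped clip would stand at least 8 mm higher.
- **Cover:** It is on both dowel pins, with its top at 0.0875 to 0.089 m (0.089 expected). The measured tilt is 0.3° or less.
- **Front catch:** It is closed. I measured 1.55 rad from the top camera and 1.70 rad from the scene camera, which is past the 1.6 rad stop.
- **Rear catch:** It is closed. I measured 1.58 rad from the top camera and 1.43 rad from the scene camera, and the push met 9.4 N at the end, which suggests the stop.
- **Marker pen:** I never went near it, and it looks unmoved in the pictures.

**Checks that disagreed:** The two cameras differ by 0.15 rad on each catch, in opposite directions. I put this down to a small offset in the scene camera, but the rear catch margin over 1.35 rad is therefore not exact. After the cover went on, I could check the rollers and clips only by eye in the scene picture. The roller detector no longer found them from above.

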